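# Load reagent packs into the analyser carrier

### The arm

A 6-joint arm with a two-finger parallel gripper is mounted at the origin on the work surface. World frame = base frame: x ahead of the robot, y to its left, z up, the work surface at z = 0. Lengths are in m, angles in rad, forces in N, time in s.
With the tool pointing down it reaches from about 0.225 to 0.875 m from the base axis. Payload 3.4 kg.
Tool frame: the origin (TCP) lies midway between the tips of the shut fingers; the grasp point (between the pads) lies behind it (manip.grip_point_offset is the z of the grasp point in the tool frame, in m); z points along the fingers, x is the direction in which the jaws open and shut, and the axes are right-handed (so a half turn about z gives the same grasp; the last joint's range is limited). The gripper opens to 85 mm and grips with 20 to 120 N. Pads are 22 mm wide; open, the fingers measure 114 mm over their backs; the gripper's body (76 mm by 85 mm) begins 54 mm behind the grasp point. The pads swing forward as they close: fully open they stand 13 mm farther back than shut.
Start: joints at [-1.35, 0.276, 1.505, -0, 1.361, -0.121], TCP at [0.193, -0.542, 0.231] pointing down, gripper open.
Joint ranges: [-2.89, 2.89], [-0.75, 2.08], [0.22, 2.7], [-1.18, 4.32], [0.11, 2.71], [-2.7, 2.7]. Speed limits (rad/s): [2.57, 2.57, 3.14, 3.14, 3.14, 3.14].

### API

Orientations are given as a unit quaternion [w, x, y, z].
In Python, from rig import manip, eyes, recognise, regions_of, mark_of gives the robot as it stands.
- The arm moves only by the shell command python3 -m inch 'ROWS' [FORCE]. ROWS is JSON, a list of rows, each a list of 5 numbers: the gripper command: -1 is shut, 1 is fully open, values between are in proportion, then the shift along the tool's x, y, z in mm, then the turn about the tool's z in degrees. A call has 1 to 20 rows; each row shifts and turns the pose as measured when the row begins, along the tool's axes as they then stand; what a row does not reach is not made up. A row lasts 1/12 s, in which the tool goes at most 41.7 mm and 7.16 degrees, less where a joint would pass 70% of its speed; a pose out of reach is approached as far as the arm can. A call with a gripper value outside its range is refused whole. The fingers move at their own pace and stop on an object; FORCE is the grip in N (left out, the last holds). Time passes only in rows, so rows that do not move let the fingers close. It gives the time, the measured TCP pose, the force and the opening at its end, in the units of the state.
- manip.get_state(): the state, without advancing time (a new reading comes with each control period).
- eyes.get_image(name): name is "side" or "top"; returns a dict with "frame" (480x640x3 uint8, red, green, blue), "K" (3x3 intrinsics, pixels), "rvec" (rotation vector, rad) and "tvec" (3), from world to camera coordinates, as OpenCV has them. Camera axes: x right, y down, z forward; pixel columns grow to the right and rows downward; lengths in m; the calibration is good to about 2 mm. A picture is of the moment at which its call begins. There is no depth.
- manip.sign_off(): hands the job in, once; it reports no verdict.
Trained networks look in a picture, given as the dict that the camera call returned (one of the last four; its "shot" number tells which), for a name from the list of things; names that differ only in an ending like _2 or _b are one class to them, and where a whole thing is asked for, a point or a joint stands for the part that bears it (a point fixed in the world has none). Each returns a list of dicts, best first, with "confidence" (0 to 1); they miss things now and then, are a little off and sometimes report something else, mostly with a low value. They report only what shows in the picture. A call takes as long as a camera call. They do not tell look-alikes from the thing itself.
- recognise(picture, target): "bbox" ([left, top, width, height] in pixels, round what is visible of it).
- regions_of(picture, target): "mask" (480x640 bool, what is visible of it) and "bbox" ([left, top, width, height] in pixels, round what is visible of it).
- mark_of(picture, target): "point" ([row, column] in pixels: a listed point, or the origin of a listed thing).
The state is a dict: "clock": time; "qpos": joint angles; "qd": joint speeds; "effort": joint torques, N m; "position": TCP position; "ee_rot": TCP orientation; "contact_force": force on the tool from outside, world axes, zero at the start; "moment": the same for the moment, N m; "width": finger opening in m.
Only numpy, scipy, OpenCV 4.12 (cv2) and the standard library are available. Lean on these libraries where they do the work, as an engineer would, in place of code of your own. Each camera call takes 0.05 s, during which the arm holds its last target.

### The job

Take the spent orange-capped packs out of the carrier and put them in the orange discard tray, and stand the green control pack and every violet reagent pack fully down in the carrier's pockets, one to a pocket: the violet ones are snapped into the dock, so pull them straight up out of it, and leave the grey pack in the dock and the other things on the bench alone. When all are in, swing the red locking bar fully shut over the packs, and only then slide the carrier from its loading station to the next station, marked blue, so that it sits in that detent.

Things in the scene. Friction and masses are not known exactly. Their poses are not given: they have to be found in the camera images.
- violet_a: White pack, violet cap, 70 mm high, 0.16 kg. Body 40 x 60 x 42 mm (local x, y, z), grooved at z 10-20; on it, centred, the cap block 36 x 28 x 28: grip this across its 28 mm (local y) from above. Origin: centre of underside. Snapped into a dock slot by spring balls: an upward pull of about 10 N frees it, 24 mm of lift clears it. May be absent.
- violet_b: White pack, violet cap, 70 mm high, 0.16 kg. Body 40 x 60 x 42 mm (local x, y, z), grooved at z 10-20; on it, centred, the cap block 36 x 28 x 28: grip this across its 28 mm (local y) from above. Origin: centre of underside. Snapped into a dock slot by spring balls: an upward pull of about 10 N frees it, 24 mm of lift clears it. May be absent.
- violet_c: White pack, violet cap, 70 mm high, 0.16 kg. Body 40 x 60 x 42 mm (local x, y, z), grooved at z 10-20; on it, centred, the cap block 36 x 28 x 28: grip this across its 28 mm (local y) from above. Origin: centre of underside. Snapped into a dock slot by spring balls: an upward pull of about 10 N frees it, 24 mm of lift clears it. May be absent.
- grey_pack: White pack, dark grey cap, 70 mm high, 0.16 kg. Body 40 x 60 x 42 mm (local x, y, z), grooved at z 10-20; on it, centred, the cap block 36 x 28 x 28: grip this across its 28 mm (local y) from above. Origin: centre of underside. A reserve pack, snapped into one slot of the dock, to stay there.
- green_pack: White pack, green cap, 70 mm high, 0.16 kg. Body 40 x 60 x 42 mm (local x, y, z), grooved at z 10-20; on it, centred, the cap block 36 x 28 x 28: grip this across its 28 mm (local y) from above. Origin: centre of underside. The control pack; starts standing loose on the bench.
- dock: Fixed dark teal snap-in dock with four slots in a row along its x axis (at x = -84, -28, 28, 84 mm), 245 x 100 mm, floor 8 mm above the bench, walls to 30 mm. Origin: centre of the underside.
- carrier (a joint): Travel (m) of the light grey four-pocket carrier along its aluminium rail, in the rail's +y direction (away from the blue handle). 0 at the loading station (white marks), 0.1 at the next, the reading station (blue marks), 0.2 at the last (yellow marks), each a spring detent; black pointers on both sides of the carrier then stand at the marks; about 9 N to leave one.
- rail: Fixed aluminium rail, 124 x 520 mm, 20 mm high, its length along its y axis; origin on the bench under the centre of the carrier's pockets when the carrier is at the loading station. At its +y end (y = 375 mm) a 110 mm high white block.
- pocket0 (a point): Centre of the floor of pocket 0 of the carrier (30 mm above the bench); pocket 46 mm along the rail (its y) x 66 mm across (its x), walls 21 mm high, pitch 52 mm, 6 mm walls between. A pack stands in it with its 60 mm side across the rail, either way round. Axes as the rail's.
- pocket1 (a point): Centre of the floor of pocket 1 of the carrier (30 mm above the bench); pocket 46 mm along the rail (its y) x 66 mm across (its x), walls 21 mm high, pitch 52 mm, 6 mm walls between. A pack stands in it with its 60 mm side across the rail, either way round. Axes as the rail's.
- pocket2 (a point): Centre of the floor of pocket 2 of the carrier (30 mm above the bench); pocket 46 mm along the rail (its y) x 66 mm across (its x), walls 21 mm high, pitch 52 mm, 6 mm walls between. A pack stands in it with its 60 mm side across the rail, either way round. Axes as the rail's.
- pocket3 (a point): Centre of the floor of pocket 3 of the carrier (30 mm above the bench); pocket 46 mm along the rail (its y) x 66 mm across (its x), walls 21 mm high, pitch 52 mm, 6 mm walls between. A pack stands in it with its 60 mm side across the rail, either way round. Axes as the rail's.
- handle (a point): Top centre of the carrier's upright blue handle at its -y end: 24 mm across the rail (x) by 16 mm along it (y), its top 99 mm above the bench, 70 mm high; moves with the carrier.
- bar (a joint): Angle (rad) of the red locking bar on the carrier, about a vertical axis at the carrier's +y end. 0: shut, lying along the row over the packs' shoulders beside the caps (rail +x side), underside 76 mm above the bench; grows as it swings outwards (counter-clockwise from above) to 2.0 at most; stays where left.
- bar_knob (a point): Top centre of the upright red knob on the locking bar, diameter 16 mm, 52 mm high, its top 136 mm above the bench, 72 mm from the hinge. The fingertips stay clear of the caps above 105 mm.
- bar_hinge (a point): Point on the vertical hinge axis of the locking bar, 88 mm above the bench.
- marker: Bystander: black marker pen, 120 mm long, lying.
- jar: Bystander: small jar, 48 mm diameter, 60 mm high; origin at the underside.
- amber_bottle: Bystander: amber bottle, 64 mm diameter, 130 mm high; origin at the underside.
- spent_a: White pack, orange cap, 70 mm high, 0.16 kg. Body 40 x 60 x 42 mm (local x, y, z), grooved at z 10-20; on it, centred, the cap block 36 x 28 x 28: grip this across its 28 mm (local y) from above. Origin: centre of underside. Spent: stands in a pocket of the carrier at the start. May be absent.
- spent_b: White pack, orange cap, 70 mm high, 0.16 kg. Body 40 x 60 x 42 mm (local x, y, z), grooved at z 10-20; on it, centred, the cap block 36 x 28 x 28: grip this across its 28 mm (local y) from above. Origin: centre of underside. Spent: stands in a pocket of the carrier at the start. May be absent.
- spent_c: White pack, orange cap, 70 mm high, 0.16 kg. Body 40 x 60 x 42 mm (local x, y, z), grooved at z 10-20; on it, centred, the cap block 36 x 28 x 28: grip this across its 28 mm (local y) from above. Origin: centre of underside. Spent: stands in a pocket of the carrier at the start. May be absent.
- tray_in (a point): Centre of the inner floor (about 5 mm above the bench) of the fixed orange discard tray: inside 88 mm (x) x 148 mm (y), walls 35 mm high.
Things that resemble listed ones, but are neither listed nor needed, are in the scene too. What is shaped like the green_pack but yellow is not meant.

How it is judged:
On the way, in this order (a step that is already met when the one before it is completed fails the run):
1. the spent packs lie in the tray, and all the violet packs and the green pack stand down in pockets, the carrier at the loading station (x of spent_a in the frame of tray_in between -0.045 and 0.045 m and y of spent_a in the frame of tray_in between -0.075 and 0.075 m and z of each of spent_a, spent_b, spent_c in the frame of tray_in below 0.045 m and x of spent_b in the frame of tray_in between -0.045 and 0.045 m and y of spent_b in the frame of tray_in between -0.075 and 0.075 m and x of spent_c in the frame of tray_in between -0.045 and 0.045 m and y of spent_c in the frame of tray_in between -0.075 and 0.075 m and ((horizontal distance between violet_a and pocket0 below 0.008 m and z of violet_a in the frame of pocket0 below 0.005 m and angle between violet_a's own z axis and vertical below 0.12 rad) or (horizontal distance between violet_a and pocket1 below 0.008 m and z of violet_a in the frame of pocket1 below 0.005 m and angle between violet_a's own z axis and vertical below 0.12 rad) or (horizontal distance between violet_a and pocket2 below 0.008 m and z of violet_a in the frame of pocket2 below 0.005 m and angle between violet_a's own z axis and vertical below 0.12 rad) or (horizontal distance between violet_a and pocket3 below 0.008 m and z of violet_a in the frame of pocket3 below 0.005 m and angle between violet_a's own z axis and vertical below 0.12 rad)) and ((horizontal distance between violet_b and pocket0 below 0.008 m and z of violet_b in the frame of pocket0 below 0.005 m and angle between violet_b's own z axis and vertical below 0.12 rad) or (horizontal distance between violet_b and pocket1 below 0.008 m and z of violet_b in the frame of pocket1 below 0.005 m and angle between violet_b's own z axis and vertical below 0.12 rad) or (horizontal distance between violet_b and pocket2 below 0.008 m and z of violet_b in the frame of pocket2 below 0.005 m and angle between violet_b's own z axis and vertical below 0.12 rad) or (horizontal distance between violet_b and pocket3 below 0.008 m and z of violet_b in the frame of pocket3 below 0.005 m and angle between violet_b's own z axis and vertical below 0.12 rad)) and ((horizontal distance between violet_c and pocket0 below 0.008 m and z of violet_c in the frame of pocket0 below 0.005 m and angle between violet_c's own z axis and vertical below 0.12 rad) or (horizontal distance between violet_c and pocket1 below 0.008 m and z of violet_c in the frame of pocket1 below 0.005 m and angle between violet_c's own z axis and vertical below 0.12 rad) or (horizontal distance between violet_c and pocket2 below 0.008 m and z of violet_c in the frame of pocket2 below 0.005 m and angle between violet_c's own z axis and vertical below 0.12 rad) or (horizontal distance between violet_c and pocket3 below 0.008 m and z of violet_c in the frame of pocket3 below 0.005 m and angle between violet_c's own z axis and vertical below 0.12 rad)) and ((horizontal distance between green_pack and pocket0 below 0.008 m and z of green_pack in the frame of pocket0 below 0.005 m and angle between green_pack's own z axis and vertical below 0.12 rad) or (horizontal distance between green_pack and pocket1 below 0.008 m and z of green_pack in the frame of pocket1 below 0.005 m and angle between green_pack's own z axis and vertical below 0.12 rad) or (horizontal distance between green_pack and pocket2 below 0.008 m and z of green_pack in the frame of pocket2 below 0.005 m and angle between green_pack's own z axis and vertical below 0.12 rad) or (horizontal distance between green_pack and pocket3 below 0.008 m and z of green_pack in the frame of pocket3 below 0.005 m and angle between green_pack's own z axis and vertical below 0.12 rad)) and value of joint carrier below 0.012 m), for 0.2 s.
2. the locking bar is shut over them, the carrier still at the loading station (((horizontal distance between violet_a and pocket0 below 0.008 m and z of violet_a in the frame of pocket0 below 0.005 m and angle between violet_a's own z axis and vertical below 0.12 rad) or (horizontal distance between violet_a and pocket1 below 0.008 m and z of violet_a in the frame of pocket1 below 0.005 m and angle between violet_a's own z axis and vertical below 0.12 rad) or (horizontal distance between violet_a and pocket2 below 0.008 m and z of violet_a in the frame of pocket2 below 0.005 m and angle between violet_a's own z axis and vertical below 0.12 rad) or (horizontal distance between violet_a and pocket3 below 0.008 m and z of violet_a in the frame of pocket3 below 0.005 m and angle between violet_a's own z axis and vertical below 0.12 rad)) and ((horizontal distance between violet_b and pocket0 below 0.008 m and z of violet_b in the frame of pocket0 below 0.005 m and angle between violet_b's own z axis and vertical below 0.12 rad) or (horizontal distance between violet_b and pocket1 below 0.008 m and z of violet_b in the frame of pocket1 below 0.005 m and angle between violet_b's own z axis and vertical below 0.12 rad) or (horizontal distance between violet_b and pocket2 below 0.008 m and z of violet_b in the frame of pocket2 below 0.005 m and angle between violet_b's own z axis and vertical below 0.12 rad) or (horizontal distance between violet_b and pocket3 below 0.008 m and z of violet_b in the frame of pocket3 below 0.005 m and angle between violet_b's own z axis and vertical below 0.12 rad)) and ((horizontal distance between violet_c and pocket0 below 0.008 m and z of violet_c in the frame of pocket0 below 0.005 m and angle between violet_c's own z axis and vertical below 0.12 rad) or (horizontal distance between violet_c and pocket1 below 0.008 m and z of violet_c in the frame of pocket1 below 0.005 m and angle between violet_c's own z axis and vertical below 0.12 rad) or (horizontal distance between violet_c and pocket2 below 0.008 m and z of violet_c in the frame of pocket2 below 0.005 m and angle between violet_c's own z axis and vertical below 0.12 rad) or (horizontal distance between violet_c and pocket3 below 0.008 m and z of violet_c in the frame of pocket3 below 0.005 m and angle between violet_c's own z axis and vertical below 0.12 rad)) and ((horizontal distance between green_pack and pocket0 below 0.008 m and z of green_pack in the frame of pocket0 below 0.005 m and angle between green_pack's own z axis and vertical below 0.12 rad) or (horizontal distance between green_pack and pocket1 below 0.008 m and z of green_pack in the frame of pocket1 below 0.005 m and angle between green_pack's own z axis and vertical below 0.12 rad) or (horizontal distance between green_pack and pocket2 below 0.008 m and z of green_pack in the frame of pocket2 below 0.005 m and angle between green_pack's own z axis and vertical below 0.12 rad) or (horizontal distance between green_pack and pocket3 below 0.008 m and z of green_pack in the frame of pocket3 below 0.005 m and angle between green_pack's own z axis and vertical below 0.12 rad)) and value of joint bar below 0.08 rad and value of joint carrier below 0.012 m), for 0.2 s.
3. the carrier sits at the reading station (value of joint carrier between 0.095 and 0.105 m), for 0.2 s.
At the end, for the whole second after the job is handed in: Spent packs are in the tray; violet and green packs stand in carrier pockets (within 8 mm of centre, underside within 5 mm of the floor, upright), at rest; the bar is within 0.08 rad of shut; the carrier within 5 mm of the reading station; the grey pack still in the dock (all of step 3 and x of spent_a in the frame of tray_in between -0.045 and 0.045 m and y of spent_a in the frame of tray_in between -0.075 and 0.075 m and z of each of spent_a, spent_b, spent_c in the frame of tray_in below 0.045 m and x of spent_b in the frame of tray_in between -0.045 and 0.045 m and y of spent_b in the frame of tray_in between -0.075 and 0.075 m and x of spent_c in the frame of tray_in between -0.045 and 0.045 m and y of spent_c in the frame of tray_in between -0.075 and 0.075 m and ((horizontal distance between violet_a and pocket0 below 0.008 m and z of violet_a in the frame of pocket0 below 0.005 m and angle between violet_a's own z axis and vertical below 0.12 rad) or (horizontal distance between violet_a and pocket1 below 0.008 m and z of violet_a in the frame of pocket1 below 0.005 m and angle between violet_a's own z axis and vertical below 0.12 rad) or (horizontal distance between violet_a and pocket2 below 0.008 m and z of violet_a in the frame of pocket2 below 0.005 m and angle between violet_a's own z axis and vertical below 0.12 rad) or (horizontal distance between violet_a and pocket3 below 0.008 m and z of violet_a in the frame of pocket3 below 0.005 m and angle between violet_a's own z axis and vertical below 0.12 rad)) and ((horizontal distance between violet_b and pocket0 below 0.008 m and z of violet_b in the frame of pocket0 below 0.005 m and angle between violet_b's own z axis and vertical below 0.12 rad) or (horizontal distance between violet_b and pocket1 below 0.008 m and z of violet_b in the frame of pocket1 below 0.005 m and angle between violet_b's own z axis and vertical below 0.12 rad) or (horizontal distance between violet_b and pocket2 below 0.008 m and z of violet_b in the frame of pocket2 below 0.005 m and angle between violet_b's own z axis and vertical below 0.12 rad) or (horizontal distance between violet_b and pocket3 below 0.008 m and z of violet_b in the frame of pocket3 below 0.005 m and angle between violet_b's own z axis and vertical below 0.12 rad)) and ((horizontal distance between violet_c and pocket0 below 0.008 m and z of violet_c in the frame of pocket0 below 0.005 m and angle between violet_c's own z axis and vertical below 0.12 rad) or (horizontal distance between violet_c and pocket1 below 0.008 m and z of violet_c in the frame of pocket1 below 0.005 m and angle between violet_c's own z axis and vertical below 0.12 rad) or (horizontal distance between violet_c and pocket2 below 0.008 m and z of violet_c in the frame of pocket2 below 0.005 m and angle between violet_c's own z axis and vertical below 0.12 rad) or (horizontal distance between violet_c and pocket3 below 0.008 m and z of violet_c in the frame of pocket3 below 0.005 m and angle between violet_c's own z axis and vertical below 0.12 rad)) and ((horizontal distance between green_pack and pocket0 below 0.008 m and z of green_pack in the frame of pocket0 below 0.005 m and angle between green_pack's own z axis and vertical below 0.12 rad) or (horizontal distance between green_pack and pocket1 below 0.008 m and z of green_pack in the frame of pocket1 below 0.005 m and angle between green_pack's own z axis and vertical below 0.12 rad) or (horizontal distance between green_pack and pocket2 below 0.008 m and z of green_pack in the frame of pocket2 below 0.005 m and angle between green_pack's own z axis and vertical below 0.12 rad) or (horizontal distance between green_pack and pocket3 below 0.008 m and z of green_pack in the frame of pocket3 below 0.005 m and angle between green_pack's own z axis and vertical below 0.12 rad)) and value of joint bar below 0.08 rad and distance of grey_pack from where it was at the start of the episode below 0.012 m and linear speed of each of violet_a, violet_b, violet_c, green_pack, spent_a, spent_b, spent_c below 0.02 m/s); the robot touches nothing.
It fails at once if the carrier leaves the loading station with the bar not shut (value of joint carrier above 0.03 m and value of joint bar above 0.2 rad).
It fails at once if the grey pack is pulled out of the dock (distance of grey_pack from where it was at the start of the episode above 0.015 m).
It fails at once if a bystander is knocked away (distance of any of marker, jar, amber_bottle from where it was at the start of the episode above 0.04 m).
Of violet_a, violet_b, violet_c only 2 to 3 are there at a start; the rules pass over those that are not, and their reading is None.
Of spent_a, spent_b, spent_c only 1 to 2 are there at a start; the rules pass over those that are not, and their reading is None.
At some moment in a run one of green_pack may be knocked a few centimetres aside while the robot is not near it.
Once in a run the grip may slacken for a moment while it holds something.
It also fails if it takes over 210 s, if anything falls off the work surface, if the arm or the gripper's body presses on something with over 40 N, if the wrist force passes 120 N, or if a joint passes its speed limit or range.

## Working session

There is one attempt and no reset: what is moved stays moved. The work goes in short steps, Python scripts to look and compute and a shell command to move; the robot and the scene stay as the last step left them, time stands still between calls to the robot, and variables do not carry over. Pictures are saved under pics/ and viewed, and the job is handed in when it is done.

```bash
ls; mkdir -p pics; python3 - <<'E'
from rig import manip, eyes, recognise
import cv2
print(manip.get_state(), manip.grip_point_offset)
for n in ("side","top"):
    p=eyes.get_image(n); cv2.imwrite(f"pics/{n}0.png",p["frame"][:,:,::-1]); print(n,p["K"].tolist(),p["rvec"],p["tvec"])
E
```

```text
pics
{'clock': 0.0, 'qpos': array([-1.34999983e+00,  2.76600738e-01,  1.50615807e+00,  2.82068530e-06,
        1.36067094e+00, -1.21002391e-01]), 'qd': array([ 0.00087376,  0.00098978, -0.00146751, -0.00046569,  0.00174596,
       -0.00236906]), 'effort': array([ 6.55110780e-04, -4.16768861e+01, -2.45807433e+01,  1.14013699e-05,
        1.12571186e-02, -9.31084884e-06]), 'position': array([ 0.19260752, -0.54121888,  0.23042649]), 'ee_rot': array([-6.17330243e-04,  8.17062046e-01, -5.76549017e-01, -6.80172904e-04]), 'contact_force': array([ 0.01213931, -0.21423543,  0.26035211]), 'moment': array([-0.01363393, -0.04095597, -0.03895445]), 'width': 0.08537242909881818} -0.0187
side [[512.9205496936585, 0.0, 312.36812408329865], [0.0, 512.9205496936585, 232.1897075724965], [0.0, 0.0, 1.0]] [ 0.14598483 -2.74393811  1.40485843] [0.55117381 0.1381203  1.21212127]
top [[487.5244518095926, 0.0, 317.930782887928], [0.0, 487.5244518095926, 237.29066138650677], [0.0, 0.0, 1.0]] [ 2.15619438 -2.13587284  0.13386166] [-0.01646731  0.55978816  0.93275412]
```

View pics/side0.png

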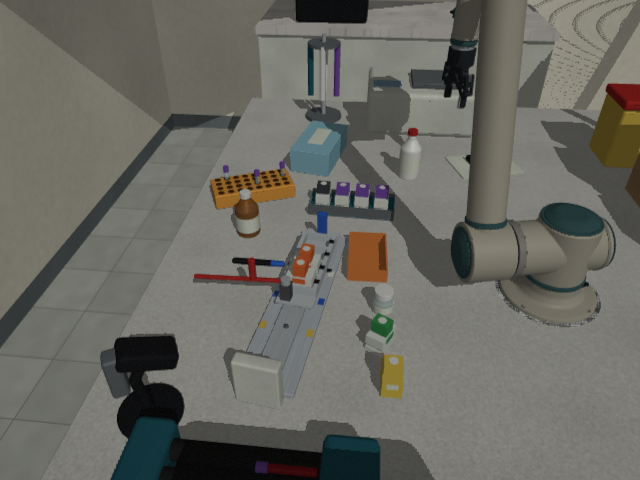

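View pics/top0.png

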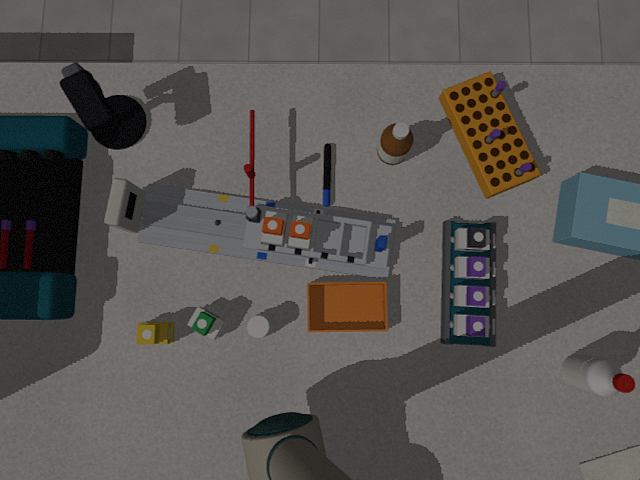

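```bash
cat > h.py <<'E'
import numpy as np, cv2
from rig import manip, eyes, recognise, regions_of, mark_of
def cam(p):
    R,_=cv2.Rodrigues(np.array(p["rvec"])); return p["K"],R,np.array(p["tvec"]).reshape(3)
def bp(p,u,v,z):
    K,R,t=cam(p); d=R.T@np.linalg.solve(K,[u,v,1.]); c=-R.T@t
    return c+d*(z-c[2])/d[2]
def proj(p,X):
    K,R,t=cam(p); q=K@(R@np.array(X,float)+t); return q[:2]/q[2]
def tri(ps,uv):
    A=[];b=[]
    for p,(u,v) in zip(ps,uv):
        K,R,t=cam(p); n=np.linalg.solve(K,[u,v,1.])
        for i in range(2):
            A.append(R[i]-n[i]*R[2]); b.append(n[i]*t[2]-t[i])
    X,r,_,_=np.linalg.lstsq(np.array(A),np.array(b),rcond=None); return X,r
def save(p,name,box=None,s=1):
    f=p["frame"][:,:,::-1]
    if box: l,t,w,h=box; f=f[t:t+h,l:l+w]
    f=cv2.resize(f,None,fx=s,fy=s,interpolation=cv2.INTER_CUBIC) if s!=1 else f
    cv2.imwrite("pics/"+name,f)
def st():
    s=manip.get_state(); from scipy.spatial.transform import Rotation as Ro
    q=s["ee_rot"]; M=Ro.from_quat([q[1],q[2],q[3],q[0]]).as_matrix()
    return s,M
def to(X,yaw=None):
    """mm in tool axes (rotated after turn not considered) to TCP target X; yaw=desired dir (rad) of tool x mod pi; prints turn"""
    s,M=st(); d=M.T@(np.array(X)-s["position"])*1000
    turn=None
    if yaw is not None:
        cur=np.arctan2(M[1,0],M[0,0]); e=(yaw-cur+np.pi/2)%np.pi-np.pi/2; turn=-np.degrees(e)
    print("t",round(s["clock"],2),"pos",s["position"].round(4),"toolx yaw",round(np.degrees(np.arctan2(M[1,0],M[0,0])),1),"q6",round(np.degrees(s["qpos"][5]),1),"shift mm",d.round(1),"turn deg",turn,"w",round(s["width"],4),"F",s["contact_force"].round(1))
E
python3 - <<'E'
from h import *
P={n:eyes.get_image(n) for n in("top","side")}
import pickle; pickle.dump(P,open("P0.pkl","wb"))
for t in ["violet_a","grey_pack","green_pack","spent_a","dock","rail","pocket0","pocket1","pocket2","pocket3","handle","bar_knob","bar_hinge","tray_in"]:
    for n in P:
        print(t,n,[(round(d["confidence"],2),np.array(d["point"]).round(1).tolist(), ) for d in mark_of(P[n],t)][:6])
E
```

```text
violet_a top [(0.89, [269.1, 467.3]), (0.88, [297.0, 466.1]), (0.58, [326.1, 466.8])]
violet_a side [(0.92, [207.3, 360.1]), (0.81, [206.4, 379.5]), (0.77, [207.9, 344.3])]
grey_pack top [(0.68, [240.5, 467.2])]
grey_pack side [(0.56, [205.8, 320.3])]
green_pack top [(0.78, [318.4, 212.0]), (0.69, [333.5, 158.4]), (0.27, [230.6, 275.9]), (0.24, [239.2, 310.6])]
green_pack side [(0.77, [342.4, 380.6]), (0.63, [386.0, 388.2])]
spent_a top [(0.62, [230.6, 275.7]), (0.18, [237.6, 312.7])]
spent_a side [(0.93, [283.1, 304.2]), (0.62, [270.0, 306.3]), (0.56, [308.1, 383.7])]
dock top [(0.72, [323.8, 211.0]), (0.69, [278.1, 468.6]), (0.28, [298.5, 468.8])]
dock side [(0.56, [209.2, 349.7]), (0.41, [271.7, 309.3]), (0.23, [270.5, 306.6])]
rail top [(0.56, [239.5, 312.2])]
rail side [(0.57, [272.2, 310.1]), (0.25, [207.8, 354.6])]
pocket0 top [(0.8, [244.5, 351.6]), (0.79, [239.7, 329.4]), (0.79, [230.3, 302.2]), (0.72, [227.9, 273.6]), (0.49, [240.8, 313.1])]
pocket0 side [(0.96, [249.0, 316.6]), (0.89, [257.9, 313.9]), (0.71, [269.7, 307.5]), (0.62, [285.2, 298.7])]
pocket1 top [(0.8, [244.
[... 422 characters left out ...]
9.7, 307.5]), (0.62, [285.2, 298.7])]
pocket3 top [(0.8, [244.5, 351.6]), (0.79, [239.7, 329.4]), (0.79, [230.3, 302.2]), (0.72, [227.9, 273.6]), (0.49, [240.8, 313.1])]
pocket3 side [(0.96, [249.0, 316.6]), (0.89, [257.9, 313.9]), (0.71, [269.7, 307.5]), (0.62, [285.2, 298.7])]
handle top [(0.94, [241.8, 382.6]), (0.51, [328.4, 466.4])]
handle side [(0.74, [211.6, 319.3]), (0.33, [231.7, 248.6]), (0.21, [269.3, 306.6])]
bar_knob top [(0.6, [167.3, 245.9]), (0.3, [211.1, 248.3])]
bar_knob side [(0.85, [260.2, 248.9])]
bar_hinge top [(0.82, [214.2, 251.4])]
bar_hinge side [(0.59, [278.5, 288.2]), (0.37, [284.1, 298.6])]
tray_in top [(0.6, [306.6, 347.4])]
tray_in side [(0.59, [258.0, 365.4])]
```

```bash
python3 - <<'E'
from h import *
import pickle; P=pickle.load(open("P0.pkl","rb"))
save(P["top"],"topc.png",(120,100,400,260),2)
save(P["side"],"sidec.png",(180,160,240,260),2.3)
E
```

```text
(no output)
```

View pics/topc.png

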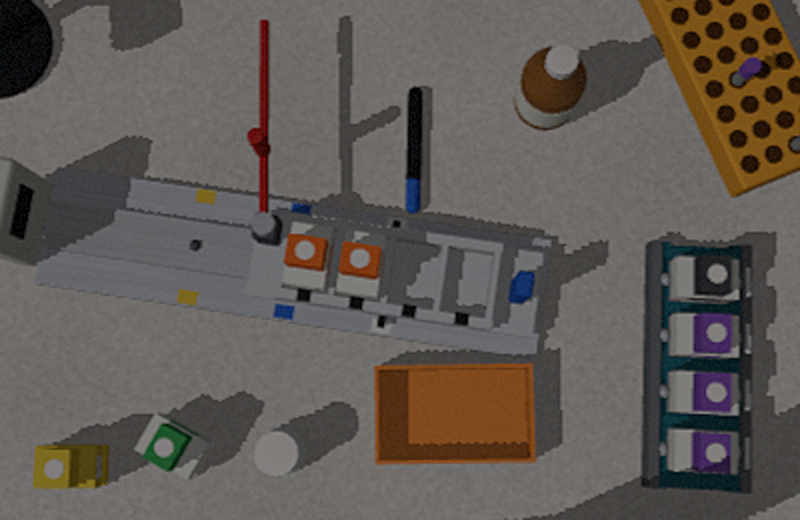

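View pics/sidec.png

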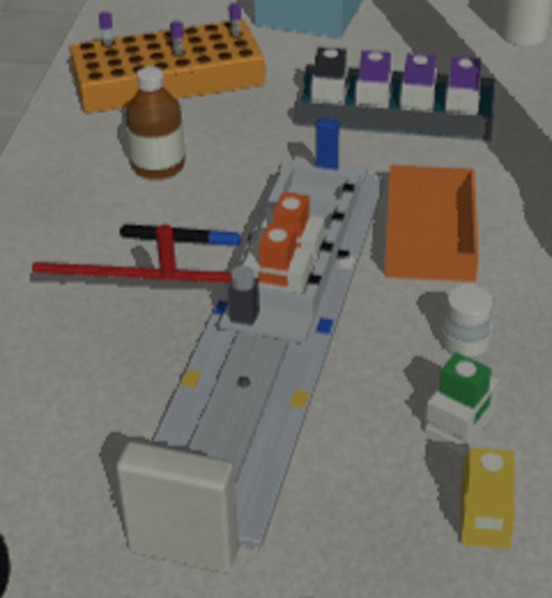

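```bash
cat >> h.py <<'E'
def dot(p,u,v,r=5):
    f=p["frame"].astype(float).min(axis=2); u0,v0=int(round(u)),int(round(v))
    w=f[v0-r:v0+r+1,u0-r:u0+r+1].copy(); lo=np.percentile(w,40); hi=w.max(); m=(w>(lo+hi)/2)
    n,l=cv2.connectedComponents(m.astype(np.uint8)); yy,xx=np.mgrid[v0-r:v0+r+1,u0-r:u0+r+1]
    best=min(range(1,n),key=lambda i:np.hypot(xx[l==i].mean()-u,yy[l==i].mean()-v)); k=l==best
    return xx[k].mean(),yy[k].mean(),int(k.sum())
E
python3 - <<'E'
from h import *
import pickle; P=pickle.load(open("P0.pkl","rb"));T,S=P["top"],P["side"]
D={"va":((477.5,267),(343,185)),"vb":((478,296),(363,187)),"vc":((477.5,326),(382.6,188.7)),"grey":((478.5,237),(323,183.5)),
"o1":((272.5,224.5),(300.8,262.5)),"o2":((299.5,229.5),(306.5,248.7)),"green":((202,323.5),(382.6,320.4))}
for k,(a,b) in D.items():
    z={"v":.078,"g":.078,"o":.1}[k[0]]; z=.07 if k=="green" else z
    A=dot(T,*a);B=dot(S,*b)
    X,r=tri([T,S],[A[:2],B[:2]])
    print(k,np.round(A,1),np.round(B,1),"tri",X.round(4),r,"top",bp(T,*A[:2],z)[:2].round(4),"side",bp(S,*B[:2],z)[:2].round(4))
E
```

```text
va [477.9 265.9  67. ] [343.1 182.   43. ] tri [ 0.5011 -0.3111  0.0871] [1.28731297e-06] top [ 0.5026 -0.314 ] side [ 0.501  -0.3266]
vb [477.7 295.7  64. ] [362.4 185.4  21. ] tri [ 0.446  -0.3115  0.0786] [1.23364791e-06] top [ 0.4468 -0.3117] side [ 0.4452 -0.3125]
vc [477.4 325.9  60. ] [381.8 186.8  18. ] tri [ 0.3908 -0.309   0.0789] [2.60983581e-07] top [ 0.3911 -0.3093] side [ 0.3904 -0.3105]
grey [478.1 236.4  58. ] [323.4 181.   40. ] tri [ 0.5573 -0.3139  0.0856] [3.94643003e-07] top [ 0.5588 -0.3163] side [ 0.558  -0.3268]
o1 [271.9 224.7  64. ] [300.1 261.9  34. ] tri [0.5738 0.0745 0.1003] [6.31970351e-07] top [0.5744 0.0745] side [0.5733 0.0742]
o2 [299.4 228.8  62. ] [306. 248.  31.] tri [0.5667 0.0228 0.1005] [4.37111089e-07] top [0.5672 0.0228] side [0.5663 0.0223]
green [201.4 323.3  59. ] [382.1 319.9  46. ] tri [0.3896 0.2062 0.0705] [5.95139179e-07] top [0.3901 0.2064] side [0.389  0.2057]
```

```bash
python3 - <<'E'
from h import *
import pickle; P=pickle.load(open("P0.pkl","rb"))
save(P["top"],"topz.png",(240,195,160,85),5)
save(P["side"],"sidez.png",(265,200,90,115),5)
T,S=P["top"],P["side"]
for a,b in (((351.6,244.5),(316.6,249.0)),((329.4,239.7),(313.9,257.9))): print(bp(T,*a,.03),bp(S,*b,.03),tri([T,S],[a,b]))
E
```

```text
[ 0.54702612 -0.07862831  0.03      ] [ 0.55087    -0.06672818  0.03      ] (array([ 0.55021465, -0.07919673,  0.02011287]), array([7.74819854e-06]))
[ 0.55632666 -0.03412588  0.03      ] [ 0.55381884 -0.03017181  0.03      ] (array([ 0.55548574, -0.03416719,  0.02694234]), array([3.0385392e-06]))
```

View pics/topz.png

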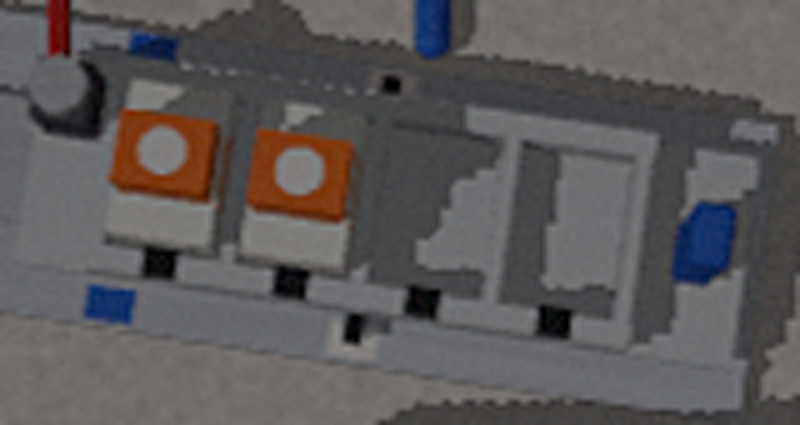

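View pics/sidez.png

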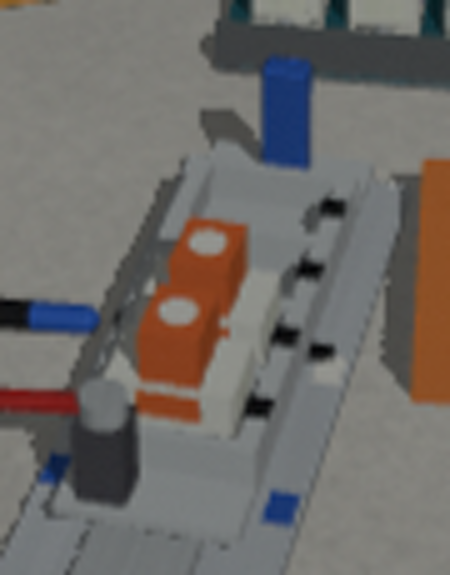

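```bash
python3 - <<'E'
from h import *
import pickle; P=pickle.load(open("P0.pkl","rb"))
T,S=P["top"],P["side"]
f=T["frame"]; hsv=cv2.cvtColor(f,cv2.COLOR_RGB2HSV)
def cen(lo,hi,box):
    l,t,w,h=box; m=cv2.inRange(hsv[t:t+h,l:l+w],lo,hi)>0; yy,xx=np.nonzero(m); return xx.mean()+l,yy.mean()+t,len(xx)
B=[((105,80,40),(125,255,255),(255,198,30,14)),((105,80,40),(125,255,255),(250,248,30,14))]
Y=[((15,80,60),(35,255,255),(210,190,30,18)),((15,80,60),(35,255,255),(200,240,30,18))]
r={}
for n,L in(("blue",B),("yel",Y)):
    c=[cen(*b) for b in L]; X=[bp(T,a[0],a[1],.0205) for a in c]; m=(X[0]+X[1])/2; r[n]=m
    d=X[0]-X[1]; print(n,np.round(c,1).tolist(),m.round(4),"x-dir deg",np.degrees(np.arctan2(d[1],d[0])).round(2),np.linalg.norm(d).round(4))
d=r["yel"]-r["blue"]; print("ydir",np.degrees(np.arctan2(d[1],d[0]))-90,np.linalg.norm(d[:2]))
print("load = ",r["blue"]-d)
for uv in ((240+391/5,195+84/5),(240+353/5,195+328/5)): print(bp(T,*uv,.0205).round(4))
# handle
print("handle",tri([T,S],[(382.6,241.8),(322.,213.5)]))
# bar
print("hinge",tri([T,S],[(251.4,214.2),(288.2,278.5)]),"knob",tri([T,S],[(245.9,167.3),(248.9,260.2)]))
print("tray", tri([T,S],[(347.4,306.6),(365.4,258.0)]), bp(T,347.4,306.6,.005))
E
```

```text
blue [[270.3, 203.8, 48.0], [261.4, 255.5, 70.0]] [0.5774 0.095  0.0205] x-dir deg -8.25 0.1075
yel [[222.5, 197.8, 65.0], [213.3, 248.2, 67.0]] [0.5903 0.1933 0.0205] x-dir deg -8.18 0.1055
ydir -7.478078200428584 0.09912937911670718
load =  [ 0.56449842 -0.00324049  0.0205    ]
[ 0.6148 -0.011   0.0205]
[0.5148 0.0033 0.0205]
handle (array([ 0.54419908, -0.13275047,  0.09475821]), array([5.43785302e-07]))
hinge (array([0.59567755, 0.11566493, 0.08511088]), array([2.65719371e-06])) knob (array([0.6761519 , 0.12102915, 0.13362932]), array([2.12032982e-06]))
tray (array([ 0.42514906, -0.07164024,  0.00702847]), array([4.12456072e-06])) [ 0.42371999 -0.07170918  0.005     ]
```

```bash
python3 -c "
from h import *
to([.5738,.0745,.2],np.radians(-8))"
```

```text
t 1.6 pos [ 0.1927 -0.5418  0.2313] toolx yaw -70.4 q6 -6.9 shift mm [-452.9 -565.6   31.3] turn deg -62.41703496014174 w 0.0849 F [-0.6 -0.6  1.4]
```

```bash
python3 -m inch '[[0.3,0,0,0,-7],[0.3,0,0,0,-7],[0.3,0,0,0,-7],[0.3,0,0,0,-7],[0.3,0,0,0,-7],[0.3,0,0,0,-7],[0.3,0,0,0,-7],[0.3,0,0,0,-7],[0.3,0,0,0,-6]]' 60; python3 -c "
from h import *
to([.5738,.0745,.2],np.radians(-8))"
```

```text
clock: 2.35
position: [0.1927, -0.5418, 0.2314]
ee_rot: [0.0, 0.998, -0.058, 0.0]
contact_force: [0.6, -0.8, 0.6]
width: 0.0553
t 2.35 pos [ 0.1927 -0.5418  0.2314] toolx yaw -6.6 q6 -70.7 shift mm [ 307.3 -656.2   31.3] turn deg 1.3598532446902707 w 0.0553 F [ 0.6 -0.8  0.6]
```

```bash
python3 -m inch '[[0.3,16,-34.5,1.6,0.1],[0.3,16,-34.5,1.6,0.1],[0.3,16,-34.5,1.6,0.1],[0.3,16,-34.5,1.6,0],[0.3,16,-34.5,1.6,0],[0.3,16,-34.5,1.6,0],[0.3,16,-34.5,1.6,0],[0.3,16,-34.5,1.6,0],[0.3,16,-34.5,1.6,0],[0.3,16,-34.5,1.6,0],[0.3,16,-34.5,1.6,0],[0.3,16,-34.5,1.6,0],[0.3,16,-34.5,1.6,0],[0.3,16,-34.5,1.6,0],[0.3,16,-34.5,1.6,0],[0.3,16,-34.5,1.6,0],[0.3,16,-34.5,1.6,0],[0.3,16,-34.5,1.6,0],[0.3,8,-17,0.8,0],[0.3,0,0,0,0]]'; python3 -c "
from h import *
to([.5738,.0745,.1],np.radians(-8))"
```

```text
clock: 4.02
position: [0.5803, 0.0806, 0.198]
ee_rot: [0.004, 0.998, -0.062, 0.006]
contact_force: [-0.4, -0.2, 0.3]
width: 0.0554
t 4.02 pos [0.5803 0.0806 0.198 ] toolx yaw -7.1 q6 8.7 shift mm [-6.9  6.2 98. ] turn deg 0.8828269953789888 w 0.0554 F [-0.4 -0.2  0.3]
```

```bash
python3 -m inch '[[0.3,-7,6,30,0.9],[0.3,0,0,30,0],[0.3,0,0,30,0],[0.3,0,0,5,0],[0.3,0,0,0,0]]'; python3 - <<'E'
from h import *
to([.5738,.0745,.076],np.radians(-8))
save(eyes.get_image("side"),"g1.png",(220,120,200,200),3); save(eyes.get_image("top"),"g1t.png",(220,150,200,150),4)
E
```

```text
clock: 4.43
position: [0.5756, 0.0746, 0.1025]
ee_rot: [0.005, 0.998, -0.068, 0.009]
contact_force: [0.2, 0.4, 0.7]
width: 0.0557
t 4.43 pos [0.5756 0.0746 0.1025] toolx yaw -7.8 q6 9.0 shift mm [-2.3  0.1 26.5] turn deg 0.20014639793319572 w 0.0557 F [0.2 0.4 0.7]
```

View pics/g1.png

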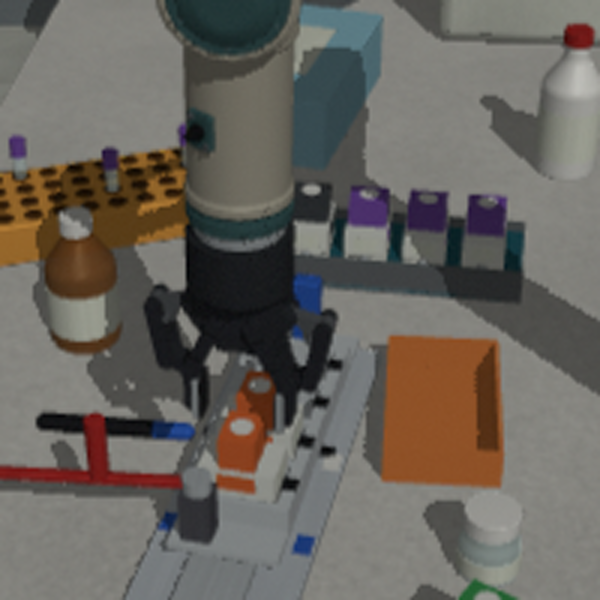

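```bash
python3 -m inch '[[0.3,-2,0,10,0.2],[0.3,0,0,10,0],[0.3,0,0,6,0],[0.3,0,0,0,0]]'; python3 - <<'E'
from h import *
to([.5738,.0745,.076],np.radians(-8))
E
```

```text
clock: 4.87
position: [0.5788, 0.0738, 0.0816]
ee_rot: [0.004, 0.997, -0.071, 0.016]
contact_force: [-0.0, 0.0, -0.3]
width: 0.0556
t 4.87 pos [0.5788 0.0738 0.0816] toolx yaw -8.1 q6 9.3 shift mm [-5.2 -0.   5.4] turn deg -0.0964143966675716 w 0.0556 F [-0.   0.  -0.3]
```

```bash
cat >> h.py <<'E'
_to=to
def to(X,yaw=None):
    _to(X,yaw); s,M=st(); print("  tilt: tool z", M[:,2].round(3))
E
python3 -m inch '[[0.3,-5,0,5,0],[0.3,0,0,0,0]]'; python3 - <<'E'
from h import *
to([.5738,.0745,.076],np.radians(-8))
E
```

```text
clock: 5.03
position: [0.5739, 0.0744, 0.0763]
ee_rot: [0.004, 0.997, -0.071, 0.016]
contact_force: [-1.1, 0.6, -0.5]
width: 0.0554
t 5.03 pos [0.5739 0.0744 0.0763] toolx yaw -8.1 q6 9.4 shift mm [-0.2 -0.1  0.2] turn deg -0.10588703187699686 w 0.0554 F [-1.1  0.6 -0.5]
  tilt: tool z [ 0.031 -0.01  -0.999]
```

```bash
python3 -m inch '[[-1,0,0,0,0],[-1,0,0,0,0],[-1,0,0,0,0],[-1,0,0,0,0],[-1,0,0,0,0],[-1,0,0,0,0]]' 60; python3 -m inch '[[-1,0,0,-8,0],[-1,0,0,-15,0],[-1,0,0,-25,0],[-1,0,0,-30,0],[-1,0,0,-30,0],[-1,0,0,0,0]]'; python3 - <<'E'
from h import *
to([.425,-.035,.2],np.radians(0))
E
```

```text
clock: 5.53
position: [0.5739, 0.0746, 0.0769]
ee_rot: [0.004, 0.997, -0.07, 0.016]
contact_force: [0.4, -0.1, 0.4]
width: 0.027
clock: 6.03
position: [0.5689, 0.0757, 0.1878]
ee_rot: [0.004, 0.997, -0.071, 0.013]
contact_force: [0.9, 0.6, -0.3]
width: 0.0271
t 6.03 pos [0.5689 0.0757 0.1878] toolx yaw -8.1 q6 9.3 shift mm [-126.5  129.9  -14.6] turn deg -8.081427039112972 w 0.0271 F [ 0.9  0.6 -0.3]
  tilt: tool z [ 0.025 -0.01  -1.   ]
```

```bash
python3 -m inch '[[-1,-15,16,-3,0],[-1,-25,26,-3,0],[-1,-25,26,-3,0],[-1,-25,26,-3,0],[-1,-25,26,-2,0],[-1,-10,10,0,-4],[-1,0,0,0,-4],[-1,0,0,0,0]]'; python3 - <<'E'
from h import *
to([.425,-.035,.15],np.radians(0))
save(eyes.get_image("side"),"g2.png",(220,120,200,200),3)
E
```

```text
clock: 6.7
position: [0.42, -0.0379, 0.1992]
ee_rot: [0.005, 1.0, 0.004, 0.015]
contact_force: [0.4, 0.4, -1.0]
width: 0.0266
t 6.7 pos [ 0.42   -0.0379  0.1992] toolx yaw 0.4 q6 -14.9 shift mm [ 3.6 -3.4 49.3] turn deg 0.44021457603768 w 0.0266 F [ 0.4  0.4 -1. ]
  tilt: tool z [ 0.029 -0.01  -1.   ]
```

View pics/g2.png

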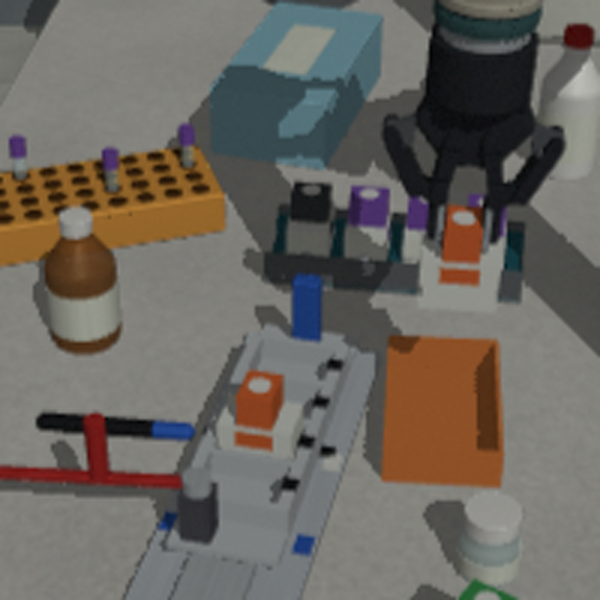

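```bash
python3 -m inch '[[-1,4,-3,20,0],[-1,0,0,25,0],[-1,0,0,25,0],[-1,0,0,25,0],[-1,0,0,15,0],[-1,0,0,15,0],[-1,0,0,10,0],[-1,0,0,0,0]]'; python3 - <<'E'
from h import *
to([.425,-.035,.052],np.radians(0))
E
```

```text
clock: 7.42
position: [0.4354, -0.0341, 0.0599]
ee_rot: [0.005, 1.0, -0.003, 0.019]
contact_force: [0.5, -0.4, -2.2]
width: 0.0267
t 7.42 pos [ 0.4354 -0.0341  0.0599] toolx yaw -0.3 q6 -13.1 shift mm [-10.7   0.9   7.5] turn deg -0.2885612282877135 w 0.0267 F [ 0.5 -0.4 -2.2]
  tilt: tool z [ 0.037 -0.011 -0.999]
```

```bash
python3 -m inch '[[-1,-10,1,0,0],[-1,0,0,5,0],[-1,0,0,2,0],[-1,0,0,0,0]]'; python3 - <<'E'
from h import *
to([.425,-.035,.052],np.radians(0))
E
```

```text
clock: 7.75
position: [0.4264, -0.0345, 0.0526]
ee_rot: [0.005, 1.0, -0.003, 0.019]
contact_force: [-0.1, -0.4, -1.8]
width: 0.027
t 7.75 pos [ 0.4264 -0.0345  0.0526] toolx yaw -0.3 q6 -13.5 shift mm [-1.5  0.5  0.6] turn deg -0.3431766481544173 w 0.027 F [-0.1 -0.4 -1.8]
  tilt: tool z [ 0.038 -0.011 -0.999]
```

```bash
python3 -m inch '[[0.3,0,0,0,0],[0.3,0,0,0,0],[0.3,0,0,0,0],[0.3,0,0,0,0],[0.3,0,0,-20,0],[0.3,0,0,-30,0],[0.3,0,0,-40,0],[0.3,0,0,-20,0],[0.3,0,0,0,0]]'; python3 - <<'E'
from h import *
save(eyes.get_image("side"),"g3.png",(220,120,200,200),3)
to([.5667,.0228,.17],np.radians(-8))
E
```

```text
clock: 8.5
position: [0.4238, -0.0339, 0.1696]
ee_rot: [0.006, 1.0, -0.004, 0.022]
contact_force: [0.3, -0.5, 0.1]
width: 0.0558
t 8.55 pos [ 0.4234 -0.0338  0.1683] toolx yaw -0.4 q6 -13.5 shift mm [142.8 -57.7   3.6] turn deg 7.581759047398873 w 0.0558 F [-0.1  0.4 -0. ]
  tilt: tool z [ 0.042 -0.011 -0.999]
```

View pics/g3.png

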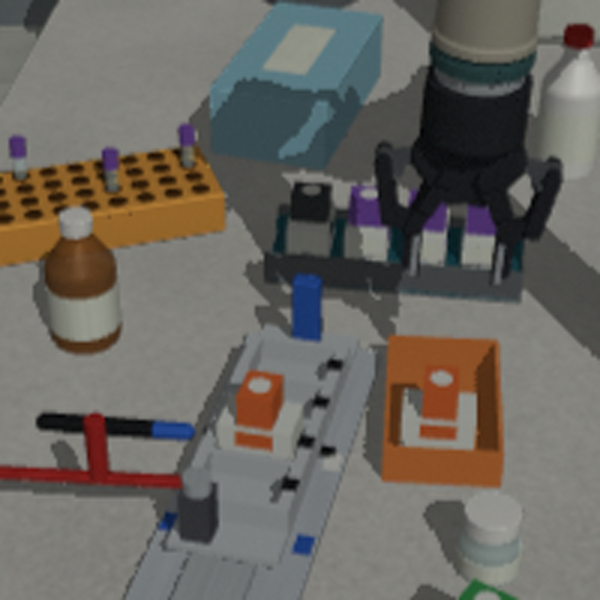

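```bash
python3 -m inch '[[0.3,12,-5,-2,4],[0.3,24,-8,-2,3.5],[0.3,24,-8,-2,0],[0.3,24,-8,-2,0],[0.3,24,-8,-1,0],[0.3,18,-6,0,0],[0.3,9,-3,0,0],[0.3,0,0,0,0]]'; python3 - <<'E'
from h import *
to([.5667,.0228,.12],np.radians(-8))
E
```

```text
clock: 9.22
position: [0.5612, -0.0021, 0.1721]
ee_rot: [0.004, 0.997, -0.073, 0.014]
contact_force: [-0.6, -0.0, -0.3]
width: 0.0555
t 9.22 pos [ 0.5612 -0.0021  0.1721] toolx yaw -8.4 q6 1.5 shift mm [  0.3 -25.8  52. ] turn deg -0.40924376732849466 w 0.0555 F [-0.6 -0.  -0.3]
  tilt: tool z [ 0.027 -0.01  -1.   ]
```

```bash
python3 -m inch '[[0.3,0,-12,10,-0.4],[0.3,0,-13,10,0],[0.3,0,0,15,0],[0.3,0,0,12,0],[0.3,0,0,5,0],[0.3,0,0,0,0]]'; python3 - <<'E'
from h import *
to([.5667,.0228,.076],np.radians(-8))
E
```

```text
clock: 9.72
position: [0.5571, 0.0275, 0.1109]
ee_rot: [0.003, 0.998, -0.07, 0.007]
contact_force: [0.5, -0.5, 0.8]
width: 0.0557
t 9.72 pos [0.5571 0.0275 0.1109] toolx yaw -8.0 q6 4.1 shift mm [ 9.7  3.1 35. ] turn deg 0.006915047341247931 w 0.0557 F [ 0.5 -0.5  0.8]
  tilt: tool z [ 0.013 -0.007 -1.   ]
```

```bash
python3 -m inch '[[0.3,9,3,5,0],[0.3,0,0,8,0],[0.3,0,0,0,0]]'; python3 - <<'E'
from h import *
to([.5667,.0228,.076],np.radians(-8))
E
```

```text
clock: 9.97
position: [0.5648, 0.024, 0.0969]
ee_rot: [0.003, 0.998, -0.069, 0.006]
contact_force: [-0.3, 1.2, -0.3]
width: 0.0552
t 9.97 pos [0.5648 0.024  0.0969] toolx yaw -7.9 q6 3.8 shift mm [ 1.7  0.8 21. ] turn deg 0.05657713663700894 w 0.0552 F [-0.3  1.2 -0.3]
  tilt: tool z [ 0.012 -0.007 -1.   ]
```

```bash
python3 -m inch '[[0.3,2,1,8,0],[0.3,0,0,8,0],[0.3,0,0,4,0],[0.3,0,0,0,0]]'; python3 - <<'E'
from h import *
to([.5667,.0228,.076],np.radians(-8))
E
```

```text
clock: 10.3
position: [0.5684, 0.0217, 0.0757]
ee_rot: [0.003, 0.998, -0.07, 0.008]
contact_force: [0.4, -0.5, 0.4]
width: 0.0552
t 10.3 pos [0.5684 0.0217 0.0757] toolx yaw -8.0 q6 3.7 shift mm [-1.8 -0.8 -0.3] turn deg -0.01001502352400089 w 0.0552 F [ 0.4 -0.5  0.4]
  tilt: tool z [ 0.015 -0.007 -1.   ]
```

Close, lift, move above the other half of the tray.

```bash
python3 -m inch '[[-1,-1.5,-1,0,0],[-1,0,0,0,0],[-1,0,0,0,0],[-1,0,0,0,0],[-1,0,0,0,0],[-1,0,0,-8,0],[-1,0,0,-15,0],[-1,0,0,-25,0],[-1,0,0,-30,0],[-1,0,0,-25,0],[-1,0,0,0,0]]' 60;  python3 - <<'E'
from h import *
to([.425,-.109,.18],np.radians(0))
E
```

```text
clock: 11.22
position: [0.5635, 0.024, 0.1831]
ee_rot: [0.003, 0.998, -0.07, 0.005]
contact_force: [0.7, -0.4, -2.9]
width: 0.0271
t 11.22 pos [0.5635 0.024  0.1831] toolx yaw -8.0 q6 3.7 shift mm [-118.6  151.     2.6] turn deg -8.025326421385762 w 0.0271 F [ 0.7 -0.4 -2.9]
  tilt: tool z [ 0.01  -0.007 -1.   ]
```

```bash
python3 -m inch '[[-1,-15,20,0,0],[-1,-25,32,0,0],[-1,-25,32,0,0],[-1,-25,32,0,0],[-1,-20,25,0,0],[-1,-9,10,0,-4],[-1,0,0,0,-4],[-1,0,0,0,0]]'; python3 - <<'E'
from h import *
to([.425,-.109,.052],np.radians(0))
E
```

```text
clock: 11.88
position: [0.4189, -0.112, 0.1815]
ee_rot: [0.004, 1.0, 0.005, 0.008]
contact_force: [-0.2, 0.5, -1.5]
width: 0.0271
t 11.88 pos [ 0.4189 -0.112   0.1815] toolx yaw 0.5 q6 -24.7 shift mm [  4.1  -3.9 129.6] turn deg 0.5494698613405583 w 0.0271 F [-0.2  0.5 -1.5]
  tilt: tool z [ 0.015 -0.007 -1.   ]
```

```bash
python3 -m inch '[[-1,2,-3,20,0.5],[-1,0,0,25,0],[-1,0,0,25,0],[-1,0,0,20,0],[-1,0,0,10,0],[-1,0,0,0,0]]'; python3 - <<'E'
from h import *
to([.425,-.109,.052],np.radians(0))
E
```

```text
clock: 12.38
position: [0.4247, -0.1094, 0.0788]
ee_rot: [0.004, 1.0, -0.005, 0.011]
contact_force: [-0.1, 0.5, -1.2]
width: 0.0268
t 12.38 pos [ 0.4247 -0.1094  0.0788] toolx yaw -0.6 q6 -23.0 shift mm [-0.3 -0.6 26.8] turn deg -0.580409275202599 w 0.0268 F [-0.1  0.5 -1.2]
  tilt: tool z [ 0.021 -0.009 -1.   ]
```

```bash
python3 -m inch '[[-1,-1,0,10,0],[-1,-1,0,10,0],[-1,0,0,6,0],[-1,0,0,0,0],[0.3,0,0,0,0],[0.3,0,0,0,0],[0.3,0,0,0,0],[0.3,0,0,0,0],[0.3,0,0,-20,0],[0.3,0,0,-30,0],[0.3,0,0,-40,0],[0.3,0,0,-20,0],[0.3,0,0,0,0]]'; python3 - <<'E'
from h import *
s=eyes.get_image("side");save(s,"g4.png",(220,120,200,200),3)
t=eyes.get_image("top");save(t,"g4t.png",(120,150,400,240),2)
to([.3908,-.309,.2],np.radians(88.3))
E
```

```text
clock: 13.47
position: [0.4245, -0.1081, 0.1705]
ee_rot: [0.005, 1.0, -0.007, 0.013]
contact_force: [0.9, 0.3, 0.7]
width: 0.0554
t 13.57 pos [ 0.4228 -0.1073  0.1673] toolx yaw -0.8 q6 -22.7 shift mm [-28.5 202.3 -31.7] turn deg -89.09075636383803 w 0.0556 F [-0.7  0.5 -0.8]
  tilt: tool z [ 0.022 -0.009 -1.   ]
```

View pics/g4t.png

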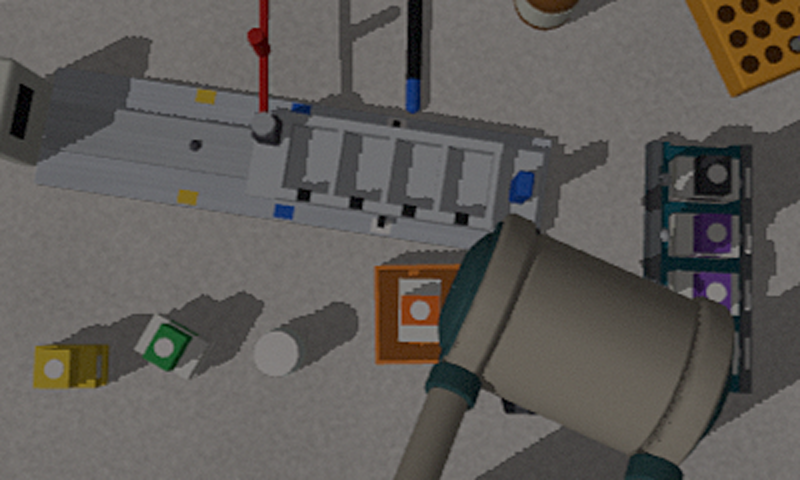

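View pics/g4.png

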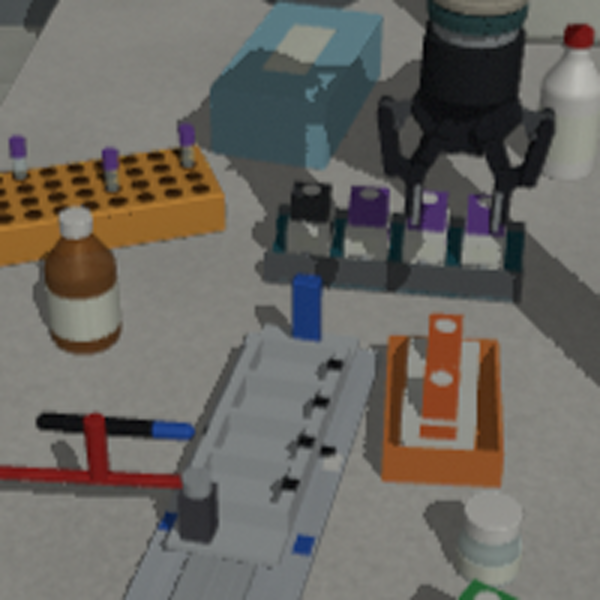

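```bash
python3 - <<'E'
from h import *
T=eyes.get_image("top")
g=cv2.cvtColor(T["frame"],cv2.COLOR_RGB2GRAY)
c=np.array([.564,-.0032]);a=np.radians(-8);ex=np.array([np.cos(a),np.sin(a)]);ey=np.array([-ex[1],ex[0]])
for u,v in((272,247.5),(298.5,251.5),(324.5,255.5),(351,259)):
    u0,v0=int(u),int(v); w=g[v0-5:v0+7,u0-6:u0+8]; m=w<45; yy,xx=np.nonzero(m); U,V=xx.mean()+u0-6,yy.mean()+v0-5
    print(round(U,1),round(V,1),m.sum(),[ (np.array([ (bp(T,U,V,z)[:2]-c)@ex,(bp(T,U,V,z)[:2]-c)@ey])*1000).round(1).tolist() for z in(.03,.051)])
save(T,"pk.png",(255,200,110,70),7)
# overlay predicted rims
f=cv2.resize(T["frame"][200:270,255:365],None,fx=7,fy=7,interpolation=cv2.INTER_CUBIC)[:,:,::-1].copy()
for k in range(4):
    o=c+ey*(k-1.5)*.052
    q=[(proj(T,[*(o+ex*sx*.033+ey*sy*.023),.051])-[255,200]+.5)*7 for sx,sy in((1,1),(1,-1),(-1,-1),(-1,1))]
    cv2.polylines(f,[np.array(q).astype(int)],True,(0,0,255),1)
cv2.imwrite("pics/pko.png",f)
E
```

```text
271.6 247.0 36 [[-35.1, 80.8], [-37.2, 78.2]]
297.7 250.9 38 [[-35.1, 27.7], [-37.2, 26.3]]
324.0 255.0 35 [[-35.4, -25.5], [-37.5, -25.8]]
350.4 259.1 37 [[-35.6, -78.8], [-37.7, -77.9]]
```

View pics/pko.png

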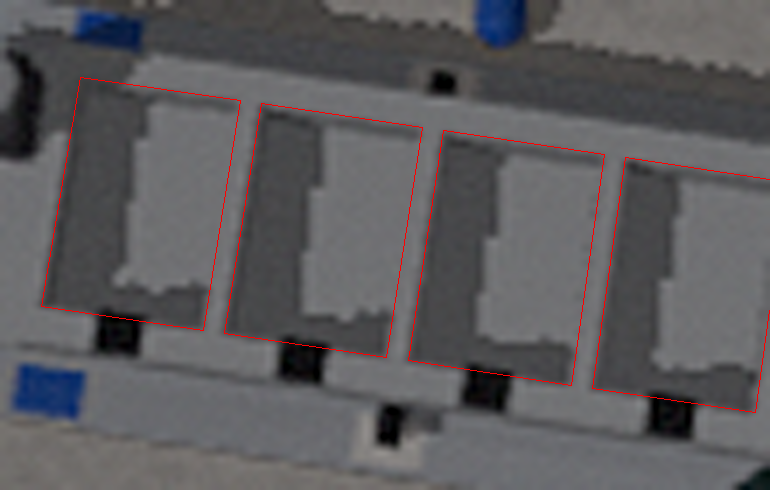

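```bash
python3 -m inch '[[0.3,0,0,-5,7],[0.3,0,0,-5,7],[0.3,0,0,-5,7],[0.3,0,0,0,7],[0.3,0,0,0,7],[0.3,0,0,0,7],[0.3,0,0,0,7],[0.3,0,0,0,7],[0.3,0,0,0,7],[0.3,0,0,0,7],[0.3,0,0,0,7],[0.3,0,0,0,7],[0.3,0,0,0,6],[0.3,0,0,0,0]]'; python3 - <<'E'
from h import *
to([.3908,-.309,.15],np.radians(87.6))
E
```

```text
clock: 14.78
position: [0.4036, -0.0995, 0.1545]
ee_rot: [-0.007, -0.686, 0.727, 0.017]
contact_force: [-0.5, -0.5, 0.6]
width: 0.0553
t 14.78 pos [ 0.4036 -0.0995  0.1545] toolx yaw -93.3 q6 69.8 shift mm [209.9   0.5   1.7] turn deg -0.9449996347793661 w 0.0553 F [-0.5 -0.5  0.6]
  tilt: tool z [-0.033  0.015 -0.999]
```

```bash
python3 -m inch '[[0.3,20,0,-4,0],[0.3,35,0,-3,0],[0.3,35,0,-3,0],[0.3,35,0,-3,0],[0.3,35,0,-3,0],[0.3,28,0,0,-0.9],[0.3,14,0,0,0],[0.3,0,0,0,0]]'; python3 - <<'E'
from h import *
to([.3908,-.309,.12],np.radians(87.6))
E
```

```text
clock: 15.45
position: [0.3875, -0.3052, 0.1544]
ee_rot: [-0.008, -0.702, 0.712, 0.029]
contact_force: [0.3, -0.1, 0.5]
width: 0.0555
t 15.45 pos [ 0.3875 -0.3052  0.1544] toolx yaw -90.8 q6 45.5 shift mm [ 4.8 -5.2 34. ] turn deg 1.584482705844792 w 0.0555 F [ 0.3 -0.1  0.5]
  tilt: tool z [-0.052  0.03  -0.998]
```

```bash
python3 -m inch '[[0.3,5,-5,10,1.6],[0.3,0,0,12,0],[0.3,0,0,12,0],[0.3,0,0,6,0],[0.3,0,0,0,0]]'; python3 - <<'E'
from h import *
to([.3908,-.309,.08],np.radians(87.6))
E
```

```text
clock: 15.87
position: [0.3891, -0.304, 0.1064]
ee_rot: [-0.007, -0.692, 0.721, 0.034]
contact_force: [0.2, 0.4, 0.1]
width: 0.0555
t 15.87 pos [ 0.3891 -0.304   0.1064] toolx yaw -92.4 q6 47.3 shift mm [ 5.9 -3.5 26. ] turn deg -0.043905142128193395 w 0.0555 F [0.2 0.4 0.1]
  tilt: tool z [-0.058  0.039 -0.998]
```

```bash
Q='python3 -c "from h import *;to([.3908,-.309,.08],np.radians(87.6))"'; python3 -m inch '[[0.3,0,0,-10,0],[0.3,0,0,-10,0],[0.3,0,0,-10,0],[0.3,0,0,-10,0],[0.3,0,0,0,0],[0.3,0,0,0,0]]' >/dev/null; eval $Q;  python3 -m inch '[[0.3,0,0,-30,0],[0.3,0,0,-30,0],[0.3,0,0,-30,0],[0.3,0,0,0,0],[0.3,0,0,0,0]]' >/dev/null; eval $Q;  python3 -m inch '[[0.3,0,0,0,7],[0.3,0,0,0,7],[0.3,0,0,0,7],[0.3,0,0,0,0],[0.3,0,0,0,0]]' >/dev/null; eval $Q; python3 -m inch '[[0.3,0,0,0,-7],[0.3,0,0,0,-7],[0.3,0,0,0,-7],[0.3,0,0,0,0],[0.3,0,0,0,0]]' >/dev/null; eval $Q
```

```text
t 16.37 pos [ 0.3926 -0.3013  0.1502] toolx yaw -92.1 q6 47.3 shift mm [10.5 -2.7 69.8] turn deg 0.26061035708561076 w 0.0557 F [ 0.1  0.5 -1.2]
  tilt: tool z [-0.059  0.041 -0.997]
t 16.78 pos [ 0.3974 -0.3025  0.2432] toolx yaw -92.0 q6 47.3 shift mm [ 13.5  -3.8 162.9] turn deg 0.3655037283086333 w 0.0555 F [-0.4  0.8 -0.3]
  tilt: tool z [-0.061  0.044 -0.997]
t 17.2 pos [ 0.3963 -0.3005  0.2406] toolx yaw -113.5 q6 68.9 shift mm [ 12.8 -10.5 160.1] turn deg -21.143258602869523 w 0.0557 F [-0.6  0.2  0.1]
  tilt: tool z [-0.063  0.046 -0.997]
t 17.62 pos [ 0.3949 -0.2987  0.2372] toolx yaw -91.5 q6 46.9 shift mm [ 18.1  -6.9 156.4] turn deg 0.8827397676109564 w 0.0553 F [-0.1  0.4 -0.1]
  tilt: tool z [-0.068  0.051 -0.996]
```

```bash
Q='python3 -c "from h import *;to([.3908,-.309,.08],np.radians(87.6))"'; python3 -m inch '[[0.3,0,0,0,0],[0.3,0,0,0,0],[0.3,0,0,0,0],[0.3,0,0,0,0],[0.3,0,0,0,0],[0.3,0,0,0,0]]' >/dev/null; eval $Q;  python3 -m inch '[[0.3,30,0,0,0],[0.3,30,0,0,0],[0.3,30,0,0,0],[0.3,0,0,0,0],[0.3,0,0,0,0]]' >/dev/null; eval $Q;  python3 -m inch '[[0.3,-30,0,0,0],[0.3,-30,0,0,0],[0.3,-30,0,0,0],[0.3,0,0,0,0],[0.3,0,0,0,0]]' >/dev/null; eval $Q; python3 -m inch '[[0.3,0,-30,0,0],[0.3,0,-30,0,0],[0.3,0,-30,0,0],[0.3,0,0,0,0],[0.3,0,0,0,0]]' >/dev/null; eval $Q;python3 -m inch '[[0.3,0,30,0,0],[0.3,0,30,0,0],[0.3,0,30,0,0],[0.3,0,0,0,0],[0.3,0,0,0,0]]' >/dev/null; eval $Q
```

```text
t 18.12 pos [ 0.3947 -0.2984  0.2364] toolx yaw -91.8 q6 47.1 shift mm [ 18.5  -7.4 155.5] turn deg 0.6342388145083256 w 0.0555 F [-0.5 -0.3  0.4]
  tilt: tool z [-0.069  0.052 -0.996]
t 18.53 pos [ 0.3922 -0.3904  0.2322] toolx yaw -91.7 q6 40.4 shift mm [-73.7  -7.  155.9] turn deg 0.7436247585405454 w 0.0553 F [ 0.9  0.4 -0.3]
  tilt: tool z [-0.067  0.052 -0.996]
t 18.95 pos [ 0.3942 -0.2962  0.2355] toolx yaw -91.8 q6 47.2 shift mm [ 21.   -7.8 154.4] turn deg 0.5593247271500542 w 0.0554 F [ 0.2 -0.5  0.4]
  tilt: tool z [-0.068  0.054 -0.996]
t 19.37 pos [ 0.4863 -0.2979  0.2301] toolx yaw -91.8 q6 53.3 shift mm [ 21.6  84.5 155.4] turn deg 0.5792112749018288 w 0.0553 F [ 0.2 -0.1  0.2]
  tilt: tool z [-0.067  0.051 -0.996]
t 19.78 pos [ 0.3916 -0.2957  0.2346] toolx yaw -91.8 q6 47.2 shift mm [ 21.1 -10.7 153.3] turn deg 0.6233819241773585 w 0.0554 F [ 1.1 -0.2  0.2]
  tilt: tool z [-0.071  0.052 -0.996]
```

```bash
Q='python3 -c "
from h import *
to([.3908,-.309,.08],np.radians(87.6));print(manip.get_state()[\"qpos\"].round(3))"'; eval $Q; python3 -m inch '[[0.3,0,0,0,-7],[0.3,0,0,0,-7],[0.3,0,0,0,-7],[0.3,0,0,0,-7],[0.3,0,0,0,-7],[0.3,0,0,0,-7]]' >/dev/null; eval $Q;  python3 -m inch '[[0.3,0,0,0,-7],[0.3,0,0,0,-7],[0.3,0,0,0,-7],[0.3,0,0,0,-7],[0.3,0,0,0,-7],[0.3,0,0,0,-7]]' >/dev/null; eval $Q;python3 -m inch '[[0.3,0,0,0,0],[0.3,0,0,0,0],[0.3,0,0,0,0],[0.3,0,0,0,0],[0.3,0,0,0,0],[0.3,0,0,0,0]]' >/dev/null; eval $Q; 
```

```text
File "<string>", line 1
    from h import P0.pkl h.py pics to([.3908,-.309,.08],np.radians(87.6));print(manip.get_state()["qpos"].round(3))
IndentationError: unexpected indent
  File "<string>", line 1
    from h import P0.pkl h.py pics to([.3908,-.309,.08],np.radians(87.6));print(manip.get_state()["qpos"].round(3))
IndentationError: unexpected indent
  File "<string>", line 1
    from h import P0.pkl h.py pics to([.3908,-.309,.08],np.radians(87.6));print(manip.get_state()["qpos"].round(3))
IndentationError: unexpected indent
  File "<string>", line 1
    from h import P0.pkl h.py pics to([.3908,-.309,.08],np.radians(87.6));print(manip.get_state()["qpos"].round(3))
IndentationError: unexpected indent
```

```bash
cat > q.py <<'E'
import sys
from h import *
a=[float(x) for x in sys.argv[1:]]
to(a[:3],np.radians(a[3])); print("  q",manip.get_state()["qpos"].round(3))
E
python3 q.py .3908 -.309 .08 87.6
```

```text
t 21.28 pos [ 0.3947 -0.2992  0.2361] toolx yaw -6.0 q6 -38.5 shift mm [  8.1  16.6 155.4] turn deg 86.39065526795837 w 0.0554 F [ 0.6 -0.5  0.1]
  tilt: tool z [-0.065  0.049 -0.997]
  q [-0.781  0.198  1.602 -0.011  1.421 -0.673]
```

```bash
cat > qq.py <<'E'
from h import *
s,M=st(); print(round(s["clock"],2),s["position"].round(4),M[:,2].round(4),s["qpos"].round(4),"sum",round(s["qpos"][[1,2,4]].sum()-np.pi,4))
E
python3 qq.py; python3 qq.py; for i in 1 2 3; do python3 -m inch '[[0.3,0,0,0,7]]' >/dev/null; python3 qq.py; done; python3 -m inch '[[0.3,0,0,0,0]]' >/dev/null; python3 qq.py; for i in 1 2 3; do python3 -m inch '[[0.3,0,0,-15,0]]' >/dev/null; python3 qq.py; done;  python3 -m inch '[[0.3,0,0,0,0]]' >/dev/null; python3 qq.py
```

```text
21.28 [ 0.3947 -0.2992  0.2361] [-0.065   0.0486 -0.9967] [-0.781   0.1982  1.6024 -0.0113  1.4214 -0.6725] sum 0.0805
21.28 [ 0.3947 -0.2992  0.2361] [-0.065   0.0486 -0.9967] [-0.781   0.1982  1.6024 -0.0113  1.4214 -0.6725] sum 0.0805
21.37 [ 0.3947 -0.2993  0.2361] [-0.0649  0.0486 -0.9967] [-0.781   0.1982  1.6024 -0.0113  1.4214 -0.5476] sum 0.0804
21.45 [ 0.3947 -0.2993  0.2361] [-0.065   0.0486 -0.9967] [-0.781   0.1982  1.6024 -0.0114  1.4214 -0.4189] sum 0.0804
21.53 [ 0.3947 -0.2993  0.2362] [-0.0649  0.0486 -0.9967] [-0.781   0.1982  1.6024 -0.0113  1.4214 -0.2936] sum 0.0804
21.62 [ 0.3947 -0.2992  0.2362] [-0.0649  0.0486 -0.9967] [-0.781   0.1981  1.6024 -0.0113  1.4215 -0.2908] sum 0.0804
21.7 [ 0.3943 -0.2986  0.2489] [-0.0692  0.0528 -0.9962] [-0.7807  0.1933  1.5773 -0.0112  1.4574 -0.2931] sum 0.0864
21.78 [ 0.395  -0.2991  0.2638] [-0.0702  0.0538 -0.9961] [-0.7804  0.1879  1.5474 -0.0112  1.4942 -0.2959] sum 0.0879
21.87 [ 0.3957 -0.2996  0.2788] [-0.0714  0.055  -0.9959] [-0.7801  0.1833  1.5166 -0.0111  1.5313 -0.299 ] sum 0.0895
21.95 [ 0.3969 -0.3008  0.2814] [-0.0675  0.0512 -0.9964] [-0.78    0.1817  1.5119 -0.0111  1.532  -0.3015] sum 0.0841
```

```bash
for i in 1 2 3; do python3 -m inch '[[0.3,0,0,5,7]]' >/dev/null; python3 qq.py; done; for i in 1 2 3 4; do python3 -m inch '[[0.3,0,0,0,7]]' >/dev/null; python3 qq.py; done;  python3 -m inch '[[0.3,0,0,0,0]]' >/dev/null; python3 qq.py
```

```text
22.03 [ 0.3971 -0.301   0.2772] [-0.0657  0.0494 -0.9966] [-0.7802  0.1825  1.521  -0.0111  1.5197 -0.1795] sum 0.0815
22.12 [ 0.397  -0.301   0.2722] [-0.0648  0.0484 -0.9967] [-0.7803  0.1837  1.5316 -0.0112  1.5065 -0.0536] sum 0.0802
22.2 [ 0.3966 -0.3007  0.2667] [-0.0645  0.0483 -0.9968] [-0.7804  0.1854  1.543  -0.0111  1.4931  0.0718] sum 0.0799
22.28 [ 0.396  -0.3001  0.2651] [-0.0662  0.0499 -0.9966] [-0.7804  0.1861  1.546  -0.0112  1.4917  0.1969] sum 0.0823
22.37 [ 0.3956 -0.2997  0.2641] [-0.0671  0.0508 -0.9965] [-0.7804  0.1865  1.548  -0.0112  1.4906  0.3219] sum 0.0835
22.45 [ 0.3952 -0.2993  0.2631] [-0.0681  0.0518 -0.9963] [-0.7804  0.187   1.55   -0.0112  1.4895  0.4469] sum 0.085
22.53 [ 0.3949 -0.299   0.2622] [-0.069   0.0527 -0.9962] [-0.7805  0.1874  1.5519 -0.0111  1.4885  0.5719] sum 0.0862
22.62 [ 0.3946 -0.2987  0.2613] [-0.0698  0.0535 -0.9961] [-0.7805  0.1879  1.5535 -0.0111  1.4875  0.5724] sum 0.0873
```

```bash
python3 -c "
from h import *
eyes.get_image('top')"; python3 qq.py; python3 -m inch '[[0.3,0,0,-15,0],[0.3,0,0,-15,0],[0.3,0,0,-15,0]]' >/dev/null; python3 qq.py; for i in 1 2 3 4; do python3 -m inch '[[0.3,0,0,0,0],[0.3,0,0,0,0],[0.3,0,0,0,0]]' >/dev/null; python3 qq.py; done;
```

```text
22.67 [ 0.3945 -0.2987  0.2613] [-0.07    0.0537 -0.9961] [-0.7805  0.1879  1.5536 -0.0111  1.4877  0.5685] sum 0.0877
22.92 [ 0.3955 -0.299   0.3025] [-0.0777  0.0613 -0.9951] [-0.7795  0.1785  1.4662 -0.011   1.5955  0.5544] sum 0.0985
23.17 [ 0.3964 -0.2999  0.3037] [-0.0744  0.058  -0.9955] [-0.7795  0.1774  1.4641 -0.011   1.5939  0.5456] sum 0.0939
23.42 [ 0.3954 -0.2989  0.3013] [-0.0774  0.061  -0.9951] [-0.7796  0.1785  1.469  -0.011   1.5921  0.543 ] sum 0.0981
23.67 [ 0.3949 -0.2984  0.3   ] [-0.0792  0.0628 -0.9949] [-0.7796  0.1794  1.4712 -0.011   1.5917  0.5423] sum 0.1006
23.92 [ 0.3949 -0.2984  0.2998] [-0.0794  0.063  -0.9948] [-0.7796  0.1796  1.4714 -0.011   1.5915  0.5421] sum 0.1009
```

```bash
cat > hold.py <<'E'
from h import *
eyes.get_image('top')
s,M=st(); print(round(s["clock"],2),s["position"].round(4),M[:,2].round(4),s["qpos"].round(4),"sum",round(s["qpos"][[1,2,4]].sum()-np.pi,4))
E
python3 hold.py; python3 -m inch '[[0.3,0,0,15,0],[0.3,0,0,15,0],[0.3,0,0,15,0]]' >/dev/null; python3 qq.py; python3 hold.py; python3 hold.py;  python3 -m inch '[[0.3,0,0,-3,0],[0.3,0,0,-3,0],[0.3,0,0,-3,0],[0.3,0,0,-3,0],[0.3,0,0,-3,0]]' >/dev/null; python3 qq.py; python3 hold.py; python3 hold.py
```

```text
23.97 [ 0.3949 -0.2984  0.2998] [-0.0794  0.063  -0.9949] [-0.7796  0.1796  1.4714 -0.011   1.5915  0.5421] sum 0.1009
24.22 [ 0.3935 -0.2977  0.2574] [-0.0725  0.0561 -0.9958] [-0.7805  0.1897  1.5611 -0.0112  1.4819  0.5422] sum 0.0911
24.27 [ 0.3919 -0.2961  0.2543] [-0.0771  0.0607 -0.9952] [-0.7806  0.1917  1.5668 -0.0112  1.4808  0.5423] sum 0.0977
24.32 [ 0.392  -0.2962  0.2555] [-0.0771  0.0607 -0.9952] [-0.7805  0.1913  1.5644 -0.0112  1.4836  0.5423] sum 0.0977
24.73 [ 0.3943 -0.2983  0.2745] [-0.0745  0.0581 -0.9955] [-0.7802  0.1848  1.5255 -0.0111  1.5252  0.5421] sum 0.094
24.78 [ 0.3947 -0.2987  0.2753] [-0.0733  0.0569 -0.9957] [-0.7802  0.1843  1.5242 -0.0111  1.5253  0.5421] sum 0.0923
24.83 [ 0.3946 -0.2985  0.2747] [-0.0737  0.0573 -0.9956] [-0.7802  0.1846  1.5253 -0.0111  1.5246  0.5421] sum 0.0929
```

```bash
python3 -m inch '[[0.3,0,0,-3,0],[0.3,0,0,-3,0],[0.3,0,0,-3,0],[0.3,0,0,-3,0],[0.3,0,0,-3,0],[0.3,0,0,-3,0],[0.3,0,0,-3,0],[0.3,0,0,-3,0],[0.3,0,0,-3,0],[0.3,0,0,-3,0]]' >/dev/null; python3 qq.py; python3 hold.py; python3 hold.py;python3 -m inch '[[0.3,0,0,20,0],[0.3,0,0,20,0]]' >/dev/null; python3 qq.py; python3 hold.py; python3 hold.py; python3 -m inch '[[0.3,0,0,20,0],[0.3,0,0,20,0],[0.3,0,0,20,0],[0.3,0,0,20,0]]' >/dev/null; python3 qq.py; python3 hold.py; python3 hold.py
```

```text
25.67 [ 0.3968 -0.3002  0.3076] [-0.0741  0.0577 -0.9956] [-0.7795  0.1766  1.4558 -0.011   1.6026  0.542 ] sum 0.0934
25.72 [ 0.3971 -0.3005  0.3082] [-0.0732  0.0568 -0.9957] [-0.7795  0.1763  1.4546 -0.011   1.6028  0.542 ] sum 0.0921
25.77 [ 0.397  -0.3004  0.3079] [-0.0733  0.0569 -0.9957] [-0.7795  0.1764  1.4553 -0.011   1.6022  0.542 ] sum 0.0922
25.93 [ 0.3963 -0.3003  0.2711] [-0.0661  0.0498 -0.9966] [-0.7803  0.1839  1.5341 -0.0111  1.5057  0.5422] sum 0.0822
25.98 [ 0.3946 -0.2987  0.2674] [-0.0713  0.0549 -0.9959] [-0.7803  0.1861  1.541  -0.0111  1.504   0.5422] sum 0.0894
26.03 [ 0.3946 -0.2986  0.2687] [-0.0717  0.0553 -0.9959] [-0.7803  0.1858  1.5383 -0.0111  1.5075  0.5422] sum 0.09
26.37 [ 0.3925 -0.2978  0.1932] [-0.0623  0.046  -0.997 ] [-0.782   0.2208  1.6825 -0.0117  1.3149  0.5427] sum 0.0767
26.42 [ 0.3905 -0.2958  0.1896] [-0.0677  0.0514 -0.9964] [-0.7821  0.2238  1.6888 -0.0116  1.3134  0.5427] sum 0.0844
26.47 [ 0.3907 -0.296   0.1912] [-0.0676  0.0513 -0.9964] [-0.782   0.2228  1.6859 -0.0116  1.3171  0.5427] sum 0.0842
```

```bash
python3 -m inch '[[0.3,0,0,-15,0],[0.3,0,0,-15,0],[0.3,0,0,-15,0],[0.3,0,0,-15,0],[0.3,0,0,-15,0],[0.3,0,0,-10,0],[0.3,0,0,-6,0],[0.3,0,0,-3,0],[0.3,0,0,-3,0]]' >/dev/null; python3 qq.py; python3 hold.py; python3 hold.py;python3 -m inch '[[0.3,0,0,41,0],[0.3,0,0,41,0],[0.3,0,0,41,0]]' >/dev/null; python3 qq.py; python3 hold.py; python3 hold.py;
```

```text
27.22 [ 0.4005 -0.304   0.305 ] [-0.0597  0.0436 -0.9973] [-0.7797  0.174   1.4639 -0.011   1.5769  0.542 ] sum 0.0732
27.27 [ 0.4007 -0.3043  0.3055] [-0.0588  0.0426 -0.9974] [-0.7797  0.1737  1.4629 -0.011   1.5768  0.542 ] sum 0.0718
27.32 [ 0.4005 -0.304   0.3046] [-0.0597  0.0436 -0.9973] [-0.7797  0.1742  1.4646 -0.011   1.576   0.542 ] sum 0.0732
27.57 [ 0.3988 -0.3042  0.1871] [-0.0433  0.0273 -0.9987] [-0.7822  0.224   1.693  -0.0117  1.2747  0.5428] sum 0.05
27.62 [ 0.3927 -0.2983  0.1776] [-0.0584  0.0423 -0.9974] [-0.7824  0.2308  1.7102 -0.0117  1.272   0.5428] sum 0.0713
27.67 [ 0.3932 -0.2987  0.1809] [-0.0585  0.0424 -0.9974] [-0.7823  0.2292  1.7035 -0.0117  1.2804  0.5427] sum 0.0715
```

```bash
for k in 1 2 3; do python3 -m inch '[[0.3,0,0,-25,0],[0.3,0,0,-25,0],[0.3,0,0,-25,0],[0.3,0,0,-16,0],[0.3,0,0,-10,0],[0.3,0,0,-6,0],[0.3,0,0,-3,0],[0.3,0,0,-3,0],[0.3,0,0,-2,0]]' >/dev/null; python3 hold.py;python3 -m inch '[[0.3,0,0,38,0],[0.3,0,0,38,0],[0.3,0,0,38,0]]' >/dev/null;  python3 hold.py; done
```

```text
28.47 [ 0.402  -0.3055  0.3103] [-0.0564  0.0405 -0.9976] [-0.7797  0.1731  1.452  -0.0109  1.5852  0.5419] sum 0.0686
28.77 [ 0.3954 -0.3007  0.1929] [-0.055   0.0392 -0.9977] [-0.7822  0.2217  1.6817 -0.0114  1.305   0.5426] sum 0.0667
29.57 [ 0.3967 -0.3003  0.3067] [-0.077   0.061  -0.9952] [-0.7798  0.1795  1.4547 -0.0108  1.6053  0.5419] sum 0.0978
29.87 [ 0.3875 -0.2928  0.1891] [-0.0763  0.0604 -0.9953] [-0.7823  0.2248  1.6898 -0.0113  1.3238  0.5426] sum 0.0968
30.67 [ 0.3914 -0.295   0.3034] [-0.097  0.081 -0.992] [-0.7799  0.1852  1.458  -0.0106  1.6247  0.5418] sum 0.1263
30.97 [ 0.3796 -0.285   0.186 ] [-0.0965  0.0806 -0.9921] [-0.7824  0.2271  1.6979 -0.0112  1.3422  0.5425] sum 0.1256
```

```bash
for k in 1 2; do python3 -m inch '[[0.3,0,0,-38,0],[0.3,0,0,-38,0],[0.3,0,0,-38,0]]' >/dev/null;  python3 hold.py; python3 -m inch '[[0.3,0,0,25,0],[0.3,0,0,25,0],[0.3,0,0,25,0],[0.3,0,0,16,0],[0.3,0,0,10,0],[0.3,0,0,6,0],[0.3,0,0,3,0],[0.3,0,0,3,0],[0.3,0,0,2,0]]' >/dev/null; python3 hold.py; python3 hold.py; done
```

```text
31.27 [ 0.386  -0.2897  0.2966] [-0.1145  0.0985 -0.9885] [-0.7801  0.1903  1.4709 -0.0105  1.6316  0.5418] sum 0.1513
32.07 [ 0.3779 -0.2833  0.1894] [-0.1024  0.0866 -0.991 ] [-0.7824  0.2258  1.6919 -0.0111  1.3581  0.5424] sum 0.1341
32.12 [ 0.378  -0.2834  0.1896] [-0.1022  0.0864 -0.991 ] [-0.7824  0.2255  1.6915 -0.011   1.3583  0.5424] sum 0.1338
32.42 [ 0.3888 -0.2923  0.3063] [-0.106   0.0902 -0.9903] [-0.78    0.186   1.4515 -0.0105  1.6433  0.5417] sum 0.1393
33.22 [ 0.3843 -0.2895  0.1997] [-0.0835  0.0678 -0.9942] [-0.7822  0.2159  1.6749 -0.011   1.358   0.5424] sum 0.1072
33.27 [ 0.3843 -0.2895  0.1999] [-0.0834  0.0678 -0.9942] [-0.7822  0.2158  1.6745 -0.011   1.3584  0.5424] sum 0.1072
```

```bash
for k in 1 2 3; do python3 -m inch '[[0.3,0,0,-38,0],[0.3,0,0,-38,0],[0.3,0,0,-38,0]]' >/dev/null;  python3 hold.py; python3 -m inch '[[0.3,0,0,25,0],[0.3,0,0,25,0],[0.3,0,0,25,0],[0.3,0,0,16,0],[0.3,0,0,10,0],[0.3,0,0,6,0],[0.3,0,0,3,0],[0.3,0,0,3,0],[0.3,0,0,2,0]]' >/dev/null; python3 hold.py; python3 hold.py; done
```

```text
33.57 [ 0.393  -0.2964  0.3168] [-0.087   0.0715 -0.9936] [-0.7799  0.1763  1.4357 -0.0104  1.6419  0.5417] sum 0.1124
34.37 [ 0.3908 -0.2959  0.21  ] [-0.0639  0.0485 -0.9968] [-0.7821  0.2067  1.658  -0.0108  1.3566  0.5423] sum 0.0796
34.42 [ 0.3908 -0.296   0.2102] [-0.0638  0.0484 -0.9968] [-0.7822  0.2065  1.6575 -0.0109  1.357   0.5423] sum 0.0795
34.72 [ 0.3972 -0.3006  0.3274] [-0.0675  0.0521 -0.9964] [-0.7798  0.1668  1.4201 -0.0104  1.6394  0.5417] sum 0.0847
35.52 [ 0.3972 -0.3021  0.2208] [-0.044   0.0289 -0.9986] [-0.782   0.1972  1.641  -0.0108  1.355   0.5423] sum 0.0516
35.57 [ 0.3973 -0.3022  0.221 ] [-0.0439  0.0288 -0.9986] [-0.782   0.1971  1.6405 -0.0108  1.3555  0.5423] sum 0.0515
35.87 [ 0.4013 -0.3045  0.3383] [-0.0477  0.0326 -0.9983] [-0.7797  0.1571  1.4046 -0.0104  1.6368  0.5417] sum 0.0569
36.67 [ 0.4034 -0.3082  0.232 ] [-0.024   0.0091 -0.9997] [-0.7818  0.1876  1.624  -0.0107  1.3535  0.5423] sum 0.0235
36.72 [ 0.4035 -0.3082  0.2322] [-0.0239  0.009  -0.9997] [-0.7818  0.1874  1.6236 -0.0107  1.3539  0.5423] sum 0.0233
```

```bash
python3 -m inch '[[0.3,0,0,-35,0],[0.3,0,0,-35,0]]' >/dev/null;  python3 hold.py; python3 -m inch '[[0.3,0,0,22,0],[0.3,0,0,22,0],[0.3,0,0,22,0],[0.3,0,0,16,0],[0.3,0,0,10,0],[0.3,0,0,6,0],[0.3,0,0,3,0],[0.3,0,0,3,0],[0.3,0,0,2,0]]' >/dev/null; python3 hold.py; python3 hold.py; python3 q.py .3908 -.309 .15 -92.4
```

```text
36.93 [ 0.4044 -0.3081  0.3042] [-0.0267  0.0118 -0.9996] [-0.7804  0.1569  1.4853 -0.0104  1.5268  0.5419] sum 0.0273
37.73 [ 0.4089 -0.314   0.2061] [-0.0054 -0.0094 -0.9999] [-0.7824  0.2021  1.6711 -0.011   1.2656  0.5425] sum -0.0028
37.78 [ 0.4089 -0.314   0.2064] [-0.0054 -0.0094 -0.9999] [-0.7824  0.2019  1.6708 -0.0109  1.2661  0.5425] sum -0.0028
t 37.78 pos [ 0.4089 -0.314   0.2064] toolx yaw -75.7 q6 31.1 shift mm [-9.8 15.9 56.4] turn deg 16.680553887773765 w 0.0551 F [ 0.3 -0.  -0.4]
  tilt: tool z [-0.005 -0.009 -1.   ]
  q [-0.782  0.202  1.671 -0.011  1.266  0.542]
```

```bash
python3 -m inch '[[0.3,0,0,0,7],[0.3,0,0,0,7],[0.3,0,0,0,2.7]]' >/dev/null; python3 hold.py; python3 hold.py; python3 q.py .3908 -.309 .12 -92.4
```

```text
38.08 [ 0.41   -0.315   0.2083] [-0.0025 -0.0122 -0.9999] [-0.7823  0.2005  1.6676 -0.0109  1.2666  0.8462] sum -0.0068
38.13 [ 0.4099 -0.315   0.2082] [-0.0026 -0.0121 -0.9999] [-0.7824  0.2006  1.6677 -0.0109  1.2666  0.8414] sum -0.0067
t 38.13 pos [ 0.4099 -0.315   0.2082] toolx yaw -92.8 q6 48.2 shift mm [-6.1 19.2 88.2] turn deg -0.4490187358137253 w 0.0557 F [-0.  -0.3  0.3]
  tilt: tool z [-0.003 -0.012 -1.   ]
  q [-0.782  0.201  1.668 -0.011  1.267  0.841]
```

```bash
python3 -m inch '[[0.3,-3,8,12,-0.4],[0.3,-3,8,20,0],[0.3,0,3,20,0],[0.3,0,0,15,0],[0.3,0,0,10,0],[0.3,0,0,5,0]]' >/dev/null; python3 hold.py; python3 hold.py; python3 q.py .3908 -.309 .054 -92.4
```

```text
38.68 [ 0.3934 -0.3119  0.1277] [ 0.0056 -0.0204 -0.9998] [-0.8015  0.2425  1.8315 -0.0117  1.049   0.8062] sum -0.0185
38.73 [ 0.3938 -0.3122  0.1286] [ 0.0064 -0.0212 -0.9998] [-0.8014  0.2417  1.83   -0.0117  1.0502  0.8067] sum -0.0197
t 38.73 pos [ 0.3938 -0.3122  0.1286] toolx yaw -91.8 q6 46.2 shift mm [-4.7  3.7 74.5] turn deg 0.5867230590830987 w 0.0556 F [ 0. -0.  1.]
  tilt: tool z [ 0.006 -0.021 -1.   ]
  q [-0.801  0.242  1.83  -0.012  1.05   0.807]
```

```bash
python3 -m inch '[[0.3,-5,4,12,0.6],[0.3,0,0,15,0],[0.3,0,0,15,0],[0.3,0,0,15,0]]' >/dev/null; python3 hold.py; python3 hold.py; python3 q.py .3908 -.309 .054 -92.4
```

```text
39.12 [ 0.3944 -0.3122  0.0743] [ 0.0149 -0.0298 -0.9994] [-0.8006  0.299   1.9119 -0.0129  0.8989  0.8174] sum -0.0317
39.17 [ 0.3943 -0.3121  0.0753] [ 0.0145 -0.0294 -0.9995] [-0.8006  0.2978  1.9106 -0.0129  0.902   0.8176] sum -0.0312
t 39.17 pos [ 0.3943 -0.3121  0.0753] toolx yaw -92.3 q6 46.8 shift mm [-3.5  3.9 21.1] turn deg 0.12315390435637814 w 0.0556 F [-0.5  0.1  0. ]
  tilt: tool z [ 0.014 -0.029 -0.999]
  q [-0.801  0.298  1.911 -0.013  0.902  0.818]
```

```bash
python3 -m inch '[[0.3,-3,4,7,0],[0.3,0,0,7,0],[0.3,0,0,0,0],[0.3,0,0,0,0]]' >/dev/null; python3 hold.py; python3 hold.py; python3 q.py .3908 -.309 .054 -92.4
```

```text
39.55 [ 0.3923 -0.311   0.0633] [ 0.0186 -0.0337 -0.9993] [-0.802   0.3078  1.9348 -0.0133  0.8618  0.8156] sum -0.0371
39.6 [ 0.3924 -0.3111  0.0633] [ 0.0187 -0.0338 -0.9993] [-0.802   0.3078  1.9347 -0.0133  0.8618  0.8157] sum -0.0373
t 39.6 pos [ 0.3924 -0.3111  0.0633] toolx yaw -92.2 q6 46.7 shift mm [-2.3  1.8  9.2] turn deg 0.17736663416613507 w 0.0554 F [0.9 0.1 0.3]
  tilt: tool z [ 0.019 -0.034 -0.999]
  q [-0.802  0.308  1.935 -0.013  0.862  0.816]
```

```bash
python3 -m inch '[[0.3,-2,2,5,0],[0.3,0,0,4,0],[0.3,0,0,0,0]]' >/dev/null; python3 hold.py; python3 q.py .3908 -.309 .054 -92.4
```

```text
39.9 [ 0.3912 -0.3098  0.0548] [ 0.0206 -0.0357 -0.9992] [-0.802   0.3159  1.9508 -0.0135  0.8349  0.816 ] sum -0.0399
t 39.9 pos [ 0.3912 -0.3098  0.0548] toolx yaw -92.2 q6 46.8 shift mm [-0.8  0.4  0.8] turn deg 0.18138310837586075 w 0.0554 F [ 0.2  0.5 -0.6]
  tilt: tool z [ 0.021 -0.036 -0.999]
  q [-0.802  0.316  1.951 -0.014  0.835  0.816]
```

```bash
python3 -m inch '[[-1,0,0,0,0],[-1,0,0,0,0],[-1,0,0,0,0],[-1,0,0,0,0],[-1,0,0,0,0],[-1,0,0,0,0]]' 90; python3 -m inch '[[-1,0,0,-10,0],[-1,0,0,-12,0],[-1,0,0,-15,0],[-1,0,0,-15,0]]' ; python3 hold.py; python3 hold.py
```

```text
clock: 40.4
position: [0.3911, -0.3091, 0.0552]
ee_rot: [-0.005, -0.693, 0.721, -0.019]
contact_force: [0.1, -0.3, 0.2]
width: 0.0261
clock: 40.73
position: [0.3875, -0.3054, 0.1037]
ee_rot: [-0.005, -0.693, 0.721, -0.014]
contact_force: [-0.2, 0.1, -1.6]
width: 0.0264
40.78 [ 0.3888 -0.3068  0.1065] [ 0.0164 -0.0315 -0.9994] [-0.801   0.2488  1.8866 -0.0123  0.9722  0.815 ] sum -0.034
40.83 [ 0.389  -0.3069  0.1055] [ 0.0169 -0.0319 -0.9993] [-0.801   0.25    1.888  -0.0123  0.9689  0.815 ] sum -0.0346
```

```bash
python3 -m inch '[[-1,0,0,-20,0],[-1,0,0,-25,0],[-1,0,0,-25,0],[-1,0,0,-25,0],[-1,0,0,0,0],[-1,0,0,0,0],[-1,0,0,0,0],[-1,0,0,0,0]]' >/dev/null; python3 hold.py; python3 hold.py
python3 - <<'E'
from h import *
save(eyes.get_image("side"),"v1.png",(280,100,160,140),4)
E
python3 q.py .5744 .0740 .2 -8
```

```text
41.55 [ 0.3845 -0.3016  0.1956] [ 0.0079 -0.0238 -0.9997] [-0.7994  0.1592  1.7548 -0.0117  1.2051  0.814 ] sum -0.0225
41.6 [ 0.3846 -0.3016  0.1957] [ 0.0079 -0.0238 -0.9997] [-0.7993  0.1592  1.7545 -0.0117  1.2054  0.8139] sum -0.0226
t 41.65 pos [ 0.3847 -0.3017  0.1959] toolx yaw -92.2 q6 46.6 shift mm [-382.6 -175.2  -11.6] turn deg -84.21143625583831 w 0.0262 F [-0.4  0.7 -2.9]
  tilt: tool z [ 0.008 -0.024 -1.   ]
  q [-0.799  0.159  1.754 -0.012  1.206  0.814]
```

View pics/v1.png

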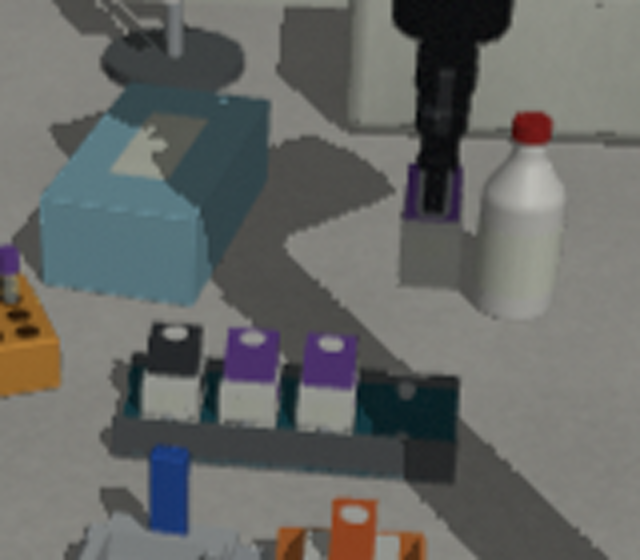

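```bash
python3 -m inch '[[-1,0,0,0,-7],[-1,0,0,0,-7],[-1,0,0,0,-7],[-1,0,0,0,-7],[-1,0,0,0,-7],[-1,0,0,0,-7],[-1,0,0,0,-7],[-1,0,0,0,-7],[-1,0,0,0,-7],[-1,0,0,0,-7],[-1,0,0,0,-7],[-1,0,0,0,-6]]' >/dev/null; python3 hold.py; python3 hold.py
python3 q.py .5744 .0740 .2 -8
```

```text
42.7 [ 0.3814 -0.2986  0.1857] [-0.0048 -0.0108 -0.9999] [-0.7998  0.1705  1.7667 -0.0118  1.2    -0.677 ] sum -0.0044
42.75 [ 0.3814 -0.2987  0.1858] [-0.0046 -0.011  -0.9999] [-0.7998  0.1703  1.7665 -0.0118  1.2001 -0.6679] sum -0.0046
t 42.75 pos [ 0.3814 -0.2987  0.1858] toolx yaw -7.3 q6 -38.3 shift mm [ 143.9 -394.   -19.2] turn deg 0.687389990598108 w 0.0261 F [ 0.3  0.5 -1.6]
  tilt: tool z [-0.005 -0.011 -1.   ]
  q [-0.8    0.17   1.766 -0.012  1.2   -0.668]
```

```bash
python3 -m inch '[[-1,8,-22,-3,0.2],[-1,11,-30,-3,0.2],[-1,11,-30,-3,0.2],[-1,11,-30,-3,0],[-1,11,-30,-2,0],[-1,11,-30,-2,0],[-1,11,-30,-2,0],[-1,11,-30,-2,0],[-1,11,-30,-2,0],[-1,11,-30,-2,0],[-1,11,-30,-2,0],[-1,11,-30,0,0],[-1,8,-22,0,0],[-1,4,-12,0,0]]' >/dev/null; python3 hold.py; python3 hold.py
python3 q.py .5744 .0740 .1 -8
```

```text
43.97 [0.5911 0.0749 0.2002] [-0.0098 -0.0091 -0.9999] [ 0.0148  0.3312  1.502  -0.0092  1.3184  0.211 ] sum 0.01
44.02 [0.5897 0.0727 0.2003] [-0.0116 -0.0115 -0.9999] [ 0.0126  0.3299  1.504  -0.0117  1.3195  0.2087] sum 0.0118
t 44.02 pos [0.5897 0.0727 0.2003] toolx yaw -11.1 q6 12.0 shift mm [-14.4   0.3 100.4] turn deg -3.0671345061168607 w 0.0262 F [ 0.4 -0.1 -1.5]
  tilt: tool z [-0.012 -0.012 -1.   ]
  q [ 0.013  0.33   1.504 -0.012  1.32   0.209]
```

```bash
python3 -m inch '[[-1,-7,0,10,-1.5],[-1,-7,0,16,-1.5],[-1,0,0,16,0],[-1,0,0,16,0],[-1,0,0,12,0],[-1,0,0,5,0]]' >/dev/null; python3 hold.py; python3 hold.py
python3 q.py .5744 .0740 .076 -8; python3 - <<'E'
from h import *
save(eyes.get_image("side"),"v2.png",(240,170,120,140),5)
E
```

```text
44.57 [0.5712 0.0671 0.123 ] [-0.0148 -0.0183 -0.9997] [ 0.0075  0.3644  1.6571 -0.02    1.1351  0.1656] sum 0.015
44.62 [0.5721 0.0675 0.1241] [-0.0129 -0.0179 -0.9998] [ 0.0079  0.3637  1.655  -0.0196  1.136   0.1654] sum 0.0131
t 44.62 pos [0.5721 0.0675 0.1241] toolx yaw -8.5 q6 9.5 shift mm [ 1.7 -7.7 47.9] turn deg -0.5475022485207943 w 0.0263 F [-0.2 -0.5 -1.3]
  tilt: tool z [-0.013 -0.018 -1.   ]
  q [ 0.008  0.364  1.655 -0.02   1.136  0.165]
```

View pics/v2.png

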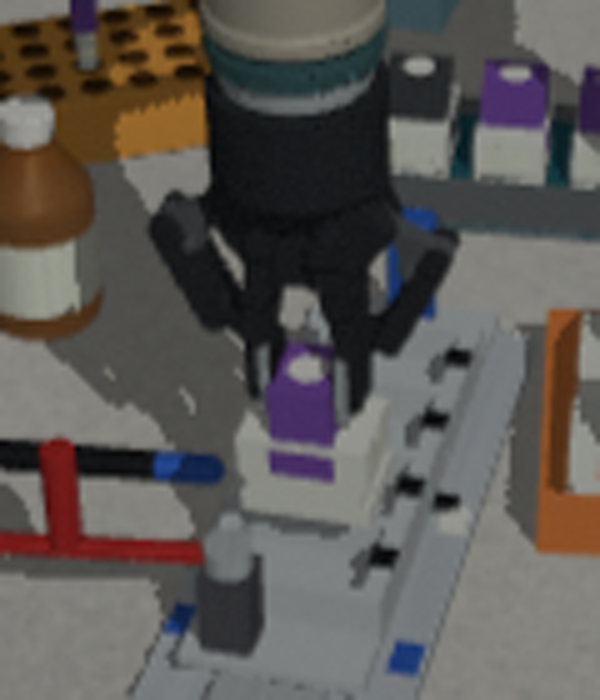

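```bash
python3 -m inch '[[-1,1,-4,5,-0.5],[-1,1,-3,4,0]]' >/dev/null; python3 hold.py; python3 hold.py
python3 q.py .5744 .0740 .076 -8; python3 - <<'E'
from h import *
S=eyes.get_image("side"); s,M=st()
u=proj(S,s["position"]+M@np.array([0,0,-.024])); print(u); A=dot(S,*u,6); print(A, bp(S,A[0],A[1],s["position"][2]+.024), s["position"])
E
```

```text
44.88 [0.5781 0.0739 0.1176] [-0.0055 -0.0175 -0.9998] [ 0.0188  0.3752  1.6544 -0.0194  1.1179  0.1687] sum 0.0059
44.93 [0.5778 0.0738 0.1177] [-0.0062 -0.0178 -0.9998] [ 0.0188  0.375   1.6544 -0.0197  1.1187  0.1684] sum 0.0066
t 44.93 pos [0.5778 0.0738 0.1177] toolx yaw -8.1 q6 9.6 shift mm [-3.3 -0.5 41.7] turn deg -0.07602422595525425 w 0.0263 F [-0.8 -0.3 -1.3]
  tilt: tool z [-0.006 -0.018 -1.   ]
  q [ 0.019  0.375  1.654 -0.02   1.119  0.168]
[297.66701289 246.88841164]
(np.float64(297.875), np.float64(247.28125), 32) [0.57719892 0.07549164 0.14178927] [0.57768562 0.07369848 0.11778927]
```

```bash
python3 -m inch '[[-1,-3,-1,9,0],[-1,0,0,9,0]]' >/dev/null; python3 hold.py; python3 hold.py
python3 q.py .5744 .0740 .076 -8
```

```text
45.2 [0.5758 0.075  0.0993] [-0.0036 -0.0182 -0.9998] [ 0.0212  0.3889  1.6844 -0.0206  1.0723  0.1714] sum 0.0041
45.25 [0.5757 0.0749 0.0997] [-0.0043 -0.0183 -0.9998] [ 0.0211  0.3886  1.6836 -0.0207  1.0741  0.1714] sum 0.0048
t 45.25 pos [0.5757 0.0749 0.0997] toolx yaw -8.0 q6 9.8 shift mm [-1.1  0.6 23.7] turn deg -0.04526591077843699 w 0.0262 F [-0.9  0.2 -1.8]
  tilt: tool z [-0.004 -0.018 -1.   ]
  q [ 0.021  0.389  1.684 -0.021  1.074  0.171]
```

```bash
python3 -m inch '[[-1,-1,0.5,7,0],[-1,0,0,7,0],[-1,0,0,5,0]]'; python3 hold.py; python3 hold.py
python3 q.py .5744 .0740 .076 -8;  python3 - <<'E'
from h import *
save(eyes.get_image("side"),"v3.png",(240,170,120,140),5)
E
```

```text
clock: 45.5
position: [0.5749, 0.0742, 0.0796]
ee_rot: [0.009, 0.998, -0.07, -0.001]
contact_force: [-0.8, -0.2, -0.9]
width: 0.026
45.55 [0.5741 0.0741 0.0786] [-0.0052 -0.0184 -0.9998] [ 0.0198  0.4084  1.7127 -0.0214  1.0262  0.1713] sum 0.0057
45.6 [0.5742 0.0741 0.0792] [-0.0051 -0.0184 -0.9998] [ 0.0199  0.4079  1.7118 -0.0214  1.0274  0.1712] sum 0.0055
t 45.6 pos [0.5742 0.0741 0.0792] toolx yaw -8.0 q6 9.8 shift mm [0.3 0.  3.2] turn deg -0.03749119212108773 w 0.0261 F [-0.9 -0.9 -0.9]
  tilt: tool z [-0.005 -0.018 -1.   ]
  q [ 0.02   0.408  1.712 -0.021  1.027  0.171]
```

View pics/v3.png

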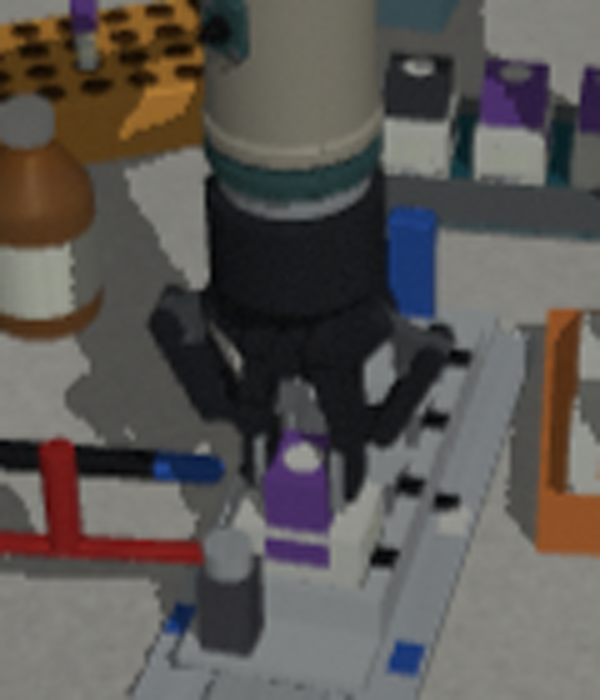

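```bash
python3 -m inch '[[-1,0,0,3,0],[-1,0,0,1,0],[0.3,0,0,0,0],[0.3,0,0,0,0],[0.3,0,0,0,0],[0.3,0,0,0,0]]'; python3 -m inch '[[0.3,0,0,-12,0],[0.3,0,0,-25,0],[0.3,0,0,-25,0],[0.3,0,0,-25,0]]' >/dev/null; python3 hold.py; python3 hold.py
python3 q.py .4460 -.3113 .2 -92.4;  python3 - <<'E'
from h import *
T=eyes.get_image("top");S=eyes.get_image("side");save(S,"v4.png",(240,170,120,140),5)
B=dot(S,*proj(S,[.5744,.074,.1]));print(B,bp(S,B[0],B[1],.1))
E
```

```text
clock: 46.15
position: [0.5773, 0.0742, 0.08]
ee_rot: [0.009, 0.997, -0.07, 0.002]
contact_force: [-1.1, 0.7, 0.7]
width: 0.0558
46.53 [0.5762 0.0757 0.1685] [-0.0018 -0.0183 -0.9998] [ 0.0223  0.3282  1.5894 -0.0194  1.2262  0.1694] sum 0.0022
46.58 [0.5763 0.0756 0.1668] [-0.0014 -0.0182 -0.9998] [ 0.0223  0.3295  1.5919 -0.0194  1.222   0.1695] sum 0.0018
t 46.58 pos [0.5763 0.0756 0.1668] toolx yaw -8.1 q6 9.7 shift mm [-74.8 401.9 -25.9] turn deg 84.34812320635784 w 0.0556 F [ 0.6 -0.6  0.2]
  tilt: tool z [-0.001 -0.018 -1.   ]
  q [ 0.022  0.329  1.592 -0.019  1.222  0.169]
(np.float64(300.6), np.float64(260.9714285714286), 35) [0.57261493 0.07087038 0.1       ]
```

View pics/v4.png

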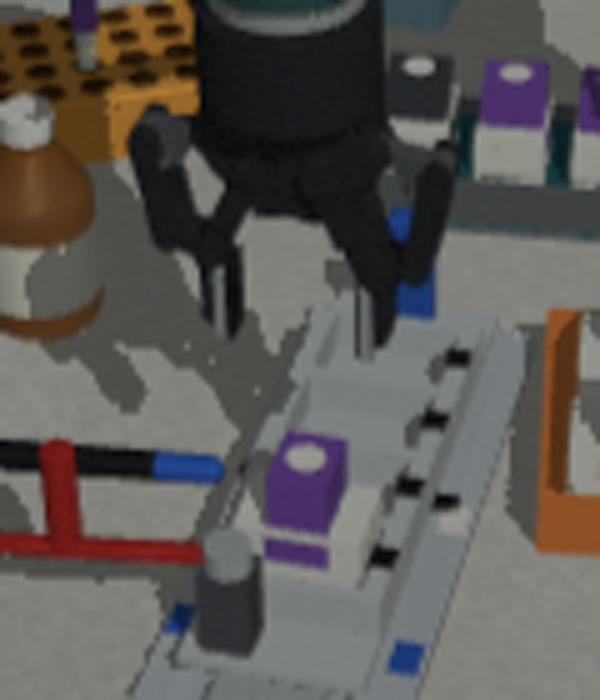

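```bash
python3 -m inch '[[0.3,0,0,0,7],[0.3,0,0,0,7],[0.3,0,0,0,7],[0.3,0,0,0,7],[0.3,0,0,0,7],[0.3,0,0,0,7],[0.3,0,0,0,7],[0.3,0,0,0,7],[0.3,0,0,0,7],[0.3,0,0,0,7],[0.3,0,0,0,7],[0.3,0,0,0,6.5]]' >/dev/null; python3 hold.py
python3 q.py .4460 -.3113 .18 -92.4
```

```text
47.73 [0.5591 0.0746 0.1403] [-0.0499 -0.0195 -0.9986] [ 0.0213  0.3519  1.6299 -0.0197  1.2102  1.6697] sum 0.0504
t 47.73 pos [0.5591 0.0746 0.1403] toolx yaw -94.0 q6 95.7 shift mm [393.7  87.4 -26.4] turn deg -1.5846678907936584 w 0.0556 F [0.  1.2 0.1]
  tilt: tool z [-0.05  -0.02  -0.999]
  q [ 0.021  0.352  1.63  -0.02   1.21   1.67 ]
```

```bash
python3 -m inch '[[0.3,20,5,-6,0],[0.3,32,7,-6,0],[0.3,32,7,-6,0],[0.3,32,7,-6,0],[0.3,32,7,-6,0],[0.3,32,7,-6,0],[0.3,32,7,-6,0],[0.3,32,7,-6,0],[0.3,32,7,-6,0],[0.3,32,7,-6,0],[0.3,32,7,-4,0],[0.3,30,7,-2,-0.8],[0.3,15,4,-2,-0.8]]' >/dev/null; python3 hold.py; python3 hold.py; python3 hold.py
python3 q.py .4460 -.3113 .18 -92.4; python3 - <<'E'
from h import *
T=eyes.get_image("top");S=eyes.get_image("side")
A=dot(T,*proj(T,[.5744,.074,.1]));B=dot(S,*proj(S,[.5744,.074,.1]));print(A,B,tri([T,S],[A[:2],B[:2]]))
save(T,"v5.png",(180,180,340,160),2.2)
E
```

```text
48.87 [ 0.444  -0.3162  0.2042] [-0.0817 -0.0101 -0.9966] [-0.7057  0.282   1.5683 -0.0623  1.3476  0.8789] sum 0.0562
48.92 [ 0.4446 -0.3134  0.2039] [-0.0812 -0.007  -0.9967] [-0.703   0.2813  1.5699 -0.0593  1.3483  0.8827] sum 0.0579
48.97 [ 0.4449 -0.3114  0.2038] [-0.0812 -0.0052 -0.9967] [-0.7007  0.2807  1.5711 -0.0577  1.349   0.8841] sum 0.0592
t 48.97 pos [ 0.4449 -0.3114  0.2038] toolx yaw -90.0 q6 50.7 shift mm [-0.2 -3.  23.6] turn deg 2.429633585215841 w 0.0552 F [ 0.3 -0.4 -0.3]
  tilt: tool z [-0.081 -0.005 -0.997]
  q [-0.701  0.281  1.571 -0.058  1.349  0.884]
(np.float64(273.06060606060606), np.float64(225.15151515151516), 66) (np.float64(300.6), np.float64(260.9714285714286), 35) (array([0.57293757, 0.07214803, 0.10112105]), array([5.27904214e-07]))
```

View pics/v5.png

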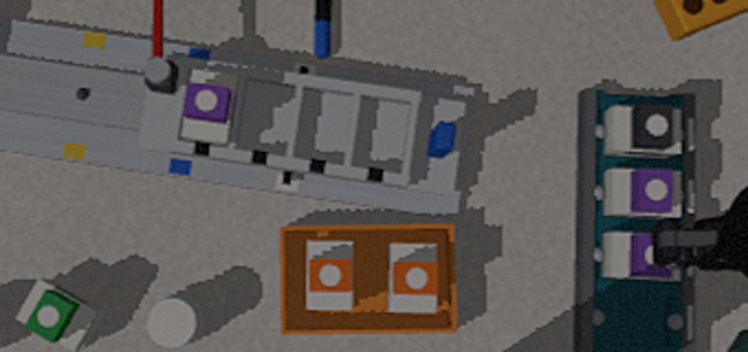

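```bash
for k in 1 2; do python3 -m inch '[[0.3,0,0,-38,0],[0.3,0,0,-38,0],[0.3,0,0,-38,0]]' >/dev/null;  python3 hold.py; python3 -m inch '[[0.3,0,0,25,0],[0.3,0,0,25,0],[0.3,0,0,25,0],[0.3,0,0,16,0],[0.3,0,0,10,0],[0.3,0,0,6,0],[0.3,0,0,3,0],[0.3,0,0,3,0],[0.3,0,0,2,0]]' >/dev/null; python3 hold.py; python3 hold.py; done; python3 q.py .4460 -.3113 .18 -92.4
```

```text
49.37 [ 0.4541 -0.3027  0.3175] [-0.0894  0.0048 -0.996 ] [-0.6801  0.2403  1.3481 -0.0526  1.6258  0.8798] sum 0.0727
50.17 [ 0.4515 -0.2918  0.2033] [-0.0761 -0.002  -0.9971] [-0.6699  0.2723  1.5839 -0.0501  1.3442  0.8812] sum 0.0588
50.22 [ 0.4516 -0.2921  0.2037] [-0.0758 -0.0024 -0.9971] [-0.6702  0.2721  1.5831 -0.0503  1.3446  0.8812] sum 0.0583
50.52 [ 0.4597 -0.2913  0.3212] [-0.0788 -0.     -0.9969] [-0.6601  0.2308  1.3514 -0.0484  1.6217  0.8777] sum 0.0623
51.32 [ 0.4593 -0.299   0.2163] [-0.051  -0.0221 -0.9985] [-0.6713  0.2617  1.5645 -0.0504  1.3419  0.8808] sum 0.0265
51.37 [ 0.4593 -0.299   0.2165] [-0.051  -0.0221 -0.9985] [-0.6713  0.2616  1.5641 -0.0504  1.3423  0.8808] sum 0.0264
t 51.37 pos [ 0.4593 -0.299   0.2165] toolx yaw -88.2 q6 50.5 shift mm [11.1 11.7 37.4] turn deg 4.193596218231192 w 0.0552 F [-0.2 -0.   0.8]
  tilt: tool z [-0.051 -0.022 -0.998]
  q [-0.671  0.262  1.564 -0.05   1.342  0.881]
```

```bash
python3 -m inch '[[0.3,-24,-19,0,0],[0.3,-24,-19,0,0],[0.3,-24,-19,0,0]]' >/dev/null;  python3 hold.py; python3 -m inch '[[0.3,18,14,0,0],[0.3,18,14,0,0],[0.3,18,14,0,0],[0.3,12,10,0,0],[0.3,8,6,0,0],[0.3,4,3,0,0],[0.3,2,2,0,0],[0.3,2,2,0,0]]' >/dev/null; python3 hold.py; python3 hold.py;  python3 q.py .4460 -.3113 .18 -92.4
```

```text
51.67 [ 0.5176 -0.2245  0.2139] [-0.0447 -0.0227 -0.9987] [-0.5056  0.2878  1.5328 -0.0426  1.3493  1.0504] sum 0.0283
52.38 [ 0.4589 -0.3089  0.2225] [-0.0356 -0.0268 -0.999 ] [-0.6896  0.2566  1.5552 -0.0445  1.3404  0.8556] sum 0.0107
52.43 [ 0.4591 -0.3084  0.2224] [-0.0356 -0.0262 -0.999 ] [-0.6889  0.2568  1.5554 -0.0441  1.3404  0.856 ] sum 0.011
t 52.43 pos [ 0.4591 -0.3084  0.2224] toolx yaw -87.9 q6 49.0 shift mm [ 1.3 11.6 42.9] turn deg 4.496510987040685 w 0.0555 F [ 0.3 -0.1 -0.7]
  tilt: tool z [-0.036 -0.026 -0.999]
  q [-0.689  0.257  1.555 -0.044  1.34   0.856]
```

```bash
python3 hold.py; python3 hold.py; python3 -m inch '[[0.3,0,4,0,2],[0.3,0,4,14,2.5],[0.3,0,3,25,0],[0.3,0,0,25,0],[0.3,0,0,25,0]]' >/dev/null; python3 hold.py; python3 hold.py;  python3 hold.py; python3 q.py .4460 -.3113 .054 -92.4
```

```text
52.48 [ 0.4592 -0.3081  0.2223] [-0.0356 -0.026  -0.999 ] [-0.6885  0.2569  1.5555 -0.0439  1.3404  0.8562] sum 0.0112
52.53 [ 0.4593 -0.3079  0.2222] [-0.0357 -0.0258 -0.999 ] [-0.6882  0.257   1.5556 -0.0438  1.3404  0.8561] sum 0.0114
53.0 [ 0.4484 -0.3087  0.1321] [-0.0301 -0.0282 -0.9991] [-0.7031  0.3103  1.7178 -0.0456  1.1187  0.9292] sum 0.0051
53.05 [ 0.4485 -0.3088  0.134 ] [-0.0305 -0.028  -0.9991] [-0.7031  0.3089  1.7147 -0.0456  1.1236  0.9291] sum 0.0056
53.1 [ 0.4498 -0.31    0.1362] [-0.0274 -0.0308 -0.9992] [-0.7031  0.3072  1.711  -0.0456  1.1247  0.9291] sum 0.0014
t 53.1 pos [ 0.4498 -0.31    0.1362] toolx yaw -92.4 q6 53.2 shift mm [-1.1  1.6 82.2] turn deg 0.03834815995868715 w 0.0556 F [-0.6 -0.3  0.6]
  tilt: tool z [-0.027 -0.031 -0.999]
  q [-0.703  0.307  1.711 -0.046  1.125  0.929]
```

```bash
python3 hold.py; python3 -m inch '[[0.3,-1,1,14,0],[0.3,0,0,18,0],[0.3,0,0,18,0]]' >/dev/null; python3 hold.py; python3 hold.py;  python3 hold.py; python3 q.py .4460 -.3113 .054 -92.4
```

```text
53.15 [ 0.451  -0.311   0.1377] [-0.0245 -0.0333 -0.9991] [-0.7031  0.306   1.7085 -0.0457  1.1246  0.929 ] sum -0.0025
53.45 [ 0.4544 -0.3151  0.093 ] [-0.0133 -0.0425 -0.999 ] [-0.705   0.3502  1.7691 -0.0486  1.0053  0.9321] sum -0.0169
53.5 [ 0.454  -0.3148  0.0939] [-0.0143 -0.0417 -0.999 ] [-0.7049  0.3493  1.768  -0.0485  1.0087  0.932 ] sum -0.0156
53.55 [ 0.4544 -0.3152  0.0949] [-0.0132 -0.0428 -0.999 ] [-0.7049  0.3483  1.7667 -0.0486  1.0094  0.932 ] sum -0.0172
t 53.55 pos [ 0.4544 -0.3152  0.0949] toolx yaw -92.3 q6 53.4 shift mm [-5.3  8.1 40.8] turn deg 0.08644638786663322 w 0.0554 F [-0.6  0.4 -0.2]
  tilt: tool z [-0.013 -0.043 -0.999]
  q [-0.705  0.348  1.767 -0.049  1.009  0.932]
```

```bash
python3 -m inch '[[0.3,-3,4,10,0],[0.3,-2,4,10,0],[0.3,0,0,6,0],[0.3,0,0,0,0]]' >/dev/null; python3 hold.py; python3 hold.py;  python3 q.py .4460 -.3113 .054 -92.4
```

```text
53.93 [ 0.4519 -0.3149  0.0767] [-0.0012 -0.0528 -0.9986] [-0.7077  0.3583  1.8067 -0.0506  0.9438  0.9322] sum -0.0328
53.98 [ 0.452  -0.3151  0.0768] [-0.001  -0.0531 -0.9986] [-0.7077  0.3583  1.8065 -0.0506  0.9436  0.9322] sum -0.0332
t 53.98 pos [ 0.452  -0.3151  0.0768] toolx yaw -92.3 q6 53.4 shift mm [-4.7  6.2 22.5] turn deg 0.09826608691577593 w 0.0559 F [ 0.1 -0.4  0.1]
  tilt: tool z [-0.001 -0.053 -0.999]
  q [-0.708  0.358  1.807 -0.051  0.944  0.932]
```

```bash
python3 -m inch '[[0.3,-2,3,-15,0],[0.3,-2,3,-25,0],[0.3,0,0,-25,0],[0.3,0,0,0,0],[0.3,0,0,0,0],[0.3,0,0,0,0],[0.3,0,0,0,0],[0.3,0,0,0,0],[0.3,0,0,0,0]]' >/dev/null; python3 qq.py; python3 -m inch '[[0.3,0,0,4,0],[0.3,0,0,4,0],[0.3,0,0,4,0],[0.3,0,0,4,0],[0.3,0,0,4,0]]' >/dev/null;python3 qq.py;  python3 q.py .4460 -.3113 .054 -92.4
```

```text
54.73 [ 0.4484 -0.3087  0.1476] [ 0.0031 -0.0563 -0.9984] [-0.7032  0.2744  1.7291 -0.0459  1.0997  0.9278] sum -0.0383
55.15 [ 0.4477 -0.3093  0.1237] [ 0.     -0.0536 -0.9986] [-0.705   0.2986  1.7607 -0.0471  1.048   0.9287] sum -0.0343
t 55.15 pos [ 0.4477 -0.3093  0.1237] toolx yaw -92.3 q6 53.2 shift mm [-1.7  1.7 69.7] turn deg 0.09736046557760943 w 0.0555 F [-1.4 -0.5  0.2]
  tilt: tool z [ 0.    -0.054 -0.999]
  q [-0.705  0.299  1.761 -0.047  1.048  0.929]
```

```bash
python3 -m inch '[[0.3,-0.5,0.5,5,0],[0.3,-0.5,0.5,5,0],[0.3,-0.5,0.5,5,0],[0.3,0,0,5,0],[0.3,0,0,5,0],[0.3,0,0,5,0],[0.3,0,0,5,0],[0.3,0,0,5,0],[0.3,0,0,0,0],[0.3,0,0,0,0],[0.3,0,0,0,0]]' >/dev/null;python3 qq.py;  python3 q.py .4460 -.3113 .054 -92.4
```

```text
56.07 [ 0.445  -0.3092  0.077 ] [-0.0031 -0.051  -0.9987] [-0.7081  0.3477  1.8235 -0.0505  0.9401  0.9321] sum -0.0303
t 56.07 pos [ 0.445  -0.3092  0.077 ] toolx yaw -92.3 q6 53.4 shift mm [ 0.8 -1.1 23.1] turn deg 0.09586882311506223 w 0.0556 F [0.2 0.2 0.6]
  tilt: tool z [-0.003 -0.051 -0.999]
  q [-0.708  0.348  1.824 -0.05   0.94   0.932]
```

```bash
python3 -m inch '[[0.3,1,-1,5,0],[0.3,0,0,5,0],[0.3,0,0,5,0],[0.3,0,0,5,0],[0.3,0,0,2,0],[0.3,0,0,0,0]]' >/dev/null;python3 q.py .4460 -.3113 .0545 -92.4
```

```text
t 56.57 pos [ 0.4466 -0.3121  0.0536] toolx yaw -92.3 q6 53.5 shift mm [-0.7  0.7 -1. ] turn deg 0.09402435082541256 w 0.0554 F [ 0.   0.4 -0.2]
  tilt: tool z [-0.002 -0.052 -0.999]
  q [-0.71   0.379  1.847 -0.053  0.884  0.933]
```

```bash
python3 -m inch '[[-1,0,0,-1,0],[-1,0,0,0,0],[-1,0,0,0,0],[-1,0,0,0,0],[-1,0,0,0,0],[-1,0,0,0,0]]' 90; python3 -m inch '[[-1,0,0,-10,0],[-1,0,0,-12,0],[-1,0,0,-15,0],[-1,0,0,-20,0],[-1,0,0,-20,0],[-1,0,0,-20,0],[-1,0,0,-15,0],[-1,0,0,-3,0],[-1,0,0,-2,0],[-1,0,0,-2,0]]' ; python3 hold.py; python3 hold.py;python3 hold.py; python3 q.py .5671 .0225 .2 -8
```

```text
clock: 57.07
position: [0.4462, -0.3108, 0.0549]
ee_rot: [-0.018, -0.692, 0.721, -0.017]
contact_force: [0.8, 0.1, -1.5]
width: 0.0265
clock: 57.9
position: [0.4452, -0.3051, 0.1812]
ee_rot: [-0.02, -0.693, 0.721, -0.017]
contact_force: [0.1, -0.8, -1.9]
width: 0.0263
57.95 [ 0.4452 -0.3051  0.1812] [-0.0048 -0.0514 -0.9987] [-0.7009  0.244   1.6807 -0.0458  1.1877  0.9263] sum -0.0291
58.0 [ 0.445  -0.3049  0.1806] [-0.0055 -0.0508 -0.9987] [-0.7009  0.2447  1.6814 -0.0457  1.1873  0.9263] sum -0.0282
58.05 [ 0.4448 -0.3048  0.1801] [-0.0063 -0.0501 -0.9987] [-0.7009  0.2452  1.682  -0.0457  1.1872  0.9263] sum -0.0272
t 58.05 pos [ 0.4448 -0.3048  0.1801] toolx yaw -92.3 q6 53.1 shift mm [-330.4 -109.   -37.1] turn deg -84.27940590804624 w 0.0262 F [ 0.2  1.6 -1.9]
  tilt: tool z [-0.006 -0.05  -0.999]
  q [-0.701  0.245  1.682 -0.046  1.187  0.926]
```

```bash
python3 -m inch '[[-1,0,0,0,-7],[-1,0,0,0,-7],[-1,0,0,0,-7],[-1,0,0,0,-7],[-1,0,0,0,-7],[-1,0,0,0,-7],[-1,0,0,0,-7],[-1,0,0,0,-7],[-1,0,0,0,-7],[-1,0,0,0,-7],[-1,0,0,0,-7],[-1,0,0,0,-6.5]]' >/dev/null; python3 hold.py; python3 hold.py
python3 q.py .5671 .0225 .2 -8
```

```text
59.1 [ 0.4378 -0.2997  0.1645] [-0.0297 -0.0305 -0.9991] [-0.7021  0.2613  1.7009 -0.0459  1.1828 -0.5736] sum 0.0034
59.15 [ 0.4379 -0.2998  0.1647] [-0.0293 -0.0308 -0.9991] [-0.7021  0.2611  1.7006 -0.0459  1.1828 -0.5638] sum 0.0029
t 59.15 pos [ 0.4379 -0.2998  0.1647] toolx yaw -7.0 q6 -32.3 shift mm [  88.3 -334.1  -49. ] turn deg 1.0484813061827853 w 0.0263 F [-0.   0.9 -1.5]
  tilt: tool z [-0.029 -0.031 -0.999]
  q [-0.702  0.261  1.701 -0.046  1.183 -0.564]
```

```bash
python3 -m inch '[[-1,4,-15,-6,0.3],[-1,8,-28,-6,0.3],[-1,8,-30,-6,0.3],[-1,8,-30,-6,0],[-1,8,-30,-5,0],[-1,8,-30,-5,0],[-1,8,-30,-4,0],[-1,8,-30,-4,0],[-1,8,-30,-3,0],[-1,8,-30,-2,0],[-1,7,-26,-2,0],[-1,4,-15,0,0],[-1,2,-8,0,0]]' >/dev/null; python3 hold.py; python3 hold.py; python3 hold.py
python3 q.py .5671 .0225 .1 -8
```

```text
60.28 [0.5833 0.0287 0.1915] [-0.0411 -0.0253 -0.9988] [-0.0527  0.3366  1.5172 -0.0283  1.3276  0.1458] sum 0.0399
60.33 [0.5824 0.0267 0.1917] [-0.0422 -0.0273 -0.9987] [-0.0549  0.3357  1.5183 -0.0305  1.3284  0.1436] sum 0.0408
60.38 [0.5818 0.0254 0.1918] [-0.0427 -0.0284 -0.9987] [-0.0565  0.3349  1.519  -0.0317  1.3288  0.1428] sum 0.0412
t 60.38 pos [0.5818 0.0254 0.1918] toolx yaw -11.0 q6 8.2 shift mm [-10.6   2.3  92.4] turn deg -2.986069132473482 w 0.0263 F [ 0.4 -0.4 -2. ]
  tilt: tool z [-0.043 -0.028 -0.999]
  q [-0.056  0.335  1.519 -0.032  1.329  0.143]
```

```bash
python3 -m inch '[[-1,-5,1,-35,-1.5],[-1,0,0,-35,-1.5]]' >/dev/null;  python3 hold.py; python3 -m inch '[[-1,-3,0,28,0],[-1,-3,0,28,0],[-1,0,0,28,0],[-1,0,0,20,0],[-1,0,0,12,0],[-1,0,0,7,0],[-1,0,0,3,0],[-1,0,0,3,0],[-1,0,0,2,0]]' >/dev/null; python3 hold.py; python3 hold.py; python3 q.py .5671 .0225 .077 -8
```

```text
60.6 [0.5774 0.0244 0.262 ] [-0.0508 -0.0305 -0.9982] [-0.057   0.2947  1.4035 -0.0335  1.4924  0.087 ] sum 0.0491
61.4 [0.5664 0.0063 0.1347] [-0.0347 -0.0386 -0.9987] [-0.0849  0.3517  1.6458 -0.0448  1.1758  0.0961] sum 0.0317
61.45 [0.5667 0.0066 0.135 ] [-0.0341 -0.0383 -0.9987] [-0.0845  0.3515  1.6452 -0.0445  1.1761  0.096 ] sum 0.0312
t 61.45 pos [0.5667 0.0066 0.135 ] toolx yaw -9.4 q6 5.5 shift mm [ -0.6 -18.3  57.3] turn deg -1.3598165098078805 w 0.0262 F [ 1.   0.2 -2.6]
  tilt: tool z [-0.034 -0.038 -0.999]
  q [-0.085  0.351  1.645 -0.045  1.176  0.096]
```

Check the carried pack's attitude.

```bash
python3 -m inch '[[-1,0,-8,4,-0.7],[-1,0,-8,4,-0.7]]' >/dev/null; python3 hold.py; python3 hold.py; python3 q.py .5671 .0225 .077 -8; python3 - <<'E'
from h import *
S=eyes.get_image("side"); s,M=st(); save(S,"w1.png",(240,150,120,140),5)
X=s["position"]+M@np.array([0,0,-.0235]); u=proj(S,X); A=dot(S,*u,6); print(u,A, bp(S,A[0],A[1],X[2])-X)
E
```

```text
61.67 [0.5706 0.0233 0.1273] [-0.03   -0.0376 -0.9988] [-0.0558  0.3626  1.6485 -0.0428  1.1587  0.0994] sum 0.0282
61.72 [0.5702 0.0227 0.1274] [-0.031  -0.0386 -0.9988] [-0.0562  0.3625  1.6486 -0.044   1.1597  0.0992] sum 0.0292
t 61.72 pos [0.5702 0.0227 0.1274] toolx yaw -7.9 q6 5.7 shift mm [-1.7 -1.5 50.5] turn deg 0.10149329804109665 w 0.0262 F [-0.  -0.3 -1.9]
  tilt: tool z [-0.031 -0.039 -0.999]
  q [-0.056  0.362  1.649 -0.044  1.16   0.099]
[303.65262687 230.14583188] (np.float64(303.82758620689657), np.float64(230.10344827586206), 29) [-3.72872358e-04 -2.03204696e-04  2.77555756e-17]
```

View pics/w1.png

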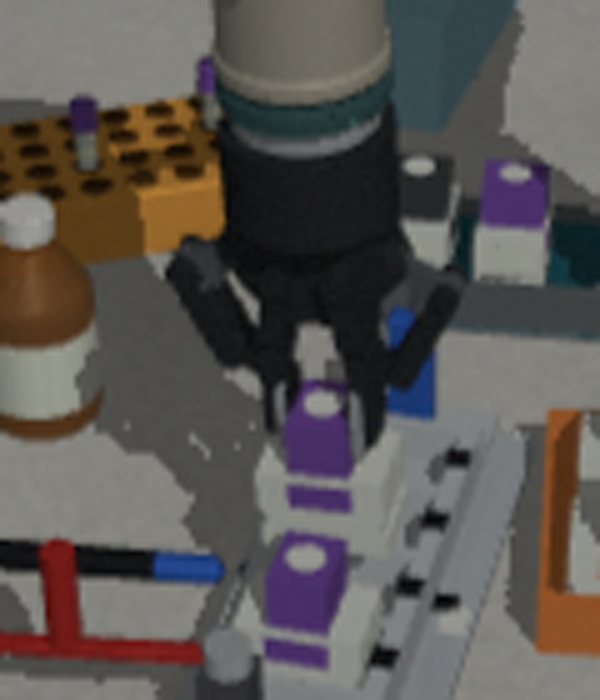

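```bash
python3 -m inch '[[-1,-1,-2,10,0],[-1,0,0,10,0],[-1,0,0,5,0]]' >/dev/null; python3 hold.py; python3 hold.py; python3 q.py .5680 .0235 .077 -8
```

```text
62.07 [0.569  0.0241 0.1012] [-0.0295 -0.0398 -0.9988] [-0.0532  0.385   1.6866 -0.0464  1.0978  0.1044] sum 0.0278
62.12 [0.5692 0.024  0.1019] [-0.0293 -0.0399 -0.9988] [-0.0534  0.3844  1.6855 -0.0465  1.0992  0.1043] sum 0.0276
t 62.12 pos [0.5692 0.024  0.1019] toolx yaw -7.8 q6 6.0 shift mm [-0.5 -0.4 24.9] turn deg 0.1767138455771474 w 0.0262 F [-0.2 -0.1 -2.1]
  tilt: tool z [-0.029 -0.04  -0.999]
  q [-0.053  0.384  1.686 -0.046  1.099  0.104]
```

```bash
python3 -m inch '[[-1,-0.5,-0.5,7,0],[-1,0,0,7,0],[-1,0,0,5,0]]'; python3 hold.py; python3 hold.py
python3 q.py .5671 .0225 .077 -8
```

```text
clock: 62.37
position: [0.5692, 0.0234, 0.0822]
ee_rot: [0.021, 0.997, -0.068, -0.012]
contact_force: [-0.1, 0.0, -1.9]
width: 0.0263
62.42 [0.5683 0.0234 0.0812] [-0.0292 -0.04   -0.9988] [-0.0544  0.4043  1.7133 -0.0479  1.0515  0.1065] sum 0.0275
62.47 [0.5683 0.0234 0.0817] [-0.0292 -0.04   -0.9988] [-0.0544  0.4038  1.7126 -0.0478  1.0528  0.1064] sum 0.0275
t 62.47 pos [0.5683 0.0234 0.0817] toolx yaw -7.9 q6 6.1 shift mm [-1.   0.9  4.7] turn deg 0.14887701755857327 w 0.0265 F [-0.1 -0.3 -1.5]
  tilt: tool z [-0.029 -0.04  -0.999]
  q [-0.054  0.404  1.713 -0.048  1.053  0.106]
```

```bash
python3 -m inch '[[-1,-0.5,0,4,0],[-1,0,0,1,0],[0.3,0,0,0,0],[0.3,0,0,0,0],[0.3,0,0,0,0],[0.3,0,0,0,0]]'; python3 -m inch '[[0.3,0,0,-12,0],[0.3,0,0,-20,0],[0.3,0,0,-20,0],[0.3,0,0,-15,0],[0.3,0,0,-8,0],[0.3,0,0,-4,0],[0.3,0,0,-2,0],[0.3,0,0,-2,0]]' >/dev/null; python3 hold.py; python3 hold.py;python3 hold.py
python3 q.py .5016 -.3137 .2 -92.4;  python3 - <<'E'
from h import *
S=eyes.get_image("side");save(S,"w2.png",(240,170,120,140),5)
B=dot(S,*proj(S,[.5671,.0225,.1]));print(B,bp(S,B[0],B[1],.1))
E
```

```text
clock: 62.97
position: [0.5701, 0.0228, 0.08]
ee_rot: [0.021, 0.997, -0.068, -0.01]
contact_force: [0.1, 1.2, -0.9]
width: 0.0554
63.68 [0.571  0.0262 0.1641] [-0.0268 -0.0405 -0.9988] [-0.049   0.3313  1.5975 -0.0442  1.2379  0.1029] sum 0.0251
63.73 [0.5708 0.0262 0.1637] [-0.0274 -0.0405 -0.9988] [-0.0491  0.3317  1.598  -0.0442  1.2376  0.1029] sum 0.0257
63.78 [0.5707 0.0262 0.1634] [-0.0278 -0.0404 -0.9988] [-0.0491  0.3319  1.5983 -0.0442  1.2376  0.1029] sum 0.0261
t 63.78 pos [0.5707 0.0262 0.1634] toolx yaw -7.9 q6 5.9 shift mm [-22.7 347.4 -20.8] turn deg 84.52594805697821 w 0.0555 F [ 0.2  0.6 -0.1]
  tilt: tool z [-0.028 -0.04  -0.999]
  q [-0.049  0.332  1.598 -0.044  1.238  0.103]
(np.float64(306.71875), np.float64(247.875), 32) [0.5646654  0.02163692 0.1       ]
```

View pics/w2.png

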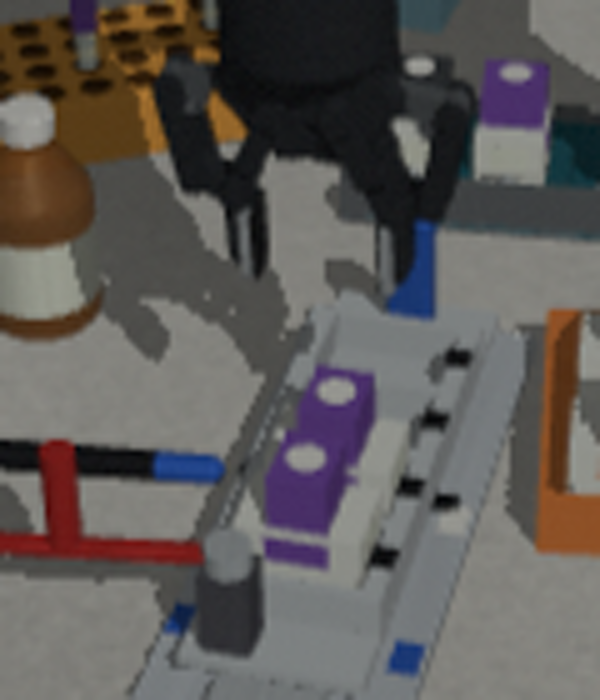

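```bash
python3 -m inch '[[0.3,0,0,-2,7],[0.3,0,0,-2,7],[0.3,0,0,-1,7],[0.3,0,0,-1,7],[0.3,0,0,-1,7],[0.3,0,0,-1,7],[0.3,0,0,-1,7],[0.3,0,0,-1,7],[0.3,0,0,-1,7],[0.3,0,0,-1,7],[0.3,0,0,-1,7],[0.3,0,0,-1,6]]' >/dev/null; python3 hold.py; python3 hold.py
python3 q.py .5016 -.3137 .2 -92.4
```

```text
64.88 [0.5656 0.0266 0.1678] [-0.0473 -0.0395 -0.9981] [-0.0488  0.3316  1.5877 -0.0438  1.2679  1.5936] sum 0.0456
64.93 [0.5657 0.0266 0.1679] [-0.047  -0.0395 -0.9981] [-0.0487  0.3316  1.5876 -0.0438  1.2678  1.5844] sum 0.0454
t 64.93 pos [0.5657 0.0266 0.1679] toolx yaw -92.7 q6 90.8 shift mm [344.   48.7 -15.6] turn deg -0.31455050352448405 w 0.0557 F [-0.5 -0.4  0.3]
  tilt: tool z [-0.047 -0.04  -0.998]
  q [-0.049  0.332  1.588 -0.044  1.268  1.584]
```

```bash
python3 -m inch '[[0.3,8,1,-2,0],[0.3,16,2,-3,0],[0.3,24,3,-3,0],[0.3,30,4,-3,0],[0.3,30,4,-3,0],[0.3,30,4,-3,0],[0.3,30,4,-3,0],[0.3,30,4,-2,0],[0.3,30,4,-2,0],[0.3,30,5,-2,0],[0.3,30,5,-1,0],[0.3,30,5,0,0],[0.3,25,4,0,0]]' >/dev/null; python3 hold.py; python3 hold.py; python3 hold.py
python3 q.py .5016 -.3137 .18 -92.4
```

```text
66.07 [ 0.5019 -0.3345  0.2103] [-0.0546 -0.0456 -0.9975] [-0.6609  0.3423  1.4619 -0.0712  1.3532  0.9311] sum 0.0157
66.12 [ 0.5024 -0.3312  0.21  ] [-0.0541 -0.0417 -0.9977] [-0.6582  0.3414  1.4637 -0.0677  1.3543  0.9345] sum 0.0178
66.17 [ 0.5027 -0.3285  0.2097] [-0.0542 -0.0389 -0.9978] [-0.6557  0.3407  1.4654 -0.0654  1.3553  0.9358] sum 0.0198
t 66.17 pos [ 0.5027 -0.3285  0.2097] toolx yaw -90.3 q6 53.6 shift mm [-16.   -0.4  29.1] turn deg 2.114038635980682 w 0.0556 F [ 1.2  0.2 -0.4]
  tilt: tool z [-0.054 -0.039 -0.998]
  q [-0.656  0.341  1.465 -0.065  1.355  0.936]
```

```bash
python3 -m inch '[[0.3,30,18,0,0],[0.3,30,18,0,0],[0.3,30,18,0,0]]' >/dev/null;  python3 hold.py; python3 -m inch '[[0.3,-20,-13,0,0],[0.3,-20,-13,0,0],[0.3,-20,-13,0,0],[0.3,-16,-10,0,0],[0.3,-10,-6,0,0],[0.3,-6,-4,0,0],[0.3,-3,-2,0,0],[0.3,-2,-1,0,0],[0.3,-2,-1,0,0]]' >/dev/null; python3 hold.py; python3 hold.py;  python3 q.py .5016 -.3137 .18 -92.4
```

```text
66.47 [ 0.4468 -0.419   0.2151] [-0.0567 -0.038  -0.9977] [-0.8265  0.3507  1.4365 -0.0689  1.3653  0.7533] sum 0.0109
67.27 [ 0.5082 -0.3137  0.2062] [-0.0608 -0.035  -0.9975] [-0.6302  0.3428  1.4714 -0.0657  1.3564  0.9437] sum 0.029
67.32 [ 0.508  -0.3142  0.2062] [-0.0608 -0.0354 -0.9975] [-0.6309  0.3428  1.4713 -0.0661  1.3562  0.9435] sum 0.0287
t 67.32 pos [ 0.508  -0.3142  0.2062] toolx yaw -89.3 q6 54.1 shift mm [-1.5  4.7 26.5] turn deg 3.117039736777737 w 0.0555 F [ 0.4  0.1 -0.8]
  tilt: tool z [-0.061 -0.035 -0.998]
  q [-0.631  0.343  1.471 -0.066  1.356  0.943]
```

```bash
python3 -m inch '[[0.3,0,2,-35,1.5],[0.3,0,2,-35,1.5]]' >/dev/null;  python3 hold.py; python3 -m inch '[[0.3,0,0,25,0],[0.3,0,0,25,0],[0.3,0,0,25,0],[0.3,0,0,20,0],[0.3,0,0,12,0],[0.3,0,0,7,0],[0.3,0,0,3,0],[0.3,0,0,3,0],[0.3,0,0,2,0]]' >/dev/null; python3 hold.py; python3 hold.py; python3 q.py .5016 -.3137 .056 -92.4
```

```text
67.53 [ 0.5063 -0.3122  0.2769] [-0.0664 -0.0325 -0.9973] [-0.6292  0.3087  1.3482 -0.0655  1.5194  0.991 ] sum 0.0347
68.33 [ 0.5008 -0.327   0.1592] [-0.0505 -0.048  -0.9976] [-0.6527  0.367   1.5556 -0.073   1.2309  0.9946] sum 0.0118
68.38 [ 0.501  -0.3269  0.1596] [-0.05   -0.0482 -0.9976] [-0.6524  0.3666  1.5551 -0.0729  1.2313  0.9946] sum 0.0114
t 68.38 pos [ 0.501  -0.3269  0.1596] toolx yaw -92.9 q6 57.0 shift mm [-18.5  -4.9 102.7] turn deg -0.4863757711963831 w 0.0554 F [ 0.2 -0.1 -0.6]
  tilt: tool z [-0.05  -0.048 -0.998]
  q [-0.652  0.367  1.555 -0.073  1.231  0.995]
```

```bash
python3 -m inch '[[0.3,-4,-1,6,-0.5],[0.3,-4,-1,9,0],[0.3,-4,-1,10,0],[0.3,-4,-1,10,0],[0.3,-2,-1,10,0],[0.3,0,0,10,0],[0.3,0,0,8,0],[0.3,0,0,5,0],[0.3,0,0,2,0]]' >/dev/null; python3 hold.py; python3 hold.py; python3 q.py .5016 -.3137 .056 -92.4
```

```text
69.18 [ 0.5051 -0.3106  0.0833] [-0.0467 -0.0502 -0.9976] [-0.6266  0.4259  1.6697 -0.0783  1.0557  1.0234] sum 0.0098
69.23 [ 0.5054 -0.3108  0.0841] [-0.0459 -0.0508 -0.9977] [-0.6266  0.4252  1.6687 -0.0782  1.0563  1.0233] sum 0.0087
t 69.23 pos [ 0.5054 -0.3108  0.0841] toolx yaw -92.2 q6 58.6 shift mm [ 1.5  2.5 28.3] turn deg 0.15357353912111382 w 0.0553 F [-0.4  0.2 -0.4]
  tilt: tool z [-0.046 -0.051 -0.998]
  q [-0.627  0.425  1.669 -0.078  1.056  1.023]
```

```bash
python3 -m inch '[[0.3,1,1,5,0],[0.3,1,1,6,0],[0.3,0,0,6,0],[0.3,0,0,6,0],[0.3,0,0,3,0],[0.3,0,0,1,0],[0.3,0,0,0,0]]' >/dev/null; python3 q.py .5010 -.3145 .055 -92.4; python3 - <<'E'
from h import *
save(eyes.get_image("side"),"x1.png",(290,130,120,100),5)
E
```

```text
t 69.82 pos [ 0.5028 -0.3162  0.0561] toolx yaw -92.3 q6 58.5 shift mm [-1.6  1.8  1.1] turn deg 0.08826295709935164 w 0.0556 F [-0.7  0.3 -0.8]
  tilt: tool z [-0.043 -0.053 -0.998]
  q [-0.636  0.453  1.703 -0.082  0.989  1.021]
```

View pics/x1.png

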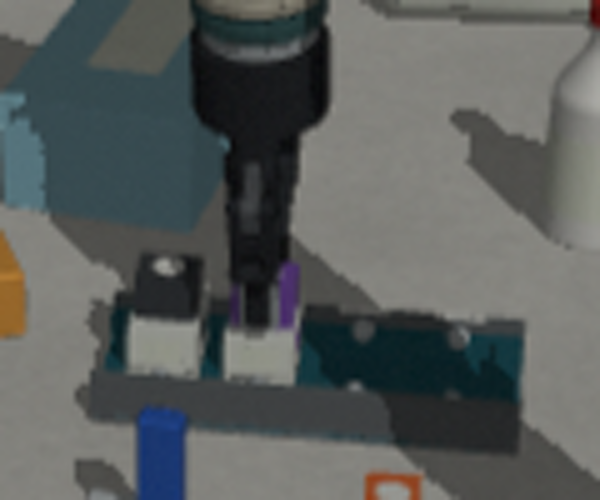

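```bash
python3 -m inch '[[0.3,-2,2.5,1,0],[-1,0,0,0,0],[-1,0,0,0,0],[-1,0,0,0,0],[-1,0,0,0,0],[-1,0,0,0,0],[-1,0,0,0,0]]' 90; python3 -m inch '[[-1,0,0,-10,0],[-1,0,0,-12,0],[-1,0,0,-15,0],[-1,0,0,-20,0],[-1,0,0,-20,0],[-1,0,0,-20,0],[-1,0,0,-15,0],[-1,0,0,-4,0],[-1,0,0,-3,0],[-1,0,0,-2,0]]' ; python3 hold.py; python3 hold.py;python3 hold.py; python3 q.py .5599 -.0289 .2 -8
```

```text
clock: 70.45
position: [0.5005, -0.3131, 0.0564]
ee_rot: [-0.033, -0.692, 0.721, -0.005]
contact_force: [-0.4, -0.2, -0.5]
width: 0.0266
clock: 71.28
position: [0.5046, -0.3072, 0.1839]
ee_rot: [-0.035, -0.692, 0.721, -0.004]
contact_force: [0.0, 0.7, -1.4]
width: 0.0264
71.33 [ 0.5046 -0.3072  0.184 ] [-0.0449 -0.0538 -0.9975] [-0.6212  0.3356  1.5396 -0.0732  1.2724  1.0121] sum 0.006
71.38 [ 0.5043 -0.3071  0.1832] [-0.046  -0.0532 -0.9975] [-0.6213  0.3362  1.5405 -0.0733  1.272   1.0121] sum 0.0072
71.43 [ 0.5041 -0.3068  0.1826] [-0.0469 -0.0524 -0.9975] [-0.6213  0.3368  1.5412 -0.0732  1.272   1.0121] sum 0.0084
t 71.43 pos [ 0.5041 -0.3068  0.1826] toolx yaw -92.3 q6 58.0 shift mm [-278.6  -43.3  -34.5] turn deg -84.26442258635696 w 0.0263 F [ 0.8  0.1 -1.7]
  tilt: tool z [-0.047 -0.052 -0.998]
  q [-0.621  0.337  1.541 -0.073  1.272  1.012]
```

```bash
python3 hold.py >/dev/null; python3 hold.py>/dev/null; python3 -m inch '[[-1,0,0,-2,-7],[-1,0,0,-2,-7],[-1,0,0,-2,-7],[-1,0,0,-1.5,-7],[-1,0,0,-1.5,-7],[-1,0,0,-1,-7],[-1,0,0,-1,-7],[-1,0,0,-1,-7],[-1,0,0,-1,-7],[-1,0,0,-1,-7],[-1,0,0,-1,-7],[-1,0,0,-1,-6.5]]' >/dev/null; python3 hold.py; python3 hold.py
python3 q.py .5599 -.0289 .2 -8
```

```text
72.58 [ 0.4994 -0.303   0.1859] [-0.0673 -0.0378 -0.997 ] [-0.6207  0.3393  1.5293 -0.0725  1.3065 -0.4885] sum 0.0335
72.63 [ 0.4995 -0.3031  0.186 ] [-0.067 -0.038 -0.997] [-0.6207  0.3392  1.5292 -0.0725  1.3063 -0.4788] sum 0.0332
t 72.63 pos [ 0.4995 -0.3031  0.186 ] toolx yaw -7.1 q6 -27.4 shift mm [  25.3 -278.5  -28.5] turn deg 0.9407054034289793 w 0.0263 F [ 0.1 -0.9 -2. ]
  tilt: tool z [-0.067 -0.038 -0.997]
  q [-0.621  0.339  1.529 -0.072  1.306 -0.479]
```

```bash
python3 -m inch '[[-1,1,-12,-5,0.3],[-1,2,-22,-5,0.3],[-1,3,-30,-5,0.3],[-1,3,-30,-4,0],[-1,3,-30,-4,0],[-1,3,-30,-3,0],[-1,3,-30,-2,0],[-1,2,-30,-2,0],[-1,1,-25,-1,0],[-1,0,-15,0,0],[-1,0,-8,0,0]]' >/dev/null; python3 hold.py; python3 hold.py; python3 hold.py
python3 q.py .5599 -.0289 .2 -8
```

```text
73.6 [ 0.5631 -0.0275  0.2026] [-0.0702 -0.0294 -0.9971] [-0.1467  0.3144  1.5241 -0.0402  1.3685  0.0404] sum 0.0654
73.65 [ 0.5629 -0.0298  0.2026] [-0.0706 -0.0317 -0.997 ] [-0.149   0.3143  1.5242 -0.0427  1.3684  0.0382] sum 0.0654
73.7 [ 0.5628 -0.0314  0.2026] [-0.0707 -0.033  -0.997 ] [-0.151   0.3144  1.5242 -0.0442  1.3683  0.0374] sum 0.0652
t 73.7 pos [ 0.5628 -0.0314  0.2026] toolx yaw -10.3 q6 2.1 shift mm [-3.2 -2.   2.7] turn deg -2.2830926000034326 w 0.0262 F [-0.1 -1.7 -1.5]
  tilt: tool z [-0.071 -0.033 -0.997]
  q [-0.151  0.314  1.524 -0.044  1.368  0.037]
```

```bash
python3 hold.py; for k in 1 2; do python3 -m inch '[[-1,0,0,-38,-1],[-1,0,0,-38,0],[-1,0,0,-38,0]]' >/dev/null;  python3 hold.py; python3 -m inch '[[-1,0,0,28,0],[-1,0,0,28,0],[-1,0,0,28,0],[-1,0,0,18,0],[-1,0,0,11,0],[-1,0,0,6,0],[-1,0,0,3,0],[-1,0,0,3,0],[-1,0,0,2,0]]' >/dev/null; python3 hold.py; python3 hold.py; python3 hold.py; done; python3 q.py .5599 -.0289 .12 -8
```

```text
73.75 [ 0.5628 -0.0323  0.2026] [-0.0706 -0.0332 -0.9969] [-0.1524  0.3144  1.5241 -0.0445  1.3682  0.037 ] sum 0.0651
74.05 [ 0.5681 -0.0326  0.3176] [-0.0809 -0.0343 -0.9961] [-0.1499  0.2782  1.2953 -0.0461  1.6429  0.0167] sum 0.0749
74.85 [ 0.5631 -0.052   0.1951] [-0.0597 -0.0427 -0.9973] [-0.1808  0.3149  1.5423 -0.0543  1.3359  0.024 ] sum 0.0515
74.9 [ 0.5633 -0.0517  0.1955] [-0.0592 -0.0426 -0.9973] [-0.1804  0.3146  1.5417 -0.054   1.3362  0.0239] sum 0.051
74.95 [ 0.5635 -0.0515  0.1957] [-0.0588 -0.0426 -0.9974] [-0.1801  0.3144  1.5414 -0.0539  1.3364  0.0239] sum 0.0506
75.25 [ 0.5693 -0.0459  0.3133] [-0.0626 -0.0415 -0.9972] [-0.1692  0.2712  1.3145 -0.0515  1.6107  0.0017] sum 0.0548
76.05 [ 0.5731 -0.0513  0.1973] [-0.0262 -0.0476 -0.9985] [-0.1773  0.3097  1.5434 -0.0534  1.3063  0.0062] sum 0.0178
76.1 [ 0.5731 -0.0513  0.1975] [-0.0261 -0.0477 -0.9985] [-0.1774  0.3095  1.5431 -0.0534  1.3067  0.0062] sum 0.0177
76.15 [ 0.5732 -0.0513  0.1976] [-0.0259 -0.0477 -0.9985] [-0.1774  0.3094  1.5429 -0.0534  1.3068  0.0062] sum 0.0175
t 76.15 pos [ 0.5732 -0.0513  0.1976] toolx yaw -9.7 q6 0.4 shift mm [-15.5 -23.8  76.8] turn deg -1.7191446461262938 w 0.0261 F [-0.2  0.8 -1.3]
  tilt: tool z [-0.026 -0.048 -0.999]
  q [-0.177  0.309  1.543 -0.053  1.307  0.006]
```

```bash
python3 -m inch '[[-1,-5,-6,10,-0.9],[-1,-5,-8,16,-0.8],[-1,-4,-8,16,0],[-1,0,0,14,0],[-1,0,0,9,0],[-1,0,0,4,0]]' >/dev/null; python3 hold.py; python3 hold.py; python3 q.py .5599 -.0289 .12 -8;  python3 - <<'E'
from h import *
S=eyes.get_image("side"); s,M=st(); save(S,"y1.png",(240,130,120,140),5)
X=s["position"]+M@np.array([0,0,-.0225]); u=proj(S,X); A=dot(S,*u,6); print(u,A, bp(S,A[0],A[1],X[2])-X)
E
```

```text
76.7 [ 0.566  -0.0312  0.1314] [-0.0117 -0.0503 -0.9987] [-0.1445  0.3422  1.6702 -0.0568  1.1341  0.0187] sum 0.0049
76.75 [ 0.5664 -0.0313  0.1322] [-0.0107 -0.0505 -0.9987] [-0.1446  0.3416  1.669  -0.0568  1.135   0.0187] sum 0.004
t 76.75 pos [ 0.5664 -0.0313  0.1322] toolx yaw -8.0 q6 1.1 shift mm [-6.8 -2.1 12.1] turn deg 0.02003408201455232 w 0.0261 F [-0.3 -0.5 -0.8]
  tilt: tool z [-0.011 -0.05  -0.999]
  q [-0.145  0.342  1.669 -0.057  1.135  0.019]
[307.98963826 215.56449585] (np.float64(308.48148148148147), np.float64(216.1851851851852), 27) [-0.0014427   0.00246159  0.        ]
```

View pics/y1.png

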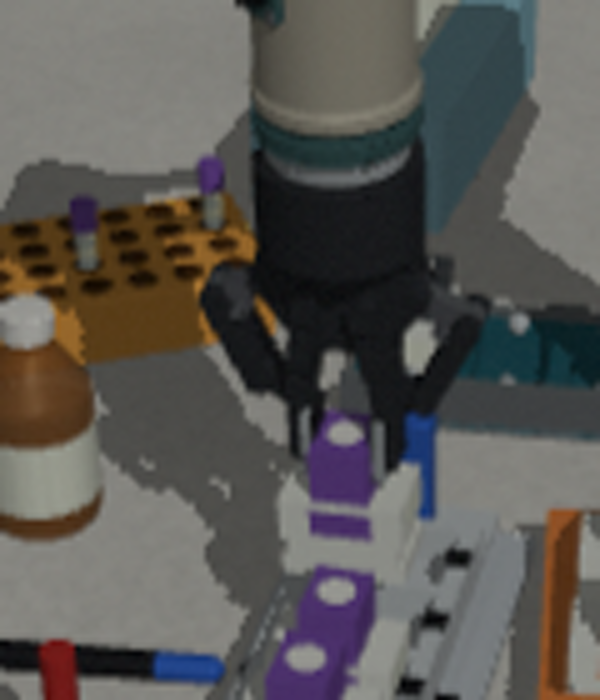

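```bash
python3 -m inch '[[-1,-3,-0.5,8,0],[-1,-2,0,10,0],[-1,0,0,8,0],[-1,0,0,4,0]]' >/dev/null; python3 hold.py; python3 hold.py; python3 q.py .5607 -.0308 .078 -8
```

```text
77.18 [ 0.5647 -0.0328  0.1044] [-0.0015 -0.052  -0.9986] [-0.1476  0.3611  1.7172 -0.0593  1.0579  0.0218] sum -0.0054
77.23 [ 0.5648 -0.0328  0.105 ] [-0.0013 -0.052  -0.9986] [-0.1475  0.3607  1.7164 -0.0593  1.0589  0.0217] sum -0.0056
t 77.23 pos [ 0.5648 -0.0328  0.105 ] toolx yaw -8.0 q6 1.2 shift mm [-4.5 -2.8 26.8] turn deg -0.031243861026559887 w 0.0261 F [ 0.  -0.1 -0.9]
  tilt: tool z [-0.001 -0.052 -0.999]
  q [-0.147  0.361  1.716 -0.059  1.059  0.022]
```

```bash
python3 -m inch '[[-1,-4,-2.5,0,0],[-1,0,0,0,0]]' >/dev/null; python3 hold.py; python3 hold.py; python3 q.py .5607 -.0308 .078 -8;  python3 - <<'E'
from h import *
S=eyes.get_image("side"); s,M=st(); save(S,"y2.png",(265,190,80,80),7)
X=s["position"]+M@np.array([0,0,-.0225]); u=proj(S,X); A=dot(S,*u,6); print(u,A, bp(S,A[0],A[1],X[2]))
E
```

```text
77.45 [ 0.5622 -0.03    0.1053] [ 6.000e-04 -5.250e-02 -9.986e-01] [-0.1432  0.3558  1.7234 -0.0596  1.055   0.0267] sum -0.0073
77.5 [ 0.5625 -0.0301  0.1054] [ 0.0012 -0.0526 -0.9986] [-0.1433  0.3558  1.723  -0.0597  1.0548  0.0267] sum -0.0079
t 77.5 pos [ 0.5625 -0.0301  0.1054] toolx yaw -8.0 q6 1.5 shift mm [-1.9 -0.5 27.4] turn deg -0.04554157348838349 w 0.0265 F [ 1.2  0.5 -1.1]
  tilt: tool z [ 0.001 -0.053 -0.999]
  q [-0.143  0.356  1.723 -0.06   1.055  0.027]
[309.97450206 225.57280219] (np.float64(310.07142857142856), np.float64(225.92857142857142), 28) [ 0.56218984 -0.02757475  0.12792851]
```

View pics/y2.png

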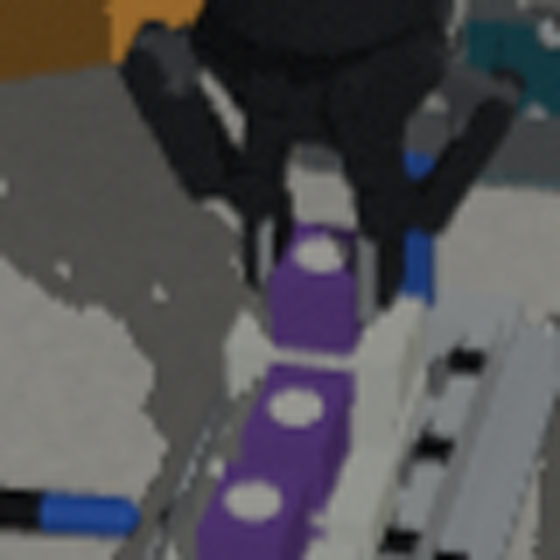

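```bash
python3 -m inch '[[-1,-2,0,7,0],[-1,0,0,8,0],[-1,0,0,7,0]]'; python3 hold.py; python3 hold.py; python3 q.py .5607 -.0308 .078 -8
```

```text
clock: 77.8
position: [0.5625, -0.0313, 0.0842]
ee_rot: [0.026, 0.997, -0.07, 0.005]
contact_force: [-0.5, 0.7, -0.9]
width: 0.0265
77.85 [ 0.5612 -0.0312  0.0826] [ 0.0035 -0.053  -0.9986] [-0.1454  0.377   1.7565 -0.0619  0.9978  0.0284] sum -0.0103
77.9 [ 0.5611 -0.0312  0.0831] [ 0.003  -0.053  -0.9986] [-0.1454  0.3765  1.7558 -0.0618  0.9995  0.0284] sum -0.0098
t 77.9 pos [ 0.5611 -0.0312  0.0831] toolx yaw -8.0 q6 1.6 shift mm [-0.5 -0.6  5. ] turn deg -0.03663438979129721 w 0.0261 F [-0.9  0.2 -1.2]
  tilt: tool z [ 0.003 -0.053 -0.999]
  q [-0.145  0.377  1.756 -0.062  0.999  0.028]
```

```bash
python3 -m inch '[[-1,0,-0.5,4,0],[-1,0,0,2,0]]';  python3 -m inch '[[0.3,0,0,0,0],[0.3,0,0,0,0],[0.3,0,0,0,0],[0.3,0,0,0,0]]' >/dev/null; python3 -m inch '[[0.3,0,0,-12,0],[0.3,0,0,-20,0],[0.3,0,0,-20,0],[0.3,0,0,-15,0],[0.3,0,0,-8,0],[0.3,0,0,-4,0],[0.3,0,0,-2,0],[0.3,0,0,-2,0]]' >/dev/null; python3 hold.py; python3 hold.py;python3 hold.py
python3 q.py .39 .206 .2 0;  python3 - <<'E'
from h import *
S=eyes.get_image("side");save(S,"y3.png",(240,170,120,140),5)
B=dot(S,*proj(S,[.5599,-.0289,.1]));print(B,bp(S,B[0],B[1],.1))
T=eyes.get_image("top"); save(T,"y3t.png",(120,150,400,240),2)
E
```

```text
clock: 78.07
position: [0.5616, -0.0313, 0.0785]
ee_rot: [0.027, 0.997, -0.07, 0.004]
contact_force: [-8.1, 1.4, 24.5]
width: 0.0262
79.12 [ 0.5607 -0.0266  0.1621] [-2.000e-04 -5.290e-02 -9.986e-01] [-0.1371  0.3025  1.647  -0.0567  1.1856  0.0248] sum -0.0064
79.17 [ 0.5606 -0.0266  0.1618] [-6.000e-04 -5.290e-02 -9.986e-01] [-0.1371  0.3028  1.6474 -0.0567  1.1853  0.0248] sum -0.0061
79.22 [ 0.5604 -0.0266  0.1615] [-0.0012 -0.0528 -0.9986] [-0.1372  0.3031  1.6477 -0.0567  1.1853  0.0248] sum -0.0055
t 79.22 pos [ 0.5604 -0.0266  0.1615] toolx yaw -8.1 q6 1.4 shift mm [-201.1 -204.1  -50.5] turn deg -8.057051294146145 w 0.0558 F [-1.1 -0.1  0.2]
  tilt: tool z [-0.001 -0.053 -0.999]
  q [-0.137  0.303  1.648 -0.057  1.185  0.025]
(np.float64(311.7), np.float64(234.9), 30) [ 0.55881771 -0.0302847   0.1       ]
```

View pics/y3.png

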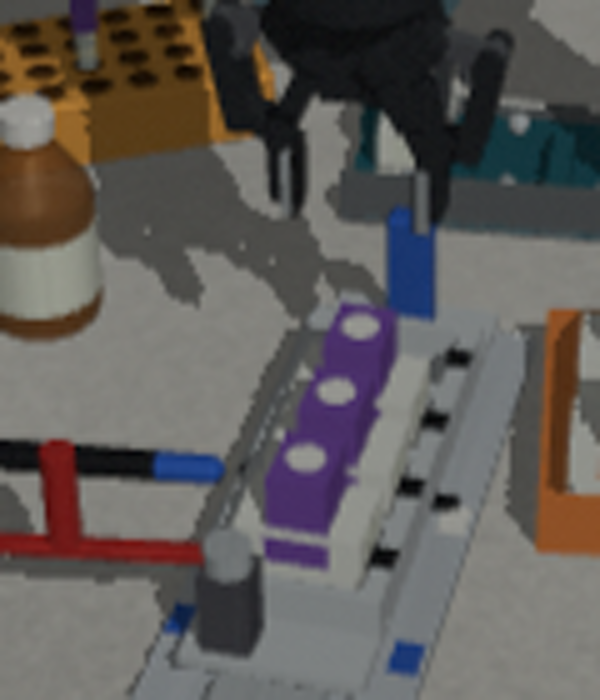

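View pics/y3t.png

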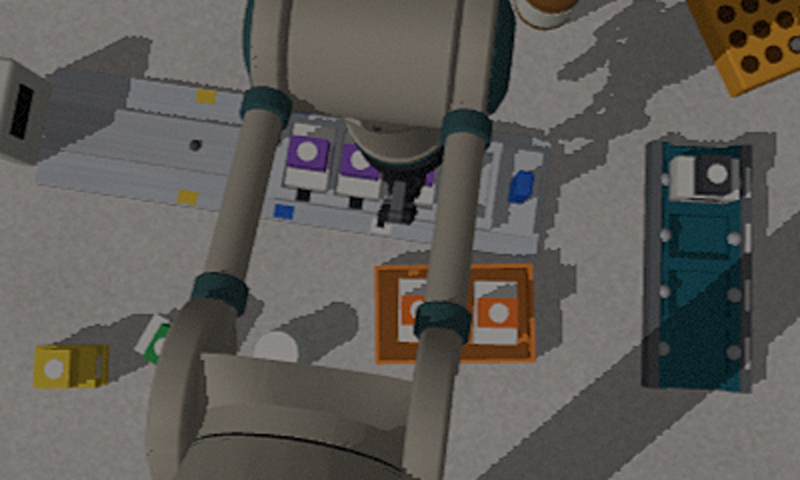

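```bash
python3 - <<'E'
from h import *
import pickle; P=pickle.load(open("P0.pkl","rb"))
save(P["top"],"gr0.png",(185,300,45,45),14)
S=eyes.get_image("side"); save(S,"gr1.png",(355,300,50,55),12)
for s in (S,P["side"]):
    B=dot(s,382.1,319.9); print(B,bp(s,B[0],B[1],.07))
E
```

```text
(np.float64(382.1489361702128), np.float64(319.93617021276594), 47) [0.38892903 0.2058378  0.07      ]
(np.float64(382.1489361702128), np.float64(319.93617021276594), 47) [0.38892903 0.2058378  0.07      ]
```

View pics/gr0.png

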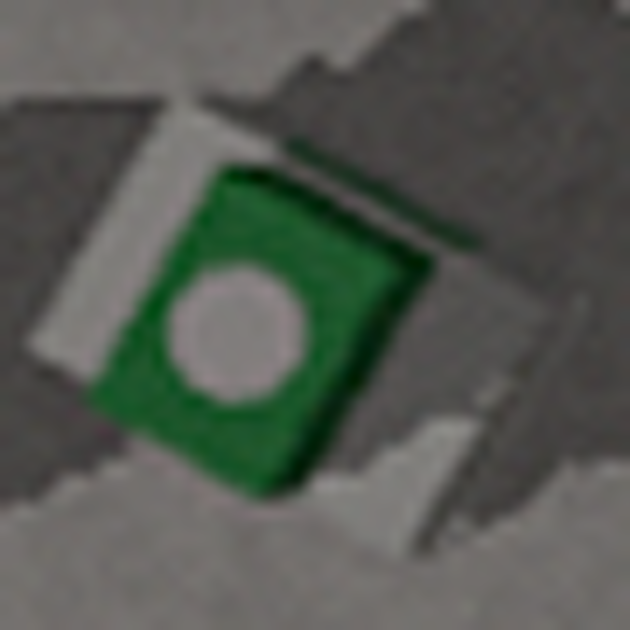

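View pics/gr1.png

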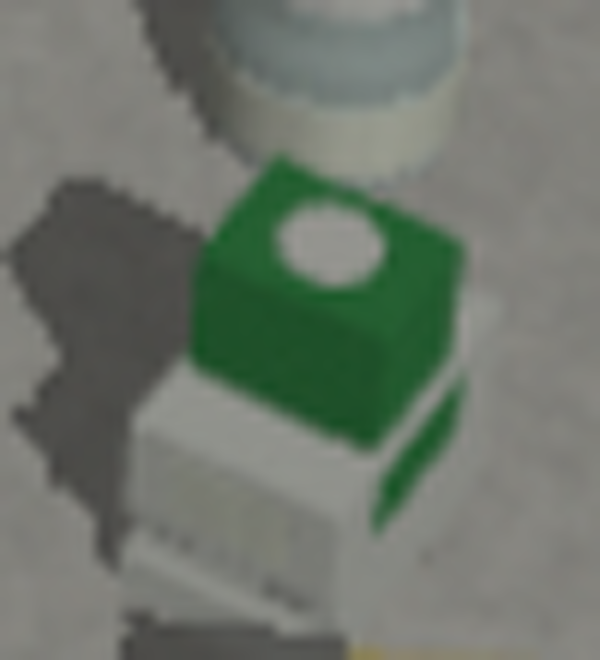

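```bash
python3 - <<'E'
from h import *
import pickle; T=pickle.load(open("P0.pkl","rb"))["top"]
q=[(170,100),(545,300),(400,555),(30,345)]
W=[bp(T,185+(a+.0)/14-.5,300+b/14-.5,.042)[:2] for a,b in q]
for a,b in((0,1),(3,2),(1,2),(0,3)):
    d=W[b]-W[a]; print(np.degrees(np.arctan2(d[1],d[0])).round(1),np.linalg.norm(d).round(4))
print(np.mean(W,0))
c=[(220,170),(430,265),(270,500),(90,400)]
W=[bp(T,185+a/14-.5,300+b/14-.5,.07)[:2] for a,b in c]
for a,b in((0,1),(3,2),(1,2),(0,3)):
    d=W[b]-W[a]; print(np.degrees(np.arctan2(d[1],d[0])).round(1),np.linalg.norm(d).round(4))
E
```

```text
-116.8 0.0597
-118.1 0.0595
151.7 0.0396
152.0 0.0383
[0.39018429 0.2064238 ]
-113.1 0.0314
-117.5 0.028
147.0 0.0373
152.2 0.0347
```

```bash
python3 -m inch '[[0.3,0,0,-1,-7],[0.3,0,0,-1,-7],[0.3,0,0,-1,-7],[0.3,0,0,-1,-7],[0.3,0,0,-1,-7],[0.3,0,0,-1,-7],[0.3,0,0,-1,-7],[0.3,0,0,-1,-7],[0.3,0,0,-1,-7],[0.3,0,0,-1,-7]]' >/dev/null; python3 hold.py; python3 hold.py
python3 q.py .3896 .206 .2 62.5
```

```text
80.25 [ 0.5579 -0.026   0.1667] [-0.0109 -0.0515 -0.9986] [-0.1367  0.3003  1.6378 -0.0562  1.2078 -1.2318] sum 0.0043
80.3 [ 0.5579 -0.026   0.1667] [-0.0107 -0.0515 -0.9986] [-0.1367  0.3003  1.6378 -0.0562  1.2076 -1.2216] sum 0.0041
t 80.3 pos [ 0.5579 -0.026   0.1667] toolx yaw 63.3 q6 -70.0 shift mm [ 129.7 -254.1  -43.4] turn deg 0.7877745317888357 w 0.0555 F [-1.   0.1 -0.4]
  tilt: tool z [-0.011 -0.051 -0.999]
  q [-0.137  0.3    1.638 -0.056  1.208 -1.222]
```

```bash
python3 -m inch '[[0.3,6,-12,-4,0.3],[0.3,10,-20,-4,0.2],[0.3,14,-28,-4,0.2],[0.3,14,-28,-4,0],[0.3,14,-28,-4,0],[0.3,14,-28,-4,0],[0.3,14,-28,-3,0],[0.3,14,-28,-3,0],[0.3,13,-25,-2,0],[0.3,9,-18,0,0],[0.3,5,-10,0,0]]' >/dev/null; python3 hold.py; python3 hold.py; python3 hold.py; python3 hold.py
python3 q.py .3896 .206 .12 62.5; python3 - <<'E'
from h import *
s=eyes.get_image("side")
B=dot(s,382.1,319.9); print(B,bp(s,B[0],B[1],.07)); save(s,"gr2.png",(330,220,100,130),5)
E
```

```text
81.27 [0.3809 0.2202 0.189 ] [-0.017  -0.046  -0.9988] [ 0.3958  0.1238  1.8171 -0.0381  1.2343 -0.6393] sum 0.0336
81.32 [0.3824 0.2187 0.189 ] [-0.0154 -0.0479 -0.9987] [ 0.3934  0.1244  1.8164 -0.0406  1.2336 -0.6423] sum 0.0329
81.37 [0.3836 0.2178 0.189 ] [-0.0144 -0.0487 -0.9987] [ 0.3914  0.1249  1.8157 -0.0419  1.2331 -0.6437] sum 0.0322
81.42 [0.3844 0.2172 0.189 ] [-0.014  -0.0489 -0.9987] [ 0.3898  0.1254  1.8152 -0.0423  1.2329 -0.6443] sum 0.0319
t 81.42 pos [0.3844 0.2172 0.189 ] toolx yaw 60.1 q6 -36.9 shift mm [-3.7  9.3 69.4] turn deg -2.4260046796518924 w 0.0554 F [ 0.4 -0.2 -0.1]
  tilt: tool z [-0.014 -0.049 -0.999]
  q [ 0.39   0.125  1.815 -0.042  1.233 -0.644]
(np.float64(382.1489361702128), np.float64(319.93617021276594), 47) [0.38892903 0.2058378  0.07      ]
```

View pics/gr2.png

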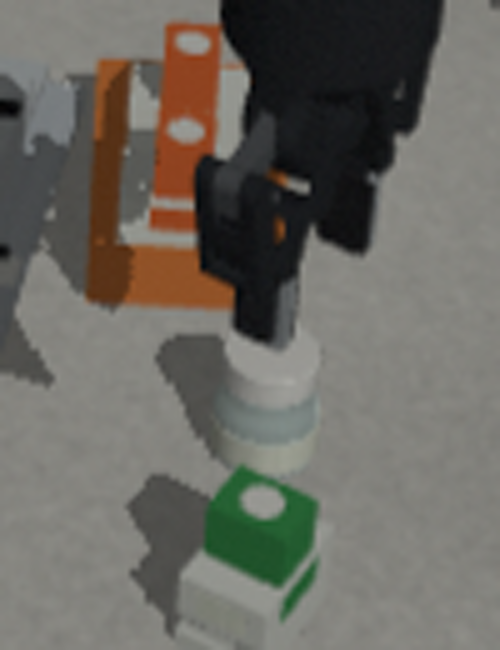

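```bash
python3 -m inch '[[0.3,-2,5,10,-1.2],[0.3,-1,4,16,-1.2],[0.3,0,0,16,0],[0.3,0,0,14,0],[0.3,0,0,9,0],[0.3,0,0,5,0],[0.3,0,0,2,0]]' >/dev/null; python3 hold.py; python3 hold.py; python3 q.py .3896 .206 .046 62.5
```

```text
82.1 [0.3962 0.2009 0.1157] [-0.0091 -0.0494 -0.9987] [ 0.3483  0.1998  1.9291 -0.0503  1.0387 -0.7007] sum 0.026
82.15 [0.3964 0.2013 0.1163] [-0.0081 -0.0488 -0.9988] [ 0.3488  0.199   1.9282 -0.05    1.0392 -0.7009] sum 0.0249
t 82.15 pos [0.3964 0.2013 0.1163] toolx yaw 61.6 q6 -40.2 shift mm [ 4.2 -9.4 70. ] turn deg -0.8963313255057431 w 0.0553 F [-0.  -0.6  0.9]
  tilt: tool z [-0.008 -0.049 -0.999]
  q [ 0.349  0.199  1.928 -0.05   1.039 -0.701]
```

```bash
python3 -m inch '[[0.3,2,-5,8,-0.5],[0.3,2,-4,10,-0.4],[0.3,0,0,10,0],[0.3,0,0,8,0],[0.3,0,0,4,0]]' >/dev/null; python3 hold.py; python3 hold.py; python3 q.py .3896 .206 .046 62.5
```

```text
82.62 [0.3925 0.2089 0.0763] [-9.00e-04 -4.54e-02 -9.99e-01] [ 0.3672  0.2457  1.9893 -0.0527  0.9244 -0.6914] sum 0.0178
82.67 [0.3927 0.2089 0.0769] [-4.00e-04 -4.53e-02 -9.99e-01] [ 0.3671  0.245   1.9883 -0.0528  0.9255 -0.6915] sum 0.0173
t 82.67 pos [0.3927 0.2089 0.0769] toolx yaw 62.5 q6 -39.6 shift mm [-2.8 -2.1 31. ] turn deg -0.031578919805769046 w 0.0553 F [ 0.7  0.4 -0.2]
  tilt: tool z [-0.    -0.045 -0.999]
  q [ 0.367  0.245  1.988 -0.053  0.926 -0.691]
```

```bash
python3 -m inch '[[0.3,-2,-1,7,0],[0.3,-1,-1,8,0],[0.3,0,0,8,0],[0.3,0,0,5,0],[0.3,0,0,1,0],[0.3,0,0,0,0]]' >/dev/null; python3 hold.py; python3 q.py .3896 .2055 .047 62.5; python3 - <<'E'
from h import *
s=eyes.get_image("side"); save(s,"gr3.png",(330,240,100,120),5)
E
```

```text
83.22 [0.3901 0.2059 0.046 ] [ 0.0018 -0.0445 -0.999 ] [ 0.3629  0.2833  2.0374 -0.0569  0.8358 -0.6892] sum 0.0149
t 83.22 pos [0.3901 0.2059 0.046 ] toolx yaw 62.5 q6 -39.5 shift mm [-0.7 -0.3 -0.9] turn deg -0.03665616266291095 w 0.0557 F [-0.6 -0.2 -0.5]
  tilt: tool z [ 0.002 -0.044 -0.999]
  q [ 0.363  0.283  2.037 -0.057  0.836 -0.689]
```

View pics/gr3.png

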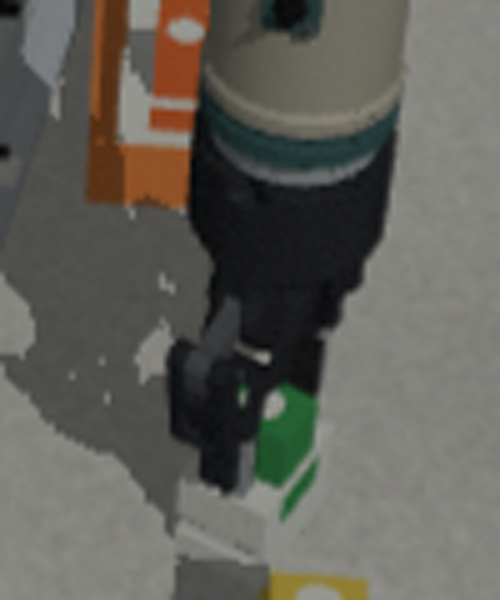

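```bash
python3 -m inch '[[-1,-0.5,0,-1,0],[-1,0,0,0,0],[-1,0,0,0,0],[-1,0,0,0,0],[-1,0,0,0,0],[-1,0,0,0,0]]' 80; python3 -m inch '[[-1,0,0,-10,0],[-1,0,0,-16,0],[-1,0,0,-22,0],[-1,0,0,-25,0],[-1,0,0,-25,0],[-1,0,0,-20,0],[-1,0,0,-12,0],[-1,0,0,-6,0],[-1,0,0,-3,0],[-1,0,0,-2,0]]' ; python3 hold.py; python3 hold.py;python3 hold.py; python3 q.py .5526 -.0804 .2 -8; python3 - <<'E'
from h import *
s=eyes.get_image("side"); save(s,"gr4.png",(330,200,100,140),4)
E
```

```text
clock: 83.77
position: [0.3915, 0.2062, 0.049]
ee_rot: [0.02, 0.855, 0.518, -0.009]
contact_force: [-0.7, 0.3, -1.7]
width: 0.0265
clock: 84.6
position: [0.3871, 0.2111, 0.193]
ee_rot: [0.019, 0.855, 0.518, -0.014]
contact_force: [-0.1, 0.5, -1.1]
width: 0.0268
84.65 [0.3872 0.2112 0.193 ] [-0.0037 -0.0462 -0.9989] [ 0.376   0.1153  1.8163 -0.0442  1.2308 -0.6994] sum 0.0208
84.7 [0.387  0.2111 0.1925] [-0.0045 -0.0465 -0.9989] [ 0.376   0.1159  1.817  -0.0442  1.2304 -0.6993] sum 0.0216
84.75 [0.3867 0.2109 0.1922] [-0.0053 -0.0469 -0.9989] [ 0.3759  0.1162  1.8175 -0.0442  1.2303 -0.6993] sum 0.0225
t 84.75 pos [0.3867 0.2109 0.1922] toolx yaw 62.5 q6 -40.1 shift mm [-181.8  281.7    5. ] turn deg 70.45851004431066 w 0.0268 F [ 0.5 -0.  -1.8]
  tilt: tool z [-0.005 -0.047 -0.999]
  q [ 0.376  0.116  1.818 -0.044  1.23  -0.699]
```

View pics/gr4.png

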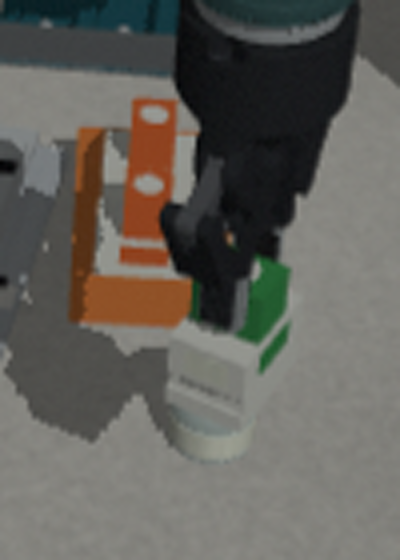

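```bash
python3 -m inch '[[-1,0,0,-1.5,7],[-1,0,0,-1.5,7],[-1,0,0,-1,7],[-1,0,0,-1,7],[-1,0,0,-1,7],[-1,0,0,-1,7],[-1,0,0,-1,7],[-1,0,0,-1,7],[-1,0,0,-1,7],[-1,0,0,-1,7]]' >/dev/null; python3 hold.py; python3 hold.py
python3 q.py .5526 -.0804 .2 -8
```

```text
85.68 [0.3813 0.2089 0.1934] [-0.0259 -0.055  -0.9982] [ 0.3761  0.1189  1.8117 -0.0438  1.2557  0.5566] sum 0.0447
85.73 [0.3815 0.2089 0.1935] [-0.0256 -0.0548 -0.9982] [ 0.3761  0.1188  1.8116 -0.0438  1.2555  0.5464] sum 0.0443
t 85.73 pos [0.3815 0.2089 0.1935] toolx yaw -9.0 q6 31.3 shift mm [214.  259.3   5. ] turn deg -0.955159851734195 w 0.0267 F [-0.6 -0.4 -1.3]
  tilt: tool z [-0.026 -0.055 -0.998]
  q [ 0.376  0.119  1.812 -0.044  1.256  0.546]
```

```bash
python3 -m inch '[[-1,8,10,-2,-0.4],[-1,15,18,-2,-0.3],[-1,19,23,-2,-0.3],[-1,19,23,-2,0],[-1,19,23,-2,0],[-1,19,23,-2,0],[-1,19,23,-2,0],[-1,19,23,-1,0],[-1,19,23,-1,0],[-1,19,23,-1,0],[-1,17,20,0,0],[-1,10,12,0,0],[-1,5,6,0,0]]' >/dev/null; python3 hold.py; python3 hold.py; python3 hold.py; python3 hold.py
python3 q.py .5526 -.0804 .2 -8
```

```text
86.87 [ 0.5627 -0.075   0.2107] [-0.0405 -0.0548 -0.9977] [-0.2149  0.296   1.5302 -0.0639  1.3438 -0.1161] sum 0.0283
86.92 [ 0.5613 -0.0731  0.2107] [-0.0418 -0.053  -0.9977] [-0.2131  0.2945  1.5321 -0.0622  1.3451 -0.1143] sum 0.0301
86.97 [ 0.5604 -0.0718  0.2109] [-0.0426 -0.052  -0.9977] [-0.2117  0.2933  1.5334 -0.0614  1.346  -0.1136] sum 0.0312
87.02 [ 0.56   -0.071   0.2112] [-0.0424 -0.0519 -0.9978] [-0.2107  0.2924  1.534  -0.0612  1.3463 -0.1132] sum 0.0311
t 87.02 pos [ 0.56   -0.071   0.2112] toolx yaw -4.8 q6 -6.5 shift mm [-6.2  9.3 11.9] turn deg 3.1891468808623156 w 0.0263 F [-0.8 -0.   0.1]
  tilt: tool z [-0.042 -0.052 -0.998]
  q [-0.211  0.292  1.534 -0.061  1.346 -0.113]
```

One fix cycle into a hover, then measure.

```bash
python3 -m inch '[[-1,-3,4,-35,1.6],[-1,-3,4,-35,1.6]]' >/dev/null;  python3 hold.py; python3 -m inch '[[-1,0,0,28,0],[-1,0,0,28,0],[-1,0,0,28,0],[-1,0,0,20,0],[-1,0,0,14,0],[-1,0,0,9,0],[-1,0,0,5,0],[-1,0,0,3,0],[-1,0,0,2,0]]' >/dev/null; python3 hold.py; python3 hold.py; python3 q.py .5526 -.0804 .08 -8;  python3 - <<'E'
from h import *
S=eyes.get_image("side"); s,M=st(); save(S,"z1.png",(255,150,100,120),5)
X=s["position"]+M@np.array([0,0,-.0215]); u=proj(S,X); A=dot(S,*u,6); print(u,A, bp(S,A[0],A[1],X[2])-X)
E
```

```text
87.23 [ 0.5524 -0.0715  0.2821] [-0.0512 -0.0486 -0.9975] [-0.2152  0.2505  1.4178 -0.0585  1.513  -0.0739] sum 0.0398
88.03 [ 0.5446 -0.0667  0.1499] [-0.0331 -0.0483 -0.9983] [-0.2125  0.3099  1.6695 -0.0586  1.185  -0.0724] sum 0.0228
88.08 [ 0.5449 -0.0671  0.1503] [-0.0324 -0.0487 -0.9983] [-0.2128  0.3097  1.6686 -0.0588  1.1852 -0.0724] sum 0.022
t 88.08 pos [ 0.5449 -0.0671  0.1503] toolx yaw -6.8 q6 -4.1 shift mm [11.   8.7 70.6] turn deg 1.214259301586782 w 0.0265 F [-0.   0.  -1.6]
  tilt: tool z [-0.032 -0.049 -0.998]
  q [-0.213  0.31   1.669 -0.059  1.185 -0.072]
[318.55696042 201.75911104] (np.float64(319.0), np.float64(201.58333333333334), 24) [-9.67705072e-04 -8.77769423e-04  5.55111512e-17]
```

View pics/z1.png

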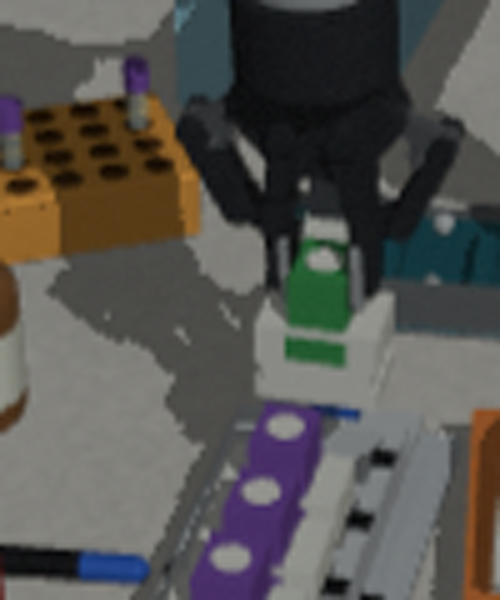

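```bash
python3 -m inch '[[-1,5,5,8,0.6],[-1,5,5,10,0.6],[-1,0,0,10,0],[-1,0,0,6,0]]' >/dev/null; python3 hold.py; python3 hold.py; python3 q.py .5541 -.0792 .08 -8;  python3 - <<'E'
from h import *
S=eyes.get_image("side"); s,M=st()
X=s["position"]+M@np.array([0,0,-.0215]); u=proj(S,X); A=dot(S,*u,6); print(u,A, bp(S,A[0],A[1],X[2]), X)
E
```

```text
88.52 [ 0.5565 -0.0825  0.1166] [-0.0247 -0.0512 -0.9984] [-0.2347  0.3542  1.6932 -0.0621  1.1071 -0.0654] sum 0.0129
88.57 [ 0.5564 -0.0822  0.1173] [-0.0249 -0.0509 -0.9984] [-0.2344  0.3534  1.6925 -0.0618  1.1089 -0.0654] sum 0.0132
t 88.57 pos [ 0.5564 -0.0822  0.1173] toolx yaw -8.1 q6 -3.7 shift mm [-2.  -4.7 37.2] turn deg -0.10520948152880907 w 0.0263 F [-0.3  0.4 -1.7]
  tilt: tool z [-0.025 -0.051 -0.998]
  q [-0.234  0.353  1.692 -0.062  1.109 -0.065]
[314.54384555 209.56170043] (np.float64(315.04545454545456), np.float64(209.63636363636363), 22) [ 0.55596003 -0.08077705  0.13960725] [ 0.5572085  -0.0809844   0.13960725]
```

```bash
python3 -m inch '[[-1,-1,-3,6,0],[-1,0,0,6,0]]' >/dev/null; python3 hold.py; python3 hold.py; python3 q.py .5540 -.0794 .08 -8
```

```text
88.83 [ 0.5564 -0.0798  0.1054] [-0.0226 -0.0515 -0.9984] [-0.2302  0.3635  1.7106 -0.0627  1.0786 -0.0592] sum 0.0111
88.88 [ 0.5563 -0.0798  0.1058] [-0.0228 -0.0515 -0.9984] [-0.2302  0.3631  1.71   -0.0628  1.0798 -0.0593] sum 0.0113
t 88.88 pos [ 0.5563 -0.0798  0.1058] toolx yaw -8.1 q6 -3.4 shift mm [-2.  -1.5 25.8] turn deg -0.10425523363184175 w 0.0265 F [-0.8 -0.2 -0.6]
  tilt: tool z [-0.023 -0.051 -0.998]
  q [-0.23   0.363  1.71  -0.063  1.08  -0.059]
```

```bash
python3 -m inch '[[-1,-1.5,-1,7,0],[-1,0,-0.5,7,0],[-1,0,0,7,0]]'; python3 hold.py; python3 hold.py; python3 q.py .5540 -.0794 .08 -8
```

```text
clock: 89.13
position: [0.5558, -0.0803, 0.0973]
ee_rot: [0.029, 0.997, -0.07, -0.006]
contact_force: [-17.0, 5.5, 58.0]
width: 0.0263
89.18 [ 0.5559 -0.0801  0.0976] [-0.0149 -0.0563 -0.9983] [-0.229   0.367   1.7282 -0.0672  1.0491 -0.0549] sum 0.0027
89.23 [ 0.5558 -0.0801  0.0976] [-0.0147 -0.0564 -0.9983] [-0.229   0.3668  1.7285 -0.0672  1.0489 -0.0549] sum 0.0026
t 89.23 pos [ 0.5558 -0.0801  0.0976] toolx yaw -8.1 q6 -3.1 shift mm [-1.8 -1.4 17.5] turn deg -0.05912552679713901 w 0.0264 F [-14.    4.   41.6]
  tilt: tool z [-0.015 -0.056 -0.998]
  q [-0.229  0.367  1.728 -0.067  1.049 -0.055]
```

```bash
python3 -m inch '[[-1,0,0,-6,0],[-1,0,0,-3,0]]'; python3 hold.py; python3 hold.py; python3 q.py .5540 -.0794 .08 -8;  python3 - <<'E'
from h import *
S=eyes.get_image("side"); s,M=st(); save(S,"z2.png",(275,175,70,70),9); T=eyes.get_image("top"); save(T,"z2t.png",(255,190,150,90),5)
X=s["position"]+M@np.array([0,0,-.0215]); u=proj(S,X); A=dot(S,*u,6); print(u,A, bp(S,A[0],A[1],X[2]), X)
E
```

```text
clock: 89.4
position: [0.5565, -0.0794, 0.111]
ee_rot: [0.029, 0.997, -0.07, -0.002]
contact_force: [0.6, 0.4, -1.3]
width: 0.0264
89.45 [ 0.5565 -0.0793  0.1108] [-0.0089 -0.0577 -0.9983] [-0.2273  0.3514  1.7148 -0.0664  1.072  -0.0554] sum -0.0035
89.5 [ 0.5561 -0.0793  0.1095] [-0.0108 -0.0573 -0.9983] [-0.2275  0.353   1.716  -0.0664  1.0711 -0.0554] sum -0.0015
t 89.5 pos [ 0.5561 -0.0793  0.1095] toolx yaw -8.0 q6 -3.2 shift mm [-2.  -1.3 29.5] turn deg -0.039392968061800544 w 0.0263 F [ 0.6 -0.5 -2.4]
  tilt: tool z [-0.011 -0.057 -0.998]
  q [-0.227  0.353  1.716 -0.066  1.071 -0.055]
[315.02393408 213.59898408] (np.float64(315.11538461538464), np.float64(213.03846153846155), 26) [ 0.55578599 -0.08045826  0.12990408] [ 0.55574893 -0.07798338  0.12990408]
```

View pics/z2.png

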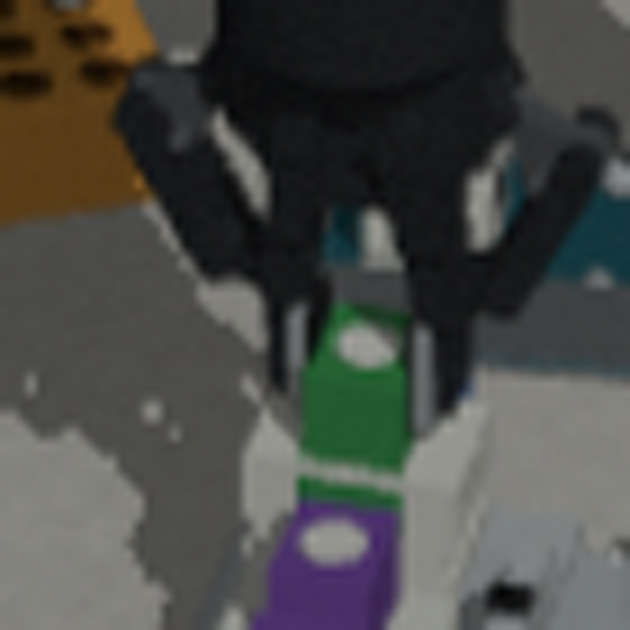

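View pics/z2t.png

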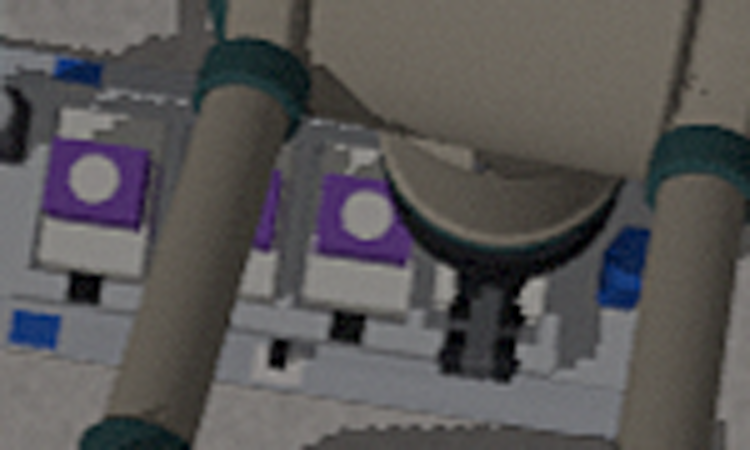

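```bash
python3 -m inch '[[-1,-3,-1.5,0,0],[-1,0,0,0,0]]' >/dev/null; python3 hold.py; python3 hold.py; python3 q.py .5532 -.0782 .08 -8;  python3 - <<'E'
from h import *
S=eyes.get_image("side"); s,M=st(); 
X=s["position"]+M@np.array([0,0,-.0205]); u=proj(S,X); A=dot(S,*u,6); print(u,A, bp(S,A[0],A[1],X[2]), X)
E
```

```text
89.82 [ 0.5512 -0.0771  0.1049] [-0.0187 -0.0555 -0.9983] [-0.2256  0.3548  1.7266 -0.0666  1.067  -0.0528] sum 0.0068
89.87 [ 0.5516 -0.0772  0.1052] [-0.018  -0.0558 -0.9983] [-0.2256  0.3546  1.7261 -0.0667  1.0669 -0.0529] sum 0.006
t 89.87 pos [ 0.5516 -0.0772  0.1052] toolx yaw -8.1 q6 -3.0 shift mm [ 2.  -0.7 25.2] turn deg -0.05739641615007706 w 0.0264 F [ 0.3  0.3 -0.9]
  tilt: tool z [-0.018 -0.056 -0.998]
  q [-0.226  0.355  1.726 -0.067  1.067 -0.053]
[316.37265314 215.40592254] (np.float64(316.6666666666667), np.float64(214.875), 24) [ 0.55179083 -0.0785879   0.12602392] [ 0.55226589 -0.07620372  0.12602392]
```

```bash
python3 -m inch '[[-1,1.5,-0.8,4,0],[-1,0,0,3,0]]'; python3 hold.py; python3 q.py .5532 -.0785 .08 -8; python3 -m inch '[[-1,0,0,3,0]]'
```

```text
clock: 90.08
position: [0.5541, -0.0773, 0.0981]
ee_rot: [0.029, 0.997, -0.07, -0.006]
contact_force: [-0.0, 0.8, -1.6]
width: 0.0268
90.13 [ 0.5535 -0.0773  0.0975] [-0.0176 -0.056  -0.9983] [-0.2248  0.3649  1.7319 -0.0675  1.0505 -0.0507] sum 0.0057
t 90.13 pos [ 0.5535 -0.0773  0.0975] toolx yaw -8.1 q6 -2.9 shift mm [ 0.   0.2 17.5] turn deg -0.06375980671970588 w 0.0264 F [ 0.7 -1.1 -2.6]
  tilt: tool z [-0.018 -0.056 -0.998]
  q [-0.225  0.365  1.732 -0.067  1.05  -0.051]
clock: 90.22
position: [0.5538, -0.0775, 0.0944]
ee_rot: [0.029, 0.997, -0.07, -0.007]
contact_force: [0.1, -1.1, -1.0]
width: 0.0265
```

No contact this time; it's below the earlier contact height. Continue.

```bash
python3 -m inch '[[-1,0,-0.3,4,0],[-1,0,-0.3,4,0]]'; python3 hold.py;python3 hold.py; python3 q.py .5532 -.0785 .08 -8
```

```text
clock: 90.38
position: [0.5539, -0.0775, 0.0856]
ee_rot: [0.029, 0.997, -0.07, -0.007]
contact_force: [-0.3, -0.5, -0.8]
width: 0.0264
90.43 [ 0.5532 -0.0773  0.0848] [-0.0187 -0.0557 -0.9983] [-0.225   0.3784  1.7476 -0.0686  1.0224 -0.0486] sum 0.0069
90.48 [ 0.5531 -0.0773  0.0851] [-0.019  -0.0557 -0.9983] [-0.225   0.3781  1.7473 -0.0686  1.0234 -0.0486] sum 0.0072
t 90.48 pos [ 0.5531 -0.0773  0.0851] toolx yaw -8.1 q6 -2.8 shift mm [0.3 0.9 5.1] turn deg -0.06675484812723063 w 0.0268 F [ 0.2  0.2 -1.5]
  tilt: tool z [-0.019 -0.056 -0.998]
  q [-0.225  0.378  1.747 -0.069  1.023 -0.049]
```

```bash
python3 -m inch '[[-1,0,0,4,0],[-1,0,0,2,0]]'; python3 -m inch '[[0.3,0,0,0,0],[0.3,0,0,0,0],[0.3,0,0,0,0],[0.3,0,0,0,0]]';  python3 -m inch '[[0.3,0,0,-12,0],[0.3,0,0,-20,0],[0.3,0,0,-20,0],[0.3,0,0,-20,0],[0.3,0,0,-8,0],[0.3,0,0,-4,0],[0.3,0,0,-2,0],[0.3,0,0,-2,0]]' >/dev/null; python3 hold.py; python3 hold.py; python3 hold.py
python3 - <<'E'
from h import *
S=eyes.get_image("side");save(S,"z3.png",(240,170,120,140),5)
B=dot(S,*proj(S,[.5526,-.0804,.1]));print(B,bp(S,B[0],B[1],.1))
E
```

```text
clock: 90.65
position: [0.5533, -0.0777, 0.079]
ee_rot: [0.029, 0.997, -0.07, -0.007]
contact_force: [-1.3, -0.9, 6.8]
width: 0.0263
clock: 90.98
position: [0.5538, -0.078, 0.0794]
ee_rot: [0.029, 0.997, -0.07, -0.006]
contact_force: [-0.4, 0.4, -0.5]
width: 0.0556
91.7 [ 0.5548 -0.0727  0.1703] [-0.0184 -0.0559 -0.9983] [-0.2163  0.3005  1.6284 -0.0624  1.2193 -0.0541] sum 0.0066
91.75 [ 0.5546 -0.0727  0.1699] [-0.0189 -0.0558 -0.9983] [-0.2164  0.3009  1.6289 -0.0625  1.219  -0.0541] sum 0.0071
91.8 [ 0.5544 -0.0727  0.1695] [-0.0197 -0.0556 -0.9983] [-0.2164  0.3012  1.6293 -0.0624  1.219  -0.0541] sum 0.0079
(np.float64(316.28), np.float64(223.32), 25) [ 0.55291368 -0.07980431  0.1       ]
```

View pics/z3.png

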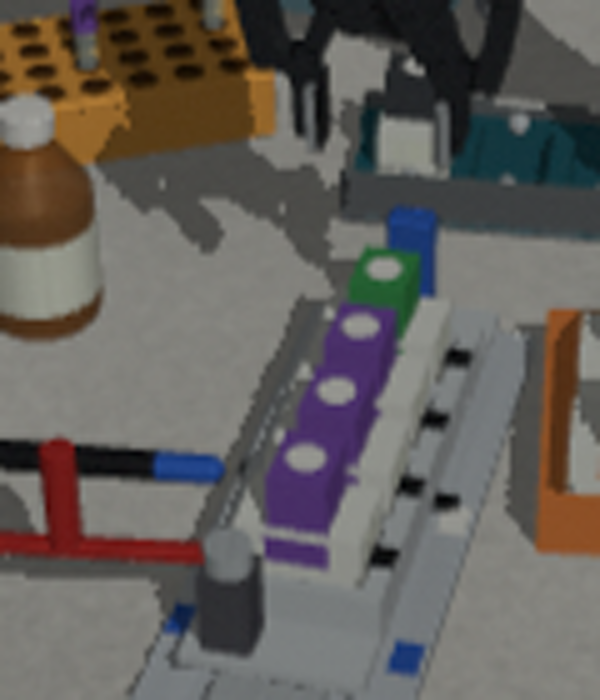

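```bash
python3 - <<'E'
from h import *
T=eyes.get_image("top");S=eyes.get_image("side")
save(T,"b1t.png",(225,100,70,130),6); save(S,"b1s.png",(190,240,120,70),6)
E
```

```text
(no output)
```

View pics/b1t.png

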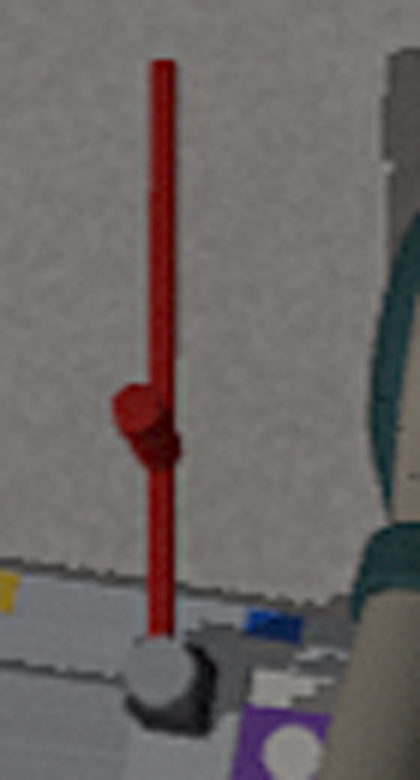

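View pics/b1s.png

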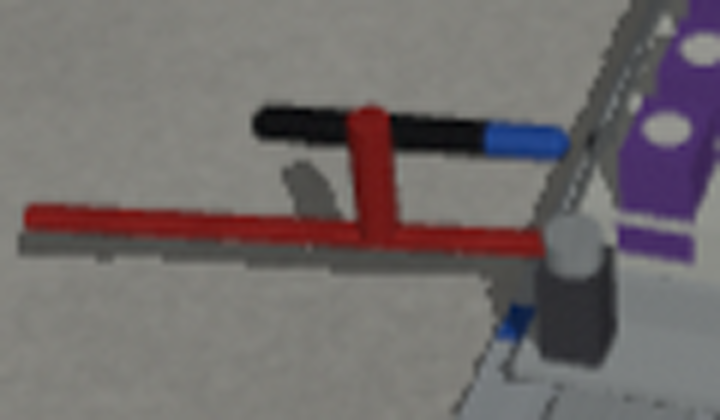

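```bash
python3 - <<'E'
from h import *
T=eyes.get_image("top");S=eyes.get_image("side")
h=tri([T,S],[(251.2,211.5),(285.5,281)]); k=tri([T,S],[(247.9,167.6),(251.4,259.)]); print(h,k)
print("knob@.136",bp(T,247.9,167.6,.136),bp(S,251.4,259,.136))
print("hinge@.1",[bp(T,251.2,211.5,z).round(4) for z in(.088,.1)])
a=bp(T,251.6,109.8,.082);b=bp(T,251.6,204.8,.082);d=a-b;print(a,b,np.degrees(np.arctan2(d[1],d[0])))
c=np.array([.5635,-.0032]);A=np.radians(-8);ex=np.array([np.cos(A),np.sin(A)]);ey=np.array([-ex[1],ex[0]])
for X in(h[0],k[0]): print(((X[:2]-c)@ex).round(4),((X[:2]-c)@ey).round(4))
E
python3 q.py .67 .17 .2 -8
```

```text
(array([0.60189671, 0.11716389, 0.07867887]), array([3.82204553e-06])) (array([0.67334949, 0.1170662 , 0.13463732]), array([1.61270713e-06]))
knob@.136 [0.6738838  0.11689731 0.136     ] [0.671955   0.11901186 0.136     ]
hinge@.1 [array([0.6015, 0.1158, 0.088 ]), array([0.5993, 0.114 , 0.1   ])]
[0.8066334 0.1217778 0.082    ] [0.61575327 0.11631741 0.082     ] 1.6385770686529861
0.0213 0.1245
0.092 0.1344
t 92.05 pos [ 0.5546 -0.0727  0.1697] toolx yaw -8.1 q6 -3.1 shift mm [  79.9 -254.2  -46. ] turn deg -0.06839321561718341 w 0.0555 F [0.9 0.7 0.1]
  tilt: tool z [-0.019 -0.056 -0.998]
  q [-0.216  0.301  1.629 -0.062  1.219 -0.054]
```

```bash
python3 -m inch '[[-1,4,-12,-2,0],[-1,8,-22,-2,0],[-1,10,-28,-2,0],[-1,10,-28,-2,0],[-1,10,-28,-2,0],[-1,10,-28,-2,0],[-1,10,-28,-2,0],[-1,10,-28,-2,0],[-1,8,-22,-1,0],[-1,5,-14,0,0],[-1,2,-6,0,0]]' 40 >/dev/null; python3 hold.py; python3 hold.py; python3 hold.py
python3 q.py .673 .155 .112 -8
```

```text
93.02 [0.6821 0.1768 0.1689] [-0.0203 -0.05   -0.9985] [ 0.1786  0.5236  1.2634 -0.0464  1.3837  0.332 ] sum 0.0291
93.07 [0.6813 0.1746 0.169 ] [-0.0214 -0.052  -0.9984] [ 0.1767  0.5223  1.2654 -0.0483  1.3844  0.3312] sum 0.0305
93.12 [0.6807 0.173  0.1693] [-0.022  -0.0531 -0.9983] [ 0.1751  0.5212  1.2667 -0.0493  1.3849  0.3308] sum 0.0312
t 93.12 pos [0.6807 0.173  0.1693] toolx yaw -8.4 q6 19.0 shift mm [-4.2 15.7 58.3] turn deg -0.37776523912586285 w -0.0001 F [-0.4 -0.2 -0.2]
  tilt: tool z [-0.022 -0.053 -0.998]
  q [ 0.175  0.521  1.267 -0.049  1.385  0.331]
```

```bash
python3 -m inch '[[-1,-4,8,12,0],[-1,0,4,18,0],[-1,0,0,16,0],[-1,0,0,7,0]]' >/dev/null; python3 hold.py; python3 hold.py
python3 q.py .673 .147 .112 -8; python3 - <<'E'
from h import *
save(eyes.get_image("side"),"b2.png",(170,170,160,120),5)
E
```

```text
93.5 [0.6728 0.1537 0.1186] [-0.0193 -0.0558 -0.9983] [ 0.1516  0.5346  1.3729 -0.0549  1.2621  0.3183] sum 0.028
93.55 [0.6736 0.1543 0.1198] [-0.0177 -0.0552 -0.9983] [ 0.1521  0.5342  1.3705 -0.0544  1.2632  0.3183] sum 0.0263
t 93.55 pos [0.6736 0.1543 0.1198] toolx yaw -8.6 q6 18.2 shift mm [0.6 6.9 8.2] turn deg -0.5553354541787227 w 0.0002 F [-0.1  0.8  0.7]
  tilt: tool z [-0.018 -0.055 -0.998]
  q [ 0.152  0.534  1.371 -0.054  1.263  0.318]
```

View pics/b2.png

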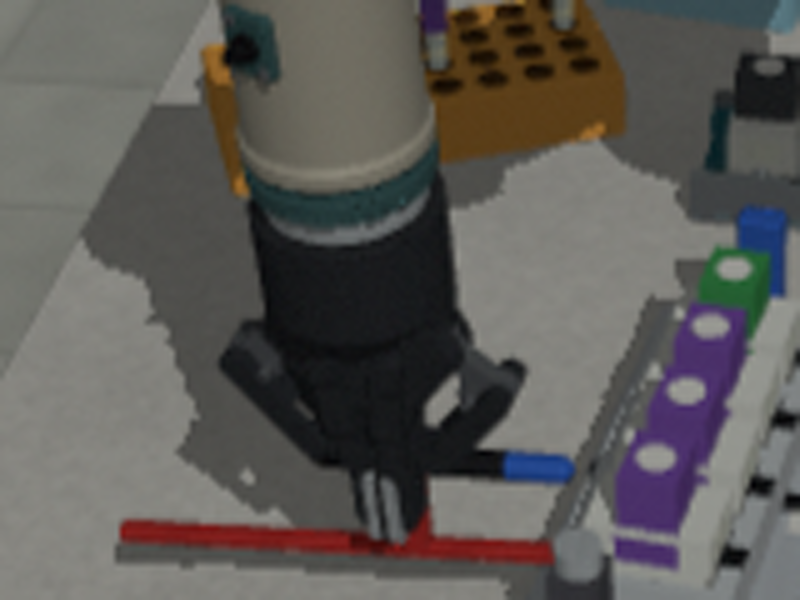

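```bash
python3 -m inch '[[-1,1,6,5,0],[-1,1.4,9,0,0],[-1,1.4,9,0,0],[-1,1.4,9,0,0],[-1,1.4,9,0,0],[-1,1.4,9,0,0]]'; python3 hold.py; python3 hold.py
python3 q.py .673 .095 .112 -8; python3 - <<'E'
from h import *
save(eyes.get_image("side"),"b3.png",(170,170,160,120),5)
E
```

```text
clock: 94.1
position: [0.6761, 0.1018, 0.1223]
ee_rot: [0.025, 0.997, -0.074, -0.003]
contact_force: [-0.1, 2.6, -1.1]
width: -0.0004
94.15 [0.6764 0.0992 0.1226] [-0.0097 -0.0517 -0.9986] [ 0.0712  0.5151  1.3978 -0.0538  1.2425  0.2381] sum 0.0138
94.2 [0.6768 0.0999 0.1226] [-0.0089 -0.0515 -0.9986] [ 0.0721  0.5154  1.3974 -0.0537  1.2419  0.2394] sum 0.0131
t 94.2 pos [0.6768 0.0999 0.1226] toolx yaw -8.6 q6 13.7 shift mm [-3.   4.9 10.9] turn deg -0.572133450255098 w -0.0 F [ 0.3 -0.6 -0.8]
  tilt: tool z [-0.009 -0.052 -0.999]
  q [ 0.072  0.515  1.397 -0.054  1.242  0.239]
```

View pics/b3.png

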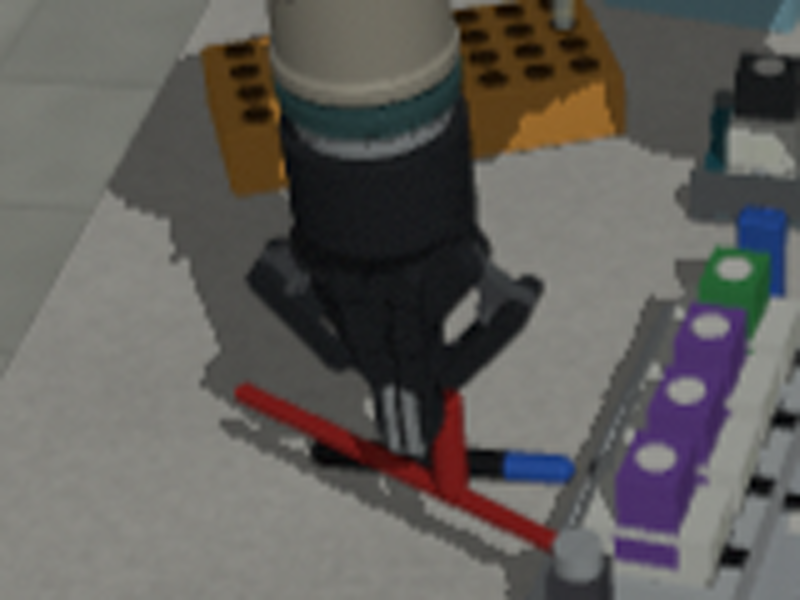

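```bash
python3 -m inch '[[-1,-3,8,4,0],[-1,-3,8,4,0],[-1,-4,8,3,0],[-1,-5,7,2,0],[-1,-5,6,0,0]]'; python3 hold.py; python3 hold.py
python3 q.py .654 .0626 .112 -8; python3 - <<'E'
from h import *
save(eyes.get_image("side"),"b4.png",(170,170,160,120),5)
E
```

```text
clock: 94.67
position: [0.6533, 0.0658, 0.1118]
ee_rot: [0.024, 0.997, -0.074, 0.002]
contact_force: [0.1, 4.7, 1.0]
width: 0.0001
94.72 [0.6514 0.0647 0.1118] [-0.0031 -0.0497 -0.9988] [ 0.0206  0.4784  1.4932 -0.0539  1.1746  0.1895] sum 0.0046
94.77 [0.6521 0.065  0.112 ] [-0.0022 -0.0502 -0.9987] [ 0.0212  0.479   1.4918 -0.0543  1.1747  0.1902] sum 0.0038
t 94.77 pos [0.6521 0.065  0.112 ] toolx yaw -8.5 q6 10.9 shift mm [2.2 2.  0.1] turn deg -0.47327882590918186 w -0.0003 F [-0.9  0.  -0.2]
  tilt: tool z [-0.002 -0.05  -0.999]
  q [ 0.021  0.479  1.492 -0.054  1.175  0.19 ]
```

View pics/b4.png

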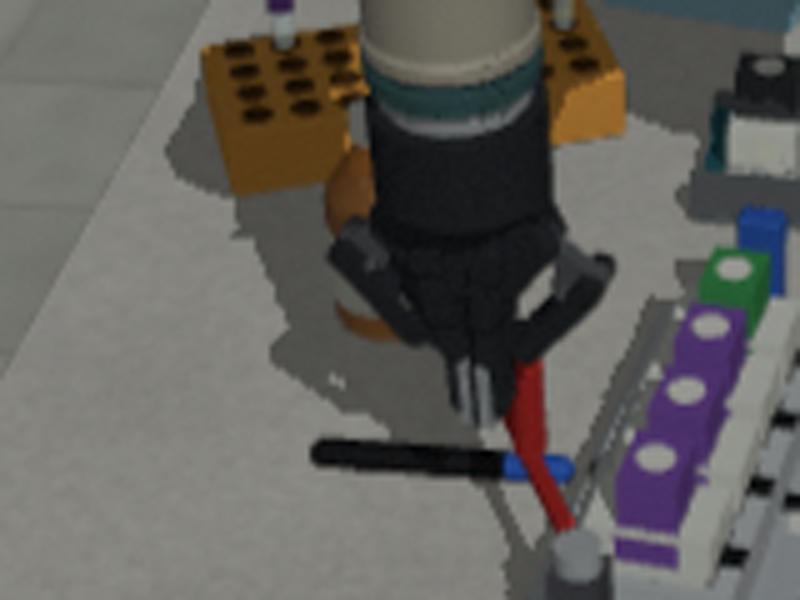

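```bash
python3 -m inch '[[-1,-4,6,0,0],[-1,-6,6,0,0],[-1,-6,5,0,0],[-1,-7,3,0,0]]'; python3 hold.py; python3 hold.py
python3 q.py .6128 .0406 .112 -8; python3 - <<'E'
from h import *
save(eyes.get_image("side"),"b5.png",(220,180,120,120),5)
E
```

```text
clock: 95.15
position: [0.6274, 0.0502, 0.1127]
ee_rot: [0.023, 0.997, -0.074, 0.003]
contact_force: [1.6, 2.1, 0.2]
width: 0.0001
95.2 [0.6252 0.0498 0.1127] [-0.0011 -0.0472 -0.9989] [-0.0039  0.4387  1.561  -0.0519  1.1432  0.1648] sum 0.0014
95.25 [0.6258 0.0498 0.1127] [-8.000e-04 -4.740e-02 -9.989e-01] [-0.0037  0.4394  1.5598 -0.0521  1.1435  0.1651] sum 0.0011
t 95.25 pos [0.6258 0.0498 0.1127] toolx yaw -8.4 q6 9.5 shift mm [-11.5  11.    1.2] turn deg -0.4260092986971177 w 0.0001 F [-0.1  0.1 -0.2]
  tilt: tool z [-0.001 -0.047 -0.999]
  q [-0.004  0.439  1.56  -0.052  1.144  0.165]
```

View pics/b5.png

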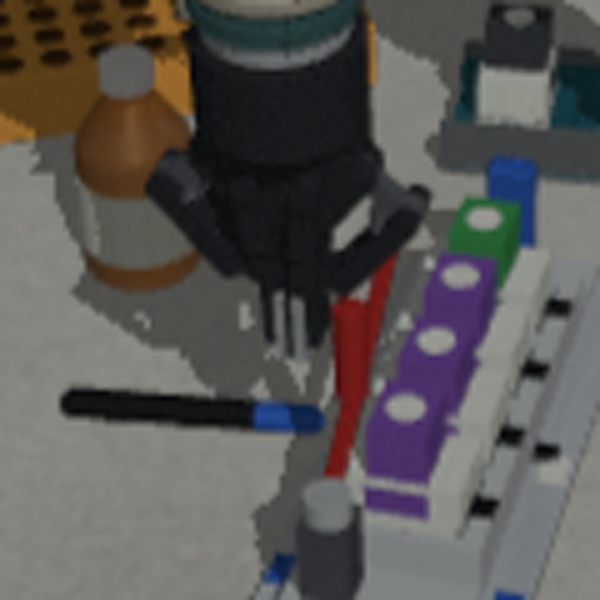

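```bash
python3 -m inch '[[-1,-5,3,0,0],[-1,-5,2,0,0]]'; python3 -m inch '[[-1,-3,0,0,0]]';python3 -m inch '[[-1,-3,0,0,0]]'; python3 hold.py; python3 - <<'E'
from h import *
save(eyes.get_image("side"),"b6.png",(220,180,120,120),5)
E
```

```text
clock: 95.47
position: [0.6171, 0.0458, 0.1132]
ee_rot: [0.024, 0.997, -0.073, 0.003]
contact_force: [1.1, 0.7, 0.2]
width: 0.0001
clock: 95.55
position: [0.6147, 0.0456, 0.1134]
ee_rot: [0.024, 0.997, -0.073, 0.004]
contact_force: [8.1, -1.6, -3.0]
width: 0.0003
clock: 95.63
position: [0.6146, 0.0456, 0.1137]
ee_rot: [0.024, 0.997, -0.073, 0.008]
contact_force: [10.7, -0.4, -6.7]
width: -0.0001
95.68 [0.6148 0.0457 0.1137] [ 0.0135 -0.0497 -0.9987] [-0.0092  0.4163  1.5973 -0.0553  1.1147  0.1613] sum -0.0134
```

View pics/b6.png

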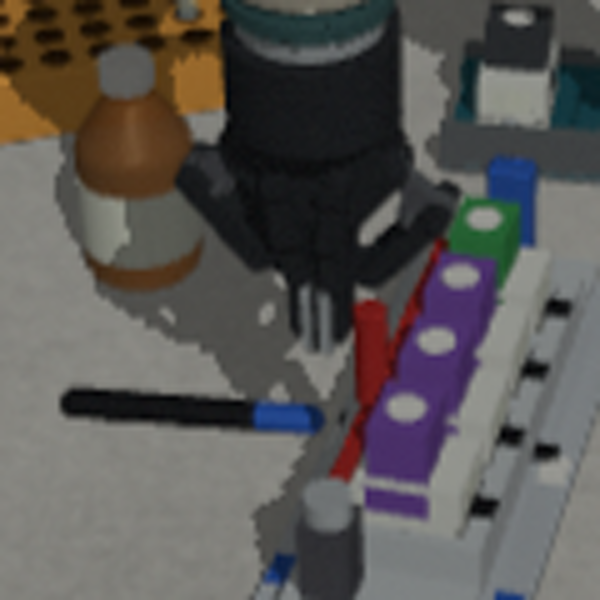

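```bash
python3 -m inch '[[-1,-2,0,0,0],[-1,12,0,0,0],[-1,12,-5,-15,0],[-1,0,-20,-25,0],[-1,0,-30,-15,0],[-1,0,-30,-5,0],[-1,0,-30,0,0],[-1,0,-15,0,0]]' >/dev/null; python3 hold.py; python3 hold.py; python3 - <<'E'
from h import *
T=eyes.get_image("top");S=eyes.get_image("side")
save(T,"c1t.png",(240,180,170,100),4.5); save(S,"c1s.png",(240,170,120,140),5)
E
python3 q.py .53 -.19 .2 -8
```

```text
96.45 [0.6535 0.1733 0.1677] [ 0.0059 -0.0548 -0.9985] [ 0.1861  0.4689  1.3627 -0.0569  1.3147  0.3524] sum 0.0047
96.5 [0.653  0.1707 0.1673] [ 0.0047 -0.0575 -0.9983] [ 0.1838  0.4684  1.3645 -0.0593  1.315   0.3506] sum 0.0064
t 96.6 pos [0.6526 0.1677 0.1671] toolx yaw -8.8 q6 20.1 shift mm [-66.  373.6 -12.1] turn deg -0.7998831806742804 w 0.0005 F [-0.3 -0.1  0.5]
  tilt: tool z [ 0.004 -0.059 -0.998]
  q [ 0.18   0.468  1.366 -0.061  1.315  0.35 ]
```

View pics/c1t.png

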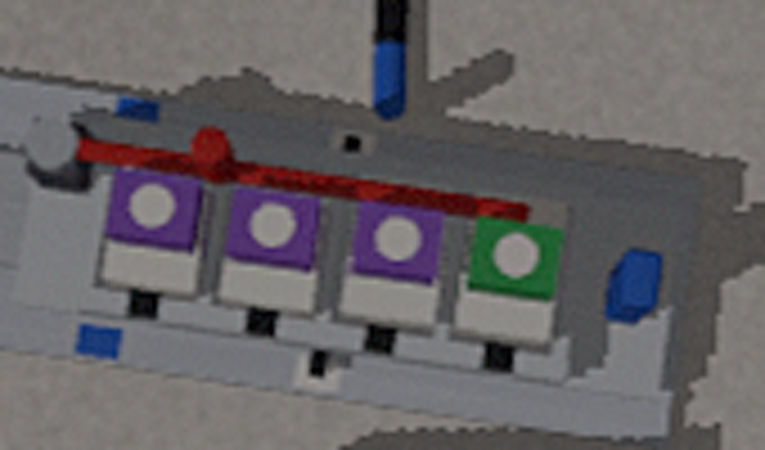

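View pics/c1s.png

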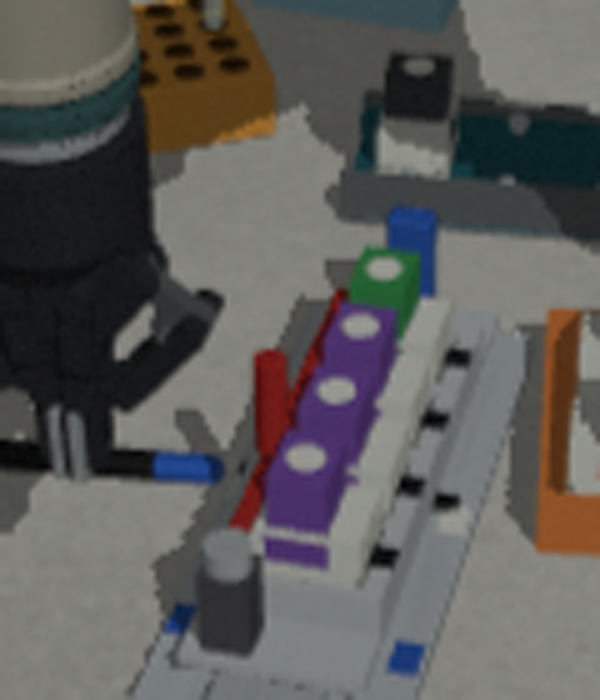

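```bash
python3 - <<'E'
from h import *
T=eyes.get_image("top");S=eyes.get_image("side")
c=np.array([.5635,-.0032]);A=np.radians(-8);ex=np.array([np.cos(A),np.sin(A)]);ey=np.array([-ex[1],ex[0]])
for k in range(4):
    p=c+ey*(k-1.5)*.052
    a=dot(T,*proj(T,[*p,.1]));b=dot(S,*proj(S,[*p,.1])); X,r=tri([T,S],[a[:2],b[:2]]); print(k,X.round(4),((X[:2]-p)@ex*1000).round(1),((X[:2]-p)@ey*1000).round(1))
a=bp(T,240+80/4.5,180+150/4.5,.085);b=bp(T,240+525/4.5,180+213/4.5,.085); d=b-a; print("bar dir vs -ey deg",np.degrees(np.arctan2(d[1],d[0]))+98)
print("handle tri",tri([T,S],[(382.2,242.),(320.9,213.2)])[0])
E
python3 q.py .5391 -.1765 .18 -8
```

```text
0 [ 0.5536 -0.0793  0.1006] 0.8 1.2
1 [ 0.5597 -0.0304  0.1003] 0.0 -1.5
2 [0.5651 0.0215 0.1002] -1.9 -1.3
3 [0.5729 0.072  0.101 ] -1.1 -2.3
bar dir vs -ey deg 0.3185165181292007
handle tri [ 0.54532431 -0.13187932  0.09587656]
t 96.7 pos [0.6529 0.1669 0.1673] toolx yaw -8.9 q6 20.1 shift mm [-59.1 357.    7.1] turn deg -0.903376316497287 w -0.0002 F [ 0.6 -0.7 -0.8]
  tilt: tool z [ 0.004 -0.059 -0.998]
  q [ 0.179  0.467  1.367 -0.061  1.315  0.35 ]
```

```bash
python3 -m inch '[[-1,-2,10,-8,-0.5],[-1,-4,20,-5,-0.4],[-1,-5,30,-3,0],[-1,-5,32,-2,0],[-1,-5,32,-2,0],[-1,-5,32,-2,0],[-1,-5,32,-2,0],[-1,-5,32,-1,0],[-1,-5,32,-1,0],[-1,-5,32,-1,0],[-1,-5,30,0,0],[-1,-4,22,0,0],[-1,-3,12,0,0],[-1,-2,6,0,0]]' >/dev/null; python3 hold.py; python3 hold.py; python3 hold.py; python3 q.py .5391 -.1765 .13 -8
```

```text
97.92 [ 0.5238 -0.2106  0.2255] [-0.0012 -0.0744 -0.9972] [-0.462   0.2504  1.5583 -0.0696  1.3014 -0.2924] sum -0.0316
97.97 [ 0.5248 -0.2087  0.2251] [-3.000e-04 -7.240e-02 -9.974e-01] [-0.4595  0.2509  1.5582 -0.0675  1.3011 -0.2909] sum -0.0314
98.02 [ 0.5254 -0.2073  0.2248] [ 0.     -0.0712 -0.9975] [-0.4575  0.2514  1.5583 -0.0663  1.3009 -0.2905] sum -0.031
t 98.02 pos [ 0.5254 -0.2073  0.2248] toolx yaw -8.6 q6 -16.6 shift mm [  7.9 -39.1  92.4] turn deg -0.5890735762407857 w -0.0004 F [-0.1  0.9 -0.8]
  tilt: tool z [ 0.    -0.071 -0.997]
  q [-0.458  0.251  1.558 -0.066  1.301 -0.291]
```

```bash
python3 -m inch '[[-1,4,-15,12,-0.5],[-1,4,-15,20,0],[-1,0,-8,22,0],[-1,0,0,20,0],[-1,0,0,12,0],[-1,0,0,5,0]]' >/dev/null; python3 hold.py; python3 hold.py; python3 q.py .5391 -.1765 .065 -8
```

```text
98.57 [ 0.5421 -0.1702  0.1305] [ 0.0068 -0.0692 -0.9976] [-0.3869  0.3274  1.6973 -0.0696  1.0855 -0.2193] sum -0.0314
98.62 [ 0.5427 -0.1709  0.1318] [ 0.0083 -0.0703 -0.9975] [-0.3874  0.3263  1.6953 -0.0701  1.0866 -0.2194] sum -0.0333
t 98.62 pos [ 0.5427 -0.1709  0.1318] toolx yaw -7.8 q6 -12.6 shift mm [-4.   1.5 67. ] turn deg 0.2176862120397532 w 0.0002 F [ 1.  -0.1 -0. ]
  tilt: tool z [ 0.008 -0.07  -0.997]
  q [-0.387  0.326  1.695 -0.07   1.087 -0.219]
```

```bash
python3 -m inch '[[-1,-2,2,12,0],[-1,-2,1,15,0],[-1,0,0,15,0],[-1,0,0,12,0],[-1,0,0,6,0]]' >/dev/null; python3 hold.py; python3 hold.py; python3 q.py .5425 -.152 .065 -8; python3 - <<'E'
from h import *
save(eyes.get_image("side"),"d1.png",(270,150,110,120),5)
E
```

```text
99.08 [ 0.5452 -0.1778  0.0771] [ 0.0219 -0.0752 -0.9969] [-0.3976  0.3808  1.7688 -0.0753  0.944  -0.2216] sum -0.0481
99.13 [ 0.5453 -0.1778  0.0778] [ 0.0223 -0.0755 -0.9969] [-0.3976  0.38    1.7679 -0.0753  0.9452 -0.2216] sum -0.0485
t 99.13 pos [ 0.5453 -0.1778  0.0778] toolx yaw -7.6 q6 -12.7 shift mm [ -6.6 -26.1  10.8] turn deg 0.4253835297983892 w 0.0002 F [-0.5  0.5 -0.6]
  tilt: tool z [ 0.022 -0.075 -0.997]
  q [-0.398  0.38   1.768 -0.075  0.945 -0.222]
```

View pics/d1.png

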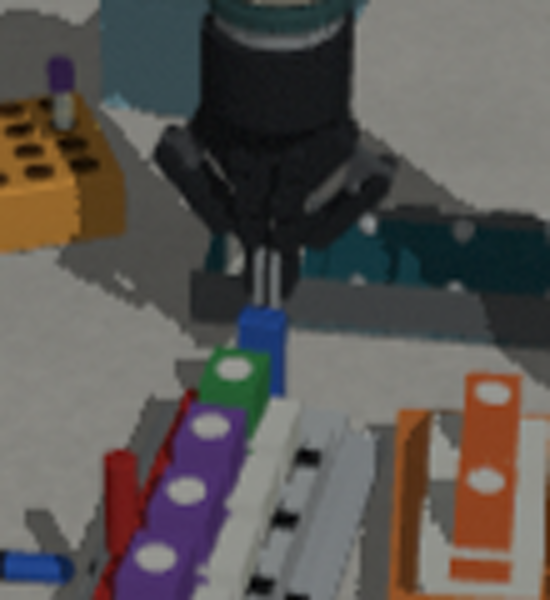

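```bash
python3 -m inch '[[-1,-6,-3,5,0],[-1,-1,-6,3,0],[-1,0,-6,0,0]]';python3 -m inch '[[-1,0,-5,0,0]]'; python3 -m inch '[[-1,0,-5,0,0]]'; python3 -m inch '[[-1,0,-5,0,0]]';  python3 q.py .5425 -.152 .065 -8
```

```text
clock: 99.43
position: [0.5425, -0.1635, 0.0714]
ee_rot: [0.038, 0.997, -0.067, 0.017]
contact_force: [-0.6, -0.7, 0.3]
width: -0.0004
clock: 99.52
position: [0.5432, -0.1577, 0.0713]
ee_rot: [0.038, 0.997, -0.067, 0.017]
contact_force: [0.5, 0.8, 0.7]
width: 0.0001
clock: 99.6
position: [0.544, -0.152, 0.0712]
ee_rot: [0.038, 0.997, -0.067, 0.017]
contact_force: [-0.0, -0.3, -0.6]
width: 0.0003
clock: 99.68
position: [0.5445, -0.1489, 0.0713]
ee_rot: [0.041, 0.997, -0.066, 0.017]
contact_force: [-3.5, -11.2, -1.0]
width: -0.0002
t 99.68 pos [ 0.5445 -0.1489  0.0713] toolx yaw -7.5 q6 -9.3 shift mm [-1.8  2.8  6.5] turn deg 0.5458548134711809 w -0.0002 F [ -3.5 -11.2  -1. ]
  tilt: tool z [ 0.029 -0.084 -0.996]
  q [-0.345  0.374  1.8   -0.087  0.914 -0.162]
```

```bash
python3 -m inch '[[-1,0,-6,0,0],[-1,0,-6,0,0],[-1,0,-6,0,0],[-1,0,-6,0,0]]'; python3 hold.py; python3 hold.py; python3 - <<'E'
from h import *
s,M=st(); p=s["position"]; print("y'",((p[0]-.5635)*.139+(p[1]+.0032)*.99).round(4),"x'",((p[0]-.5635)*.99-(p[1]+.0032)*.139).round(4))
save(eyes.get_image("side"),"d2.png",(220,160,160,170),4)
E
```

```text
clock: 100.02
position: [0.5481, -0.1261, 0.0707]
ee_rot: [0.044, 0.997, -0.064, 0.018]
contact_force: [-0.2, -1.3, 1.8]
width: 0.0001
100.07 [ 0.5481 -0.1248  0.0706] [ 0.0297 -0.0889 -0.9956] [-0.2979  0.3727  1.805  -0.0966  0.9114 -0.1117] sum -0.0525
100.12 [ 0.548  -0.1252  0.0704] [ 0.0294 -0.0891 -0.9956] [-0.2986  0.373   1.8051 -0.0969  0.9113 -0.1129] sum -0.0522
y' -0.123 x' 0.0016
```

View pics/d2.png

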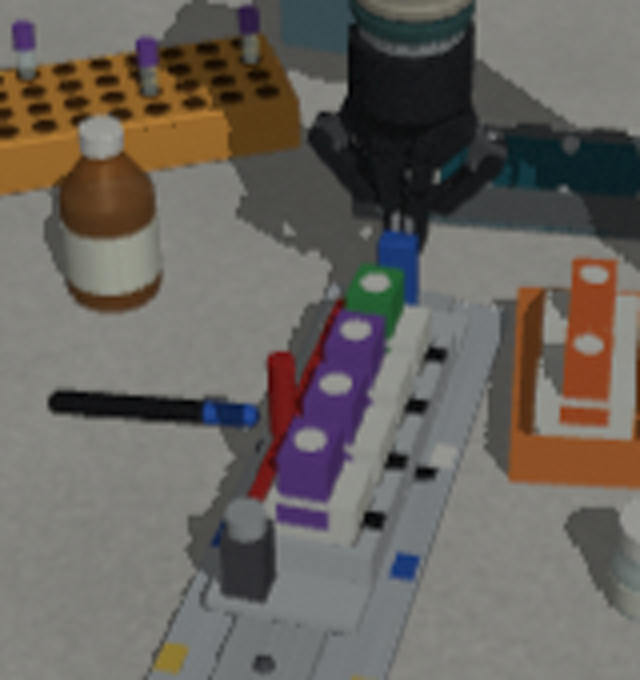

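```bash
python3 -m inch '[[-1,0,-6,0,0],[-1,0,-6,0,0],[-1,0,-6,0,0],[-1,0,-6,0,0],[-1,0,-6,0,0],[-1,0,-6,0,0],[-1,0,-5,0,0],[-1,0,-5,0,0],[-1,0,-4,0,0]]'; python3 hold.py; python3 hold.py; python3 - <<'E'
from h import *
s,M=st(); p=s["position"]; print("y'",((p[0]-.5635)*.139+(p[1]+.0032)*.99).round(4),"x'",((p[0]-.5635)*.99-(p[1]+.0032)*.139).round(4))
T=eyes.get_image("top");save(T,"d3t.png",(200,180,200,100),4)
save(eyes.get_image("side"),"d3.png",(220,200,140,150),4)
E
```

```text
clock: 100.92
position: [0.556, -0.0725, 0.0662]
ee_rot: [0.044, 0.997, -0.064, 0.019]
contact_force: [-0.7, -1.0, -0.1]
width: 0.0001
100.97 [ 0.556  -0.0717  0.0661] [ 0.0311 -0.0902 -0.9954] [-0.1985  0.3791  1.8086 -0.1045  0.9081 -0.0077] sum -0.0458
101.02 [ 0.5558 -0.0721  0.066 ] [ 0.0307 -0.0904 -0.9954] [-0.1993  0.3791  1.8087 -0.1049  0.9082 -0.0085] sum -0.0455
y' -0.0693 x' 0.0019
```

View pics/d3.png

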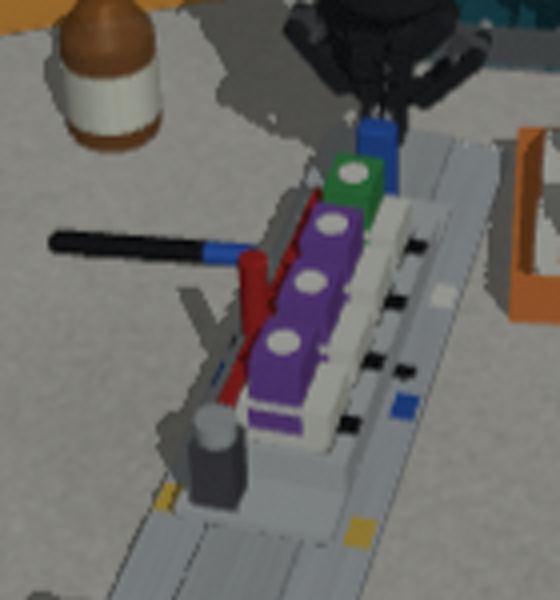

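View pics/d3t.png

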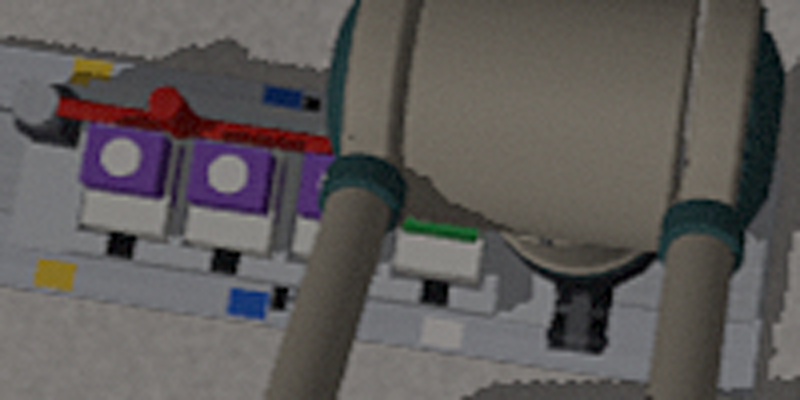

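```bash
python3 -m inch '[[-1,-0.5,-4,0,0],[-1,0,-4,0,0],[-1,0,-4,0,0]]'; python3 hold.py; python3 hold.py; python3 - <<'E'
from h import *
s,M=st(); p=s["position"]; print("y'",((p[0]-.5635)*.139+(p[1]+.0032)*.99).round(4))
T=eyes.get_image("top");save(T,"d4t.png",(240,185,70,80),8)
E
```

```text
clock: 101.37
position: [0.5564, -0.065, 0.0656]
ee_rot: [0.048, 0.997, -0.063, 0.018]
contact_force: [-2.4, -11.7, 3.0]
width: 0.0
101.42 [ 0.5567 -0.0637  0.0655] [ 0.0301 -0.0965 -0.9949] [-0.1796  0.3805  1.8086 -0.1138  0.9085  0.0163] sum -0.044
101.47 [ 0.5568 -0.0627  0.0654] [ 0.0306 -0.094  -0.9951] [-0.1794  0.3805  1.8088 -0.1106  0.9082  0.0157] sum -0.0441
y' -0.0598
```

View pics/d4t.png

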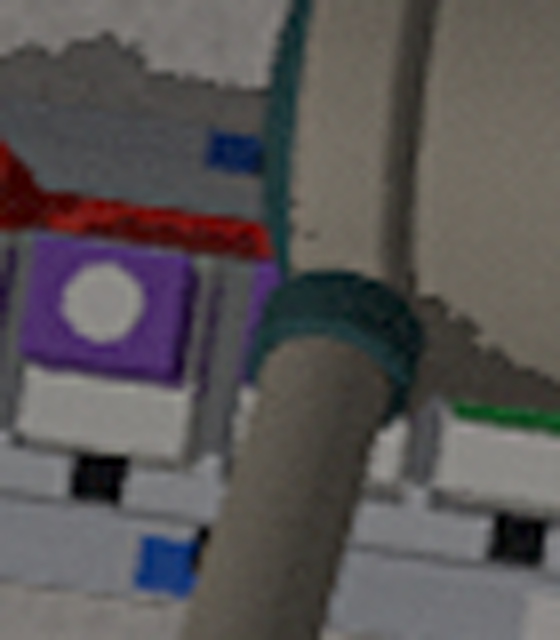

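```bash
python3 -m inch '[[-1,0,-4,0,0]]'; python3 -m inch '[[-1,0,-4,0,0]]'; python3 hold.py; python3 hold.py; python3 - <<'E'
from h import *
s,M=st(); p=s["position"]; print("y'",((p[0]-.5635)*.139+(p[1]+.0032)*.99).round(4))
T=eyes.get_image("top");save(T,"d5t.png",(240,185,70,80),8);S=eyes.get_image("side");save(S,"d5.png",(250,230,80,80),8)
E
```

```text
clock: 101.6
position: [0.5573, -0.0593, 0.0651]
ee_rot: [0.046, 0.997, -0.065, 0.018]
contact_force: [-1.9, -4.8, 4.0]
width: -0.0001
clock: 101.68
position: [0.5579, -0.0552, 0.0649]
ee_rot: [0.046, 0.997, -0.065, 0.018]
contact_force: [-0.8, -0.8, -0.1]
width: 0.0003
101.73 [ 0.5579 -0.0541  0.0647] [ 0.0308 -0.0932 -0.9952] [-0.164   0.3822  1.808  -0.1104  0.9085  0.0323] sum -0.0428
101.78 [ 0.5578 -0.0541  0.0645] [ 0.0305 -0.0931 -0.9952] [-0.1641  0.3823  1.8082 -0.1104  0.9085  0.0315] sum -0.0425
y' -0.0512
```

View pics/d5t.png

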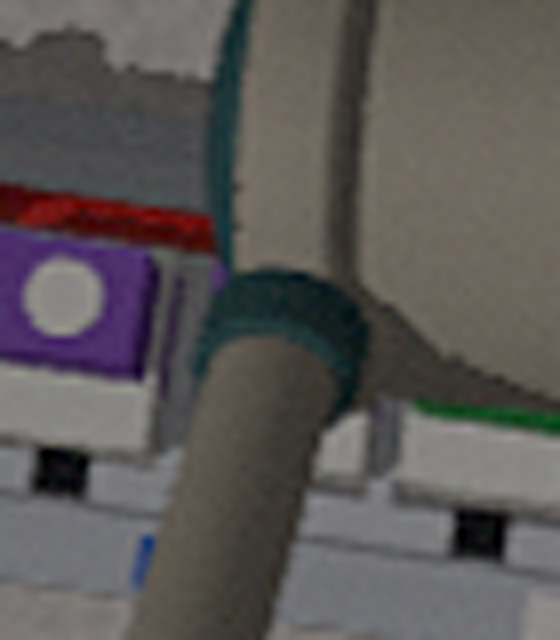

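View pics/d5.png

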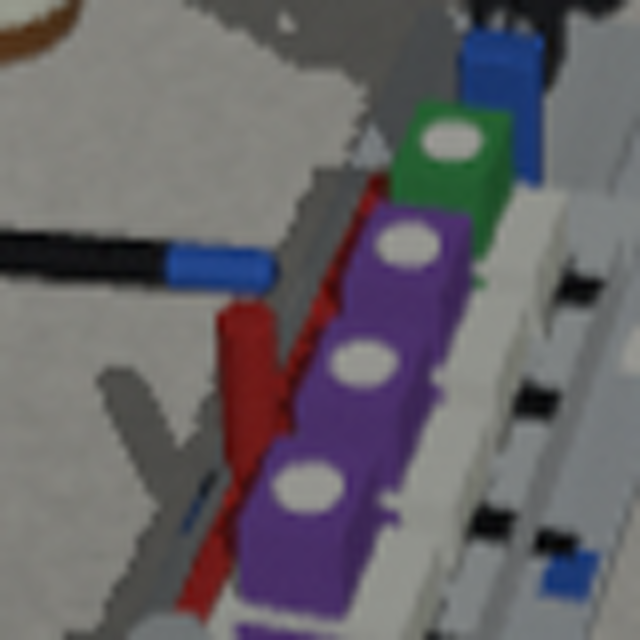

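```bash
python3 -m inch '[[-1,0,6,0,0],[-1,0,12,0,0],[-1,0,15,-10,0],[-1,0,15,-20,0],[-1,0,15,-30,0],[-1,0,20,-30,0],[-1,0,30,-30,0],[-1,-20,30,-10,0],[-1,-30,30,0,0],[-1,-30,20,0,0],[-1,-20,10,0,0],[-1,0,0,0,0]]'; python3 hold.py; python3 hold.py; python3 - <<'E'
from h import *
T=eyes.get_image("top");S=eyes.get_image("side")
save(T,"e1t.png",(180,150,340,200),2.3); save(S,"e1s.png",(200,140,220,230),2.6)
c=np.array([.5635,-.0032]);A=np.radians(-8);ex=np.array([np.cos(A),np.sin(A)]);ey=np.array([-ex[1],ex[0]])
D=[]
old=[(.5536,-.0793),(.5597,-.0304),(.5651,.0215),(.5729,.072)]
for k in range(4):
    p=np.array(old[k])+ey*.1
    a=dot(T,*proj(T,[*p,.1]));b=dot(S,*proj(S,[*p,.1])); X,r=tri([T,S],[a[:2],b[:2]]); d=X[:2]-np.array(old[k]); print(k,X.round(4),r,"moved y'",(d@ey).round(4),"x'",(d@ex).round(4))
E
```

```text
clock: 102.88
position: [0.422, -0.2456, 0.213]
ee_rot: [0.049, 0.997, -0.063, 0.017]
contact_force: [-1.4, 0.6, 0.3]
width: -0.0001
102.93 [ 0.4238 -0.2455  0.2131] [ 0.0293 -0.0991 -0.9946] [-0.6195  0.1201  1.7615 -0.0689  1.1792 -0.4691] sum -0.0808
102.98 [ 0.4255 -0.2448  0.213 ] [ 0.0307 -0.0985 -0.9947] [-0.6172  0.1215  1.7601 -0.0677  1.1785 -0.4683] sum -0.0815
0 [0.5673 0.0196 0.101 ] [1.07830734e-06] moved y' 0.0999 x' -0.0002
1 [0.5737 0.0686 0.101 ] [7.38322549e-07] moved y' 0.0999 x' 0.0001
2 [0.579  0.1204 0.1007] [8.07923424e-07] moved y' 0.0999 x' 0.0
3 [0.5867 0.1708 0.1006] [1.29969756e-06] moved y' 0.0998 x' -0.0001
```

View pics/e1t.png

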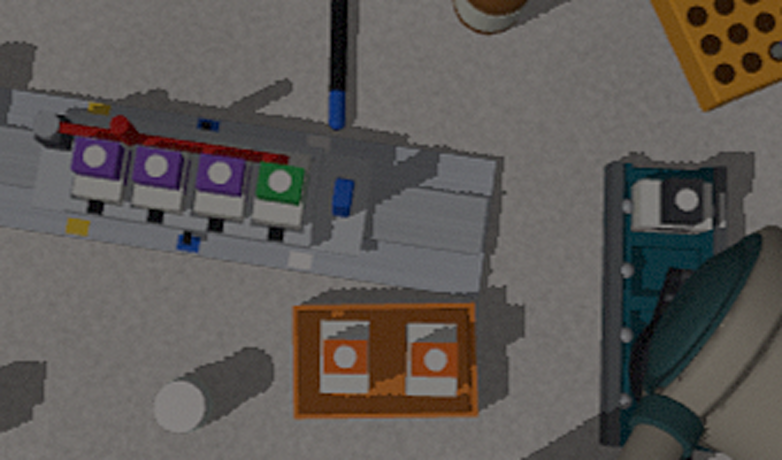

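View pics/e1s.png

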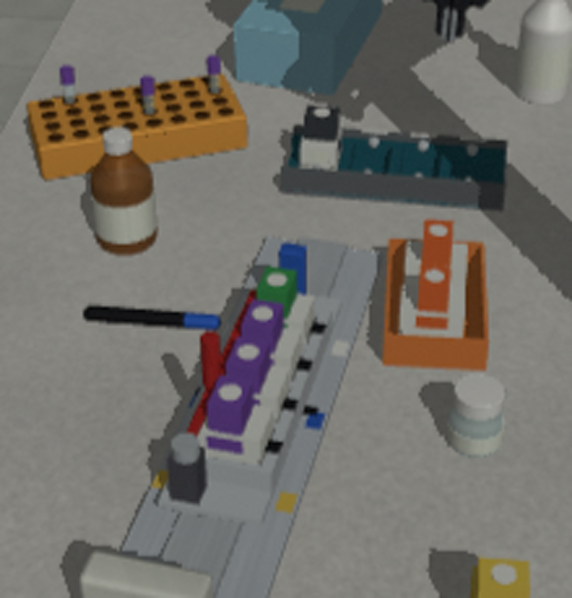

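```bash
python3 -m inch '[[-1,0,0,0,0],[-1,0,0,0,0],[-1,0,0,0,0],[-1,0,0,0,0]]'; python3 -c "
from rig import manip
print(manip.sign_off())"
```

```text
clock: 103.42
position: [0.4304, -0.2423, 0.2115]
ee_rot: [0.047, 0.997, -0.059, 0.018]
contact_force: [-0.1, -0.4, 0.6]
width: 0.0001
the job is handed in; nothing more can be done
None
```

I finished the job and handed it in at 103 s of the 210 s limit; sign-off gives no verdict.

- **Packs:** I put the two spent orange-capped packs in the discard tray. The three violet packs came out of the dock and went into carrier pockets 1–3, and the green control pack went into pocket 0. I left the grey pack in its dock slot and the yellow look-alike on the bench.
- **Bar and carrier:** I swung the red bar shut by pushing its knob, then pushed the carrier by its handle to the blue station.

Last checks, all from the camera images:
- **Pack seating:** with the carrier still at loading, all four packs were within about 3 mm of their pocket centres and within 1 mm of full depth.
- **Bar angle:** within about 0.3° of shut at loading, and it still looks shut in the final pictures.
- **Carrier travel:** the packs moved 99.8–99.9 mm along the rail, so the carrier should be in the blue detent.
- **Rest of the bench:** both spent packs lie in the tray. The grey pack, marker, jar and bottle look unmoved, though I judged these from the pictures and did not measure them. The arm was clear of everything, at 0.21 m height.

Two things did not go smoothly:
- **Green pack:** it first landed on a pocket wall, and the wrist force peaked at about 58 N (limit 120 N). I lifted it, shifted it about 3 mm, and it went in cleanly.
- **Tool tilt:** the tool drifted up to about 10° off vertical during the run. I partly corrected it several times, and the packs still seated upright.

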